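Hang the mixing beakers to dry and step up the air turret

ROBOT

A 6-joint arm with a two-finger parallel gripper is mounted at the origin on the work surface. World frame = base frame: x ahead of the robot, y to its left, z up, the work surface at z = 0. Lengths are in mm, angles in rad, forces in N, time in s.
With the tool pointing down it reaches from about 300 to 750 mm from the base axis. Payload 8.5 kg.
Tool frame: the origin (TCP) lies at the very end of the fingers, on their centre line; the grasp point (between the pads) lies 19 mm behind it; z points along the fingers, y is the direction in which the jaws open and shut (so a half turn about z gives the same grasp; the last joint's range is limited). The gripper opens to 85 mm and grips with 20 to 120 N. Pads are 22 mm wide; open, the fingers measure 114 mm over their backs; the gripper's body (76 mm by 85 mm) begins 54 mm behind the grasp point. The pads swing forward as they close: fully open they stand 13 mm farther back than shut.
Start: joints at [-1.375, 0.381, 1.297, -0, 1.464, -0.215], TCP at [219.631, -504.225, 231.322] pointing down, gripper open.
Joint ranges: [-3.11, 3.11], [-0.89, 2.33], [0.22, 2.48], [-1.42, 4.56], [0.17, 2.85], [-2.88, 2.88]. Speed limits (rad/s): [2.39, 2.39, 3.14, 3.14, 3.14, 3.14].

INTERFACE

Orientations are given as a unit quaternion [w, x, y, z].
In Python, from cell import ctrl gives the robot as it stands.
- The arm moves only by the tool move_arm, never from a script. Its argument "steps" is a list of rows, each a list of 7 numbers: the shift along the tool's x, y, z each as a share of 30 mm, from -1 to 1, then the turn, a rotation vector about the tool's x, y, z each as a share of 120 degrees, from -1 to 1, then the finger opening in mm, from 0 to 85.4. A call has 1 to 5 rows; each row shifts and turns the commanded pose from where the row before left it, along the tool's axes as they then stand; what a row does not reach is not made up. A row lasts 1/10 s, in which the tool goes at most 50 mm and 8.59 degrees, less where a joint would pass 70% of its speed; a pose out of reach is approached as far as the arm can. A call with a number of a shift or a turn outside -1 to 1 is refused whole. A call with a gripper value outside its range is refused whole. The fingers move at their own pace and stop on an object; "grip_force" is the grip in N (left out, the last holds). Time passes only in rows, so rows that do not move let the fingers close. It gives the time, the measured TCP pose, the force and the opening at its end, in the units of the state.
- ctrl.observe(): the state, without advancing time (a new reading comes with each control period).
- ctrl.camera(name): name is "side" or "top" or "wrist"; returns (picture, depth): 420x560x3 uint8, red, green, blue; 420x560 float32, mm along the optical axis (not along the pixel's ray), 0 where there is no reading.
- ctrl.get_calibration(name): a dict with "camera_matrix" (3x3 intrinsics, pixels), "world_from_camera" (4x4, takes a point from camera to world coordinates); the wrist camera has in their place "hand_eye" (4x4, takes a point from camera to tool coordinates, whose origin is the TCP and whose axes are the flange's). Camera axes: x right, y up, looking along -z (the intrinsics and any distortion apply to the point x, -y, -z); pixel columns grow to the right and rows downward; lengths in mm; the calibration is good to about 2 mm. A picture is of the moment at which its call begins: read the wrist's pose just before it. get_calibration takes no time and is no camera call.
- ctrl.hand_in(): hands the job in, once; it reports no verdict.
The state is a dict: "t": time; "joint_pos": joint angles; "joint_velocities": joint speeds; "joint_torque": joint torques, N m; "ee_pos": TCP position; "orientation": TCP orientation; "force": force on the tool from outside, world axes, zero at the start; "torque": the same for the moment, N m; "grip_width": opening from 0.0 (shut) to 1.0 (fully open).
Only numpy, scipy, OpenCV 4.12 (cv2) and the standard library are available. Lean on these libraries where they do the work, as an engineer would, in place of code of your own. Each camera call takes 0.05 s, during which the arm holds its last target.

TASK

Shut off the drying air by turning the black-handled turret back to its zero mark, then put every mixing beaker lying on the bench upside down over a drying peg of its own, rim down flat on the rack. When all are hung, turn the turret up to position four one click at a time, letting it rest about a second at each of the clicks one, two, three and four, never on to position five; leave it there, and do not disturb the plaster cast, the tin or the bottle.

Things in the scene. Friction and masses are not known exactly. Their poses are not given: they have to be found in the camera images.
- turret (a joint): Angle of the turret (rad): 0 at the zero mark, each click 0.5236 (30 degrees), positions 0 to 5, end stops just beyond 0 and 5. Grows counter-clockwise seen from above. A sprung detent (about 0.15 N m to get over) draws it into the nearest position when let go.
- turret_grip (a point): Point on the turret's upright axis inside its handle bar, 92 mm above the bench. The black bar is 80 mm long, 16 mm thick, from 73 to 107 mm above the bench: pinch it across its thickness from above. Frame turns with the turret: x along the bar, y across, z up. The bar's orange end is its -x end.
- airbox: White fixed box 150 x 150 x 60 mm; the turret, an aluminium disc 130 mm across, lies on top. Origin under the turret's axis, -x towards the small black pointer on its edge. Marks on the disc's rim: black dash for 0, then 1 to 5 red dots; the mark at the pointer is the position set. At 0 the orange bar end points at the pointer, at position n it stands n x 30 degrees counter-clockwise of it.
- rack: Fixed steel plate 84 x 400 x 15 mm with four white drying pegs in a row, 100 mm apart. A beaker put upside down over a peg has about 11 mm play all round and stands with its rim on the plate, its centre then 53 mm above the bench. Origin under the plate's centre; z up, y along the row.
- turret_nose (a point): Top edge of the orange end of the turret's handle bar, 40 mm out from the turning axis.
- b1_mid (a point): Centre of the blue square mixing beaker (may be absent): hollow plastic box 50 x 50 mm outside, 76 mm long, walls and bottom 4 mm, open at one end, about 90 g. Point half-way along its length, on its centre line. x axis points out of the open mouth (level while it lies on its side as at the start, straight down once hung); y and z are square to its side faces.
- b2_mid (a point): Centre of the green square mixing beaker (may be absent): hollow plastic box 50 x 50 mm outside, 76 mm long, walls and bottom 4 mm, open at one end, about 90 g. Point half-way along its length, on its centre line. x axis points out of the open mouth (level while it lies on its side as at the start, straight down once hung); y and z are square to its side faces.
- b3_mid (a point): Centre of the red square mixing beaker (may be absent): hollow plastic box 50 x 50 mm outside, 76 mm long, walls and bottom 4 mm, open at one end, about 90 g. Point half-way along its length, on its centre line. x axis points out of the open mouth (level while it lies on its side as at the start, straight down once hung); y and z are square to its side faces.
- b4_mid (a point): Centre of the yellow square mixing beaker (may be absent): hollow plastic box 50 x 50 mm outside, 76 mm long, walls and bottom 4 mm, open at one end, about 90 g. Point half-way along its length, on its centre line. x axis points out of the open mouth (level while it lies on its side as at the start, straight down once hung); y and z are square to its side faces.
- b1: The blue beaker (same axes as b1_mid; origin in the middle of the side face it lay on at the start).
- b2: The green beaker (as b1).
- b3: The red beaker (as b1).
- b4: The yellow beaker (as b1).
- peg1 (a point): Foot of the first (right-hand, smallest y) drying peg, on its axis, at the top of the rack plate (15 mm above the bench). Peg 20 mm thick (last 10 mm narrower), 60 mm tall above the plate. z up, y along the row towards peg4, x away from the robot.
- peg2 (a point): Foot of the second drying peg, on its axis, at the top of the rack plate (15 mm above the bench). Peg 20 mm thick (last 10 mm narrower), 60 mm tall above the plate. z up, y along the row towards peg4, x away from the robot.
- peg3 (a point): Foot of the third drying peg, on its axis, at the top of the rack plate (15 mm above the bench). Peg 20 mm thick (last 10 mm narrower), 60 mm tall above the plate. z up, y along the row towards peg4, x away from the robot.
- peg4 (a point): Foot of the last (left-hand, largest y) drying peg, on its axis, at the top of the rack plate (15 mm above the bench). Peg 20 mm thick (last 10 mm narrower), 60 mm tall above the plate. z up, y along the row towards peg4, x away from the robot.
- cast: Bystander: white plaster dental cast beyond the rack, 70 x 66 x 33 mm; origin under its centre.
- tin: Bystander: round steel tin on the right, 64 mm across, 60 mm tall; origin under its centre.
- resin: Bystander: amber bottle on the left, 60 mm across, 120 mm tall; origin under its centre.
Things that resemble listed ones, but are neither listed nor needed, are in the scene too. Of the things that look like the b4, take the one that is farthest from the robot's base at the start. Of the things that look like the b2, take the one that is farthest to the robot's right at the start.

How it is judged:
By the outcome, as a careful person would: the job done as asked, in the order asked, and still so for the second after the job is handed in, with the robot touching nothing.
Of b1, b2, b3, b4 only 3 to 4 are there at a start; the rules pass over those that are not, and their reading is None.
At some moment in a run one of b1, b2, b3, b4 may be knocked a few centimetres aside while the robot is not near it.
It also fails if it takes over 210 s, if anything falls off the work surface, if the arm or the gripper's body presses on something with over 40 N, if the wrist force passes 120 N, or if a joint passes its speed limit or range.

## Working session

There is one attempt and no reset: what is moved stays moved. The work goes in short steps, Python scripts to look and compute and a tool call to move; the robot and the scene stay as the last step left them, time stands still between calls to the robot, and variables do not carry over. Pictures are saved under pics/ and viewed, and the job is handed in when it is done.

Besides the shell and the picture viewer there is one more tool, called after "Request:" by a JSON object that holds its "name" and its "arguments", one argument or row to a line. move_arm: Moves the arm, as the interface text tells. Shift numbers are shares of 30 mm and turn numbers shares of 120 degrees, none past 1 either way. Its arguments: {"type":"object","properties":{"steps":{"type":"array"},"grip_force":{"type":"number"}},"required":["steps"]}

```bash
ls -la; mkdir -p pics
cat > h.py <<'E'
import numpy as np, cv2
from cell import ctrl
from scipy.spatial.transform import Rotation as R
def save(im,name): cv2.imwrite('pics/'+name,cv2.cvtColor(im,cv2.COLOR_RGB2BGR))
E
python3 - <<'E'
from h import *
s=ctrl.observe(); print(s)
for n in ("top","side","wrist"):
    c=ctrl.get_calibration(n); print(n,c)
for n in ("top","side"):
    im,d=ctrl.camera(n); save(im,n+'0.png'); np.savez(n+'0.npz',im=im,d=d)
E
```

```text
total 12
drwxr-xr-x  3 agent agent 4096 Dec  7 03:09 .
drwxr-xr-x 23 root  root  4096 Dec  7 03:09 ..
drwxr-xr-x  2 agent agent 4096 Dec  7 03:09 pics
{'t': 0.0, 'joint_pos': array([-1.37530935e+00,  3.81214066e-01,  1.29826265e+00, -1.23824182e-05,
        1.46365419e+00, -2.15296750e-01]), 'joint_velocities': array([-1.16757980e-03,  3.55644240e-04,  1.59670718e-04,  5.56300694e-05,
       -7.59545696e-04,  1.09449462e-03]), 'joint_torque': array([ 1.34141577e-03, -4.48454010e+01, -2.31279588e+01, -1.41517889e-04,
        4.63655277e-03, -1.54852711e-05]), 'ee_pos': array([ 219.56591114, -503.93794415,  230.70146265]), 'orientation': array([-7.69150082e-04,  9.78980713e-01,  2.03951394e-01,  1.46309598e-06]), 'force': array([ 0.17311276,  0.47662033, -0.2645816 ]), 'torque': array([-0.02790056, -0.03130367, -0.0114023 ]), 'grip_width': 0.9980061845036261}
top {'camera_matrix': array([[505.22045858,   0.        , 290.71456463],
       [  0.        , 505.22045858, 216.72474845],
       [  0.        ,   0.        ,   1.        ]]), 'world_from_camera': array([[-1.34543886e-02,  9.9344
[... 683 characters left out ...]
   [-3.19651306e-03,  7.42353513e-01,  6.70000780e-01,
         9.25079939e+02],
       [ 0.00000000e+00,  0.00000000e+00,  0.00000000e+00,
         1.00000000e+00]])}
wrist {'camera_matrix': array([[360.16080716,   0.        , 280.18473656],
       [  0.        , 360.16080716, 206.69810261],
       [  0.        ,   0.        ,   1.        ]]), 'hand_eye': array([[-4.27194690e-04,  9.65234130e-01,  2.61386478e-01,
         6.58862477e+01],
       [ 9.99999846e-01,  3.19658991e-04,  4.53921169e-04,
        -6.31579587e-01],
       [ 3.54585667e-04,  2.61386632e-01, -9.65234118e-01,
        -1.42452895e+02],
       [ 0.00000000e+00,  0.00000000e+00,  0.00000000e+00,
         1.00000000e+00]])}
```

View pics/top0.png

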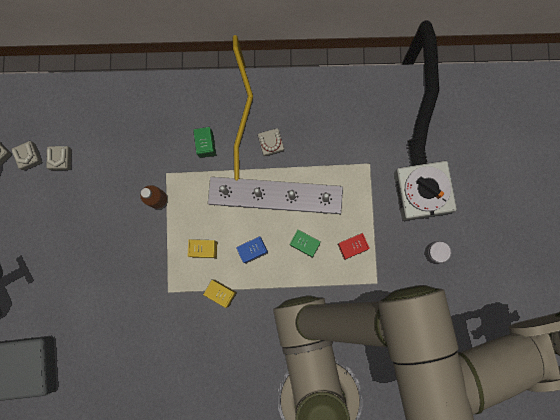

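View pics/side0.png

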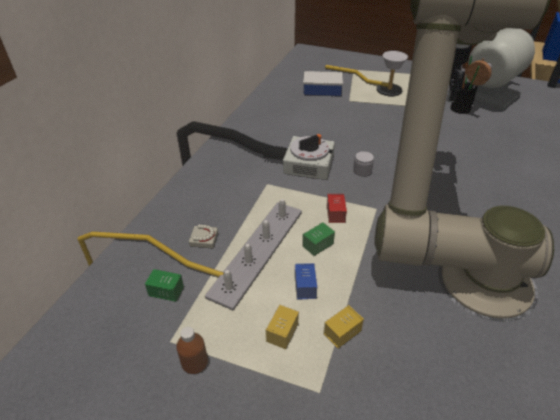

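```bash
cat >> h.py <<'E'
def ray(cal,u,v,T=None):
    K=cal['camera_matrix']; T=cal['world_from_camera'] if T is None else T
    d=np.array([(u-K[0,2])/K[0,0],-(v-K[1,2])/K[1,1],-1.])
    return T[:3,3],T[:3,:3]@d
def onplane(cal,u,v,z,T=None):
    o,d=ray(cal,u,v,T); return o+d*(z-o[2])/d[2]
def proj(cal,p,T=None):
    K=cal['camera_matrix']; T=cal['world_from_camera'] if T is None else T
    q=T[:3,:3].T@(np.asarray(p,float)-T[:3,3]); return K[0,2]+K[0,0]*q[0]/-q[2], K[1,2]-K[1,1]*q[1]/-q[2]
def wristT(s,cal):
    w,x,y,z=s['orientation']; M=np.eye(4); M[:3,:3]=R.from_quat([x,y,z,w]).as_matrix(); M[:3,3]=s['ee_pos']
    return M@cal['hand_eye']
E
python3 - <<'E'
from h import *
a=np.load('top0.npz'); im=a['im']; d=a['d']; cal=ctrl.get_calibration('top')
hsv=cv2.cvtColor(im,cv2.COLOR_RGB2HSV)
rng={'red':[(170,100,60),(180,255,255)],'red2':[(0,150,60),(8,255,255)],'green':[(45,100,40),(85,255,255)],'blue':[(100,100,40),(125,255,255)],'yellow':[(18,140,100),(30,255,255)]}
for n,(lo,hi) in rng.items():
    m=cv2.inRange(hsv,lo,hi)
    for c in cv2.findContours(m,cv2.RETR_EXTERNAL,cv2.CHAIN_APPROX_NONE)[0]:
        if cv2.contourArea(c)<60: continue
        r=cv2.minAreaRect(c); u,v=r[0]
        p=onplane(cal,u,v,50)
        box=np.array([onplane(cal,*q,50)[:2] for q in cv2.boxPoints(r)])
        e=[box[1]-box[0],box[2]-box[1]]; L=[np.linalg.norm(x) for x in e]; l=e[int(np.argmax(L))]
        print(n,np.round(r[0]),np.round(p),np.round(np.linalg.norm(p[:2])),'sizes',np.round(L),'ang',np.degrees(np.arctan2(l[1],l[0])).round(1), 'depth z',)
c=im[130:310,140:460]; save(cv2.resize(c,None,fx=2.5,fy=2.5,interpolation=cv2.INTER_CUBIC),'crop0.png')
c=im[225:310,180:380]; save(cv2.resize(c,None,fx=4,fy=4,interpolation=cv2.INTER_CUBIC),'crop1.png')
E
```

```text
red2 [353. 246.] [ 438. -104.   50.] 450.0 sizes [77. 48.] ang -67.7 depth z
green [305. 243.] [448.  36.  50.] 449.0 sizes [49. 73.] ang -119.0 depth z
green [204. 142.] [753. 329.  50.] 821.0 sizes [56. 86.] ang -171.8 depth z
blue [252. 250.] [431. 189.  50.] 471.0 sizes [76. 51.] ang -64.2 depth z
yellow [219. 293.] [307. 284.  50.] 419.0 sizes [49. 76.] ang -120.0 depth z
yellow [201. 248.] [438. 335.  50.] 552.0 sizes [76. 46.] ang -90.9 depth z
yellow [243. 107.] [856. 213.  50.] 883.0 sizes [ 57. 443.] ang -179.8 depth z
```

View pics/crop0.png

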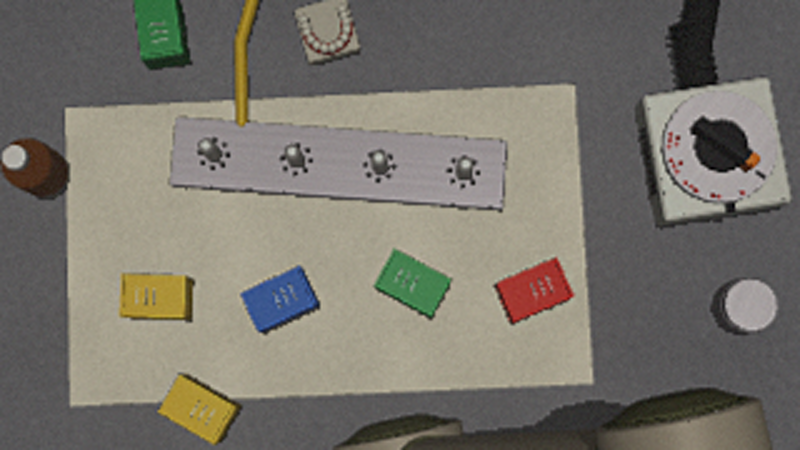

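View pics/crop1.png

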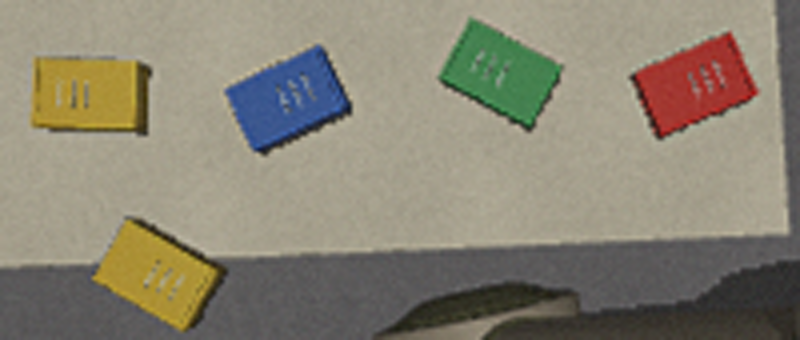

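Run:
```python
from h import *
a=np.load('top0.npz'); im=a['im']; d=a['d']; cal=ctrl.get_calibration('top')
def crop(u,v,z): return onplane(cal,140+u/2.5,130+v/2.5,z).round(1)
print('turret',crop(720,147,107),crop(720,147,68),'orange',crop(752,158,107),'pointer',crop(730,208,60), 'dash', crop(760,175,66))
c=im[150:225,385:465]; save(cv2.resize(c,None,fx=7,fy=7,interpolation=cv2.INTER_CUBIC),'tur0.png')
for u,v in [(210,150),(294,156),(378,162),(465,169)]: print('peg top',crop(u,v,75))
for u,v in [(178,118),(506,142),(502,208),(171,185)]: print('plate',crop(u,v,15))
print('cast',crop(327,30,33),'tin',crop(750,305,60),'resin',crop(15,157,120))
a=np.load('side0.npz'); c=a['im'][180:360,170:370]; save(cv2.resize(c,None,fx=4,fy=3.3,interpolation=cv2.INTER_CUBIC),'side_crop0.png')
```

```text
turret [ 590.2 -310.3  107. ] [ 596.7 -320.1   68. ] orange [ 577.2 -345.1  107. ] pointer [ 527.1 -330.3   60. ] dash [ 563.8 -364.6   66. ]
peg top [602.3 265.   75. ]
peg top [593.7 168.2  75. ]
peg top [585.   71.8  75. ]
peg top [575.2 -27.6  75. ]
plate [652.3 313.1  15. ]
plate [616. -80.  15.]
plate [536.8 -73.3  15. ]
plate [571.  321.2  15. ]
cast [752.3 131.5  33. ] tin [ 415.9 -347.9   60. ] resin [590.6 476.8 120. ]
```

View pics/tur0.png

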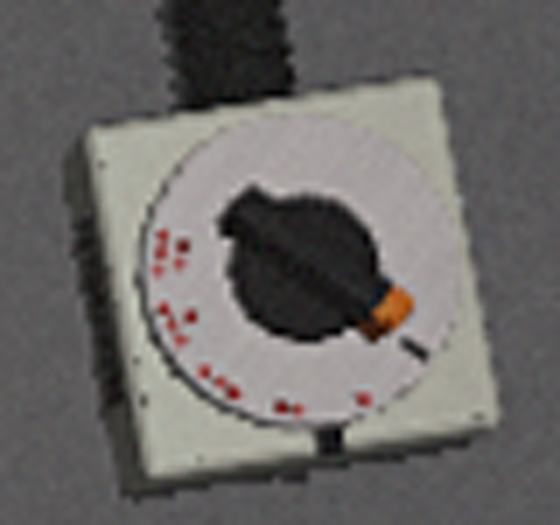

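View pics/side_crop0.png

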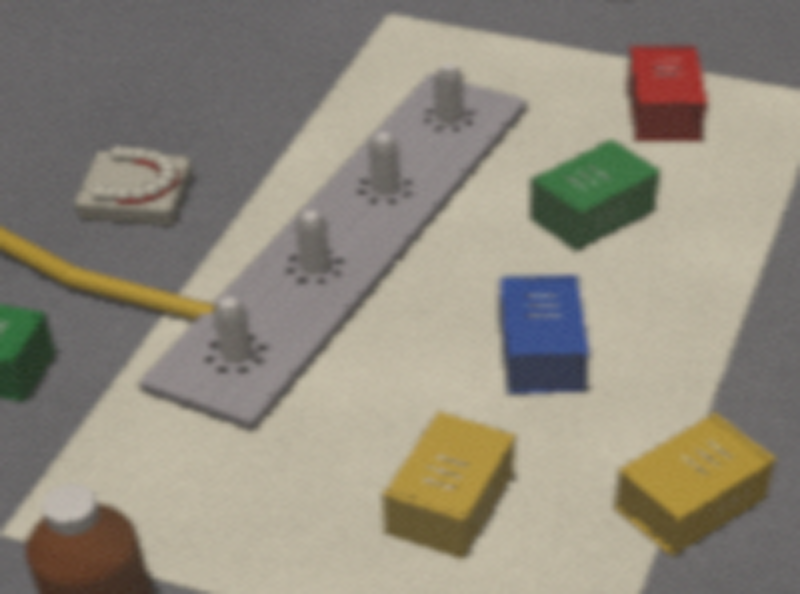

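```bash
cat >> h.py <<'E'
def Rq(q): w,x,y,z=q; return R.from_quat([x,y,z,w])
def down(yaw): # tool down with tool x at world yaw (deg)
    c,s=np.cos(np.radians(yaw)),np.sin(np.radians(yaw)); return R.from_matrix(np.array([[c,s,0],[s,-c,0],[0,0,-1]]))
def plan(p,Rt,n=None,grip=85,start=None,ease=False):
    """straight path to TCP p / Rotation Rt; prints rows"""
    s=ctrl.observe()
    p0,R0=(s['ee_pos'],Rq(s['orientation'])) if start is None else start
    rv=(R0.inv()*Rt).as_rotvec(); a=np.degrees(np.linalg.norm(rv)); L=np.linalg.norm(np.asarray(p)-p0)
    nn=int(np.ceil(max(L/29,a/8.4,1))); n=max(n or 0,nn)
    rows=[]; Rc=R0
    for k in range(n):
        sh=Rc.inv().apply((np.asarray(p)-p0)/n)/30; rows.append([float(x) for x in np.round(sh,3)]+[float(x) for x in np.round(np.degrees(rv)/n/120,4)]+[grip])
        Rc=R0*R.from_rotvec(rv*(k+1)/n)
    print('n',n,'L',L.round(1),'ang',a.round(1))
    for r in rows: print(r)
    return rows
E
python3 - <<'E'
from h import *
plan([575,-325,250],down(54.5))
E
```

```text
n 14 L 398.4 ang 31.0
[0.946, -0.053, -0.045, -0.0, -0.0, -0.0184, 85]
[0.947, -0.016, -0.045, -0.0, -0.0, -0.0184, 85]
[0.947, 0.02, -0.045, -0.0, -0.0, -0.0184, 85]
[0.946, 0.057, -0.046, -0.0, -0.0, -0.0184, 85]
[0.943, 0.093, -0.046, -0.0, -0.0, -0.0184, 85]
[0.939, 0.13, -0.046, -0.0, -0.0, -0.0184, 85]
[0.933, 0.166, -0.046, -0.0, -0.0, -0.0184, 85]
[0.926, 0.202, -0.046, -0.0, -0.0, -0.0184, 85]
[0.917, 0.237, -0.046, -0.0, -0.0, -0.0184, 85]
[0.907, 0.272, -0.046, -0.0, -0.0, -0.0184, 85]
[0.896, 0.307, -0.046, -0.0, -0.0, -0.0184, 85]
[0.884, 0.342, -0.046, -0.0, -0.0, -0.0184, 85]
[0.87, 0.375, -0.046, -0.0, -0.0, -0.0184, 85]
[0.855, 0.409, -0.046, -0.0, -0.0, -0.0184, 85]
```

Request:
{"name": "move_arm", "arguments": {
  "steps": [
    [0.95, -0.05, -0.05, 0, 0, -0.018, 85],
    [0.95, -0.02, -0.05, 0, 0, -0.018, 85],
    [0.95, 0.02, -0.05, 0, 0, -0.018, 85],
    [0.95, 0.06, -0.05, 0, 0, -0.018, 85],
    [0.94, 0.09, -0.05, 0, 0, -0.018, 85]
  ]
}}

```text
t: 0.6
ee_pos: [347.9, -439.6, 238.6]
orientation: [-0.0, 0.955, 0.296, -0.0]
force: [0.2, 0.4, 0.3]
grip_width: 0.994
```

Request:
{"name": "move_arm", "arguments": {
  "steps": [
    [0.94, 0.13, -0.05, 0, 0, -0.018, 85],
    [0.93, 0.17, -0.05, 0, 0, -0.018, 85],
    [0.93, 0.2, -0.05, 0, 0, -0.018, 85],
    [0.92, 0.24, -0.05, 0, 0, -0.018, 85],
    [0.91, 0.27, -0.05, 0, 0, -0.018, 85]
  ]
}}

```text
t: 1.1
ee_pos: [475.4, -376.4, 246.0]
orientation: [-0.0, 0.923, 0.385, -0.0]
force: [0.1, 0.2, -0.0]
grip_width: 0.998
```

Request:
{"name": "move_arm", "arguments": {
  "steps": [
    [0.9, 0.31, -0.05, 0, 0, -0.018, 85],
    [0.88, 0.34, -0.05, 0, 0, -0.018, 85],
    [0.87, 0.38, -0.05, 0, 0, -0.018, 85],
    [0.86, 0.41, -0.05, 0, 0, -0.018, 85],
    [0, 0, 0, 0, 0, 0, 85]
  ]
}}

```text
t: 1.6
ee_pos: [579.1, -325.1, 251.4]
orientation: [-0.001, 0.891, 0.454, 0.0]
force: [-0.1, -0.6, 0.2]
grip_width: 0.998
```

Run:
```python
from h import *
s=ctrl.observe(); print(s)
im,d=ctrl.camera('wrist'); save(im,'w1.png'); np.savez('w1.npz',im=im,d=d,p=s['ee_pos'],q=s['orientation'])
```

```text
{'t': 1.6, 'joint_pos': array([-6.89734170e-01,  5.81377002e-01,  8.96660728e-01,  6.69965452e-04,
        1.66441281e+00, -6.16901720e-02]), 'joint_velocities': array([-0.05309902, -0.02562668,  0.05354671, -0.02095856, -0.01689577,
       -0.00115579]), 'joint_torque': array([ 1.17682870e+00, -5.62811387e+01, -2.56651050e+01,  1.30029721e-01,
        1.35219181e-01,  2.80371535e-02]), 'ee_pos': array([ 579.05482155, -325.11601216,  251.39437309]), 'orientation': array([-5.26297052e-04,  8.90929911e-01,  4.54140505e-01,  1.35071681e-04]), 'force': array([-0.1019703 , -0.6415768 ,  0.23190873]), 'torque': array([-0.01261703,  0.03317915,  0.03499103]), 'grip_width': 0.9980244040337034}
```

View pics/w1.png

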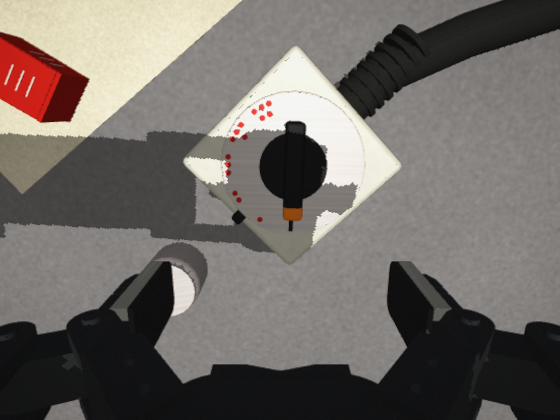

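Run:
```python
from h import *
a=np.load('w1.npz'); cal=ctrl.get_calibration('wrist')
s=dict(ee_pos=a['p'],orientation=a['q']); T=wristT(s,cal); d=a['d']
def P(u,v): 
    o,dr=ray(cal,u,v,T); return o+dr*float(d[int(v),int(u)])
for n,(u,v) in dict(disc=(350,180),disc2=(330,105),boxtop=(380,165),barO=(292,213),barB=(295,130),barM=(294,165),cap=(315,165),ptr=(238,217),d1=(260,219)).items(): print(n,P(u,v).round(1))
corn=[(295,46),(400,165),(290,263),(185,160)]
C=np.array([onplane(cal,u,v,60,T) for u,v in corn]); c=C.mean(0); print('box',C.round(1).tolist(),c.round(1))
e=C[1]-C[0]; print('edges',[np.degrees(np.arctan2(*(C[(i+1)%4]-C[i])[[1,0]])).round(1) for i in range(4)])
for n,(u,v,z) in dict(ptr=(238,217,60),dash=(291,226,68),d1=(260,219,68),o=(292,219,90),O=(292.5,208,107),B=(295,122,107)).items():
    p=onplane(cal,u,v,z,T); print(n,p.round(1),np.degrees(np.arctan2(*(p-c)[[1,0]])).round(1))
c=a['im'][40:270,180:410]; save(cv2.resize(c,None,fx=2.5,fy=2.5,interpolation=cv2.INTER_CUBIC),'w1c.png')
```

```text
disc [ 632.1 -358.3   72.1]
disc2 [ 654.  -293.2   72.9]
boxtop [ 663.2 -366.3   59.2]
barO [ 576.6 -343.7  107.7]
barB [ 617.5 -290.4  107. ]
barM [ 601.  -312.3  107.1]
cap [ 614.3 -327.1   79.3]
ptr [ 528.4 -326.3   71.7]
d1 [ 544.4 -339.5   74. ]
box [[658.4, -236.0, 60.0], [678.1, -377.0, 60.0], [537.8, -397.1, 60.0], [519.1, -255.8, 60.0]] [ 598.4 -316.5   60. ]
edges [np.float64(-82.0), np.float64(-171.9), np.float64(97.5), np.float64(8.1)]
ptr [ 525.1 -328.3   60. ] -170.8
dash [ 562.7 -363.7   68. ] -127.1
d1 [ 543.  -340.8   68. ] -156.3
o [ 570.8 -352.7   90. ] -127.2
O [ 579.3 -340.6  107. ] -128.3
B [ 621.  -285.4  107. ] 53.8
```

View pics/w1c.png

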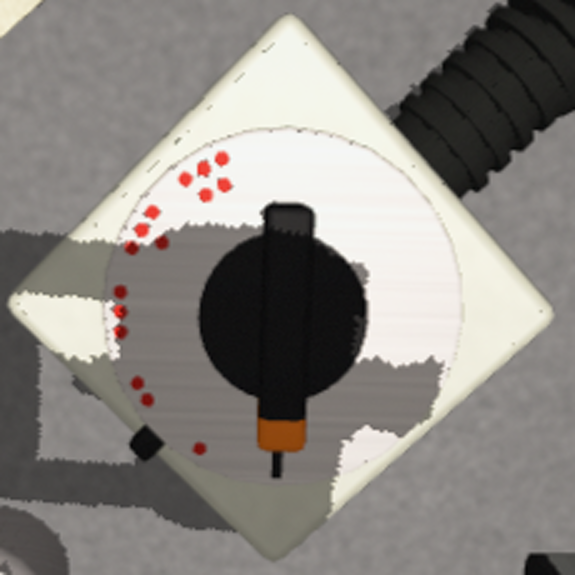

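Run:
```python
from h import *
a=np.load('w1.npz'); cal=ctrl.get_calibration('wrist')
s=dict(ee_pos=a['p'],orientation=a['q']); T=wristT(s,cal); d=a['d']
def P(u,v): 
    o,dr=ray(cal,u,v,T); return o+dr*float(d[int(v),int(u)])
for v in (150,165,180):print([P(u,v)[2].round(1) for u in (262,268,274,280,284,304,308,312,318,322,328)])
p=np.array([599,-315,84.]); Rt=down(53)
print('row down'); plan([599,-315,130],Rt); plan([599,-315,85],Rt,start=(np.array([599,-315,130.]),Rt))
```

```text
[np.float64(71.8), np.float64(78.3), np.float64(77.8), np.float64(78.1), np.float64(78.9), np.float64(105.2), np.float64(77.9), np.float64(77.8), np.float64(78.7), np.float64(79.0), np.float64(71.4)]
[np.float64(78.3), np.float64(78.9), np.float64(77.8), np.float64(80.1), np.float64(79.8), np.float64(104.2), np.float64(78.9), np.float64(78.8), np.float64(79.2), np.float64(80.3), np.float64(74.1)]
[np.float64(78.2), np.float64(79.7), np.float64(79.5), np.float64(77.9), np.float64(103.9), np.float64(80.2), np.float64(78.1), np.float64(79.5), np.float64(78.5), np.float64(79.0), np.float64(73.4)]
row down
n 5 L 123.8 ang 0.9
[0.144, 0.072, 0.809, -0.0001, 0.0, 0.0015, 85]
[0.144, 0.071, 0.809, -0.0001, 0.0, 0.0015, 85]
[0.144, 0.071, 0.81, -0.0001, 0.0, 0.0015, 85]
[0.145, 0.07, 0.81, -0.0001, 0.0, 0.0015, 85]
[0.145, 0.069, 0.81, -0.0001, 0.0, 0.0015, 85]
n 2 L 45.0 ang 0.0
[0.0, 0.0, 0.75, 0.0, 0.0, 0.0, 85]
[0.0, 0.0, 0.75, 0.0, 0.0, 0.0, 85]
```

Request:
{"name": "move_arm", "arguments": {
  "steps": [
    [0.14, 0.07, 0.81, 0, 0, 0.0015, 60],
    [0.14, 0.07, 0.81, 0, 0, 0.0015, 60],
    [0.14, 0.07, 0.81, 0, 0, 0.0015, 60],
    [0.14, 0.07, 0.81, 0, 0, 0.0015, 60],
    [0.14, 0.07, 0.81, 0, 0, 0.0015, 60]
  ]
}}

```text
t: 2.15
ee_pos: [596.8, -317.1, 129.8]
orientation: [-0.0, 0.896, 0.444, -0.0]
force: [0.2, -1.1, -0.4]
grip_width: 0.707
```

Run:
```python
from h import *
s=ctrl.observe(); print(s['ee_pos'],s['orientation'],s['joint_pos'],s['grip_width'])
plan([599,-315,84],down(53))
im,d=ctrl.camera('wrist'); save(im,'w2.png')
```

```text
[ 596.81543787 -317.07242504  129.75737664] [-2.33904886e-04  8.95822265e-01  4.44412362e-01 -2.57129477e-04] [-6.63004105e-01  6.79084696e-01  1.06147267e+00 -2.65121201e-04
  1.40167951e+00 -1.31994873e-02] 0.7068209412673384
n 2 L 45.9 ang 0.2
[0.05, 0.009, 0.763, -0.0002, 0.0001, -0.001, 85]
[0.05, 0.008, 0.763, -0.0002, 0.0001, -0.001, 85]
```

View pics/w2.png

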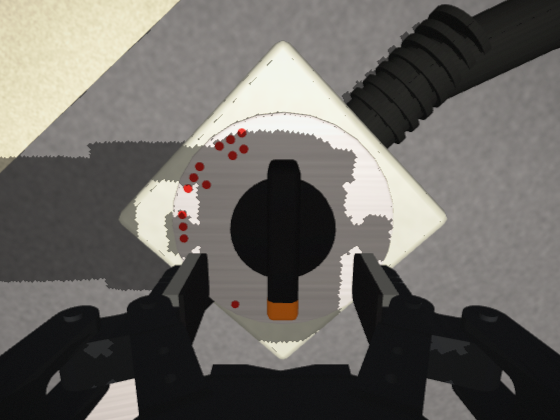

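Request:
{"name": "move_arm", "arguments": {
  "steps": [
    [0.05, 0.02, 0.76, 0, 0, 0, 60],
    [0.05, 0.02, 0.76, 0, 0, 0, 60],
    [0, 0, 0, 0, 0, 0, 10],
    [0, 0, 0, 0, 0, 0, 10],
    [0, 0, 0, 0, 0, 0, 10]
  ],
  "grip_force": 40
}}

```text
t: 2.7
ee_pos: [600.6, -315.4, 87.0]
orientation: [0.001, 0.896, 0.445, 0.0]
force: [-13.3, 9.5, 10.4]
grip_width: 0.199
```

Request:
{"name": "move_arm", "arguments": {
  "steps": [
    [0, 0, 0, 0, 0, 0, 10],
    [0, 0, 0, 0, 0, 0, 10],
    [0, 0, 0, 0, 0, 0, 10]
  ]
}}

```text
t: 3.0
ee_pos: [600.1, -315.1, 87.2]
orientation: [0.0, 0.895, 0.445, -0.0]
force: [-5.2, 1.9, 4.4]
grip_width: 0.177
```

Request:
{"name": "move_arm", "arguments": {
  "steps": [
    [0, 0, 0, 0, 0, 0.062, 10],
    [0, 0, 0, 0, 0, 0.062, 10],
    [0, 0, 0, 0, 0, 0.062, 10],
    [0, 0, 0, 0, 0, 0.062, 10],
    [0, 0, 0, 0, 0, 0.062, 10]
  ]
}}

```text
t: 3.5
ee_pos: [601.3, -316.9, 87.3]
orientation: [0.003, 0.991, 0.133, 0.002]
force: [3.5, -7.6, -1.8]
grip_width: 0.174
```

Request:
{"name": "move_arm", "arguments": {
  "steps": [
    [0, 0, 0, 0, 0, 0.06, 10],
    [0, 0, 0, 0, 0, 0, 10],
    [0, 0, 0, 0, 0, 0, 10]
  ]
}}

```text
t: 3.8
ee_pos: [601.4, -317.4, 87.3]
orientation: [0.003, 0.997, 0.073, 0.002]
force: [3.7, -8.3, -2.6]
grip_width: 0.181
```

Run:
```python
from h import *
s=ctrl.observe(); print(s['ee_pos'],s['joint_pos'],s['grip_width'],s['torque'],s['force'], Rq(s['orientation']).as_matrix()[:,0], np.degrees(np.arctan2(*Rq(s['orientation']).as_matrix()[[1,0],0])))
im,d=ctrl.camera('wrist'); save(im,'w3.png')
```

```text
[ 601.44266642 -317.39579137   87.266279  ] [-0.65857757  0.72179116  1.1050995  -0.00176291  1.3078836   0.76615978] 0.1805049073658058 [-1.23989976 -0.38732199 -0.16645171] [ 3.67276051 -8.32017498 -2.62716319] [0.98927879 0.14599741 0.0034985 ] 8.395092919967201
```

View pics/w3.png

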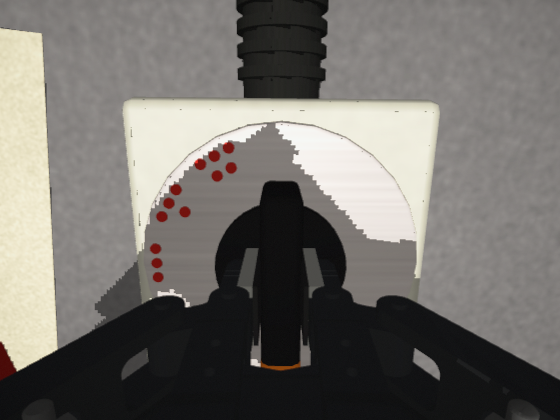

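Request:
{"name": "move_arm", "arguments": {
  "steps": [
    [0, 0, 0, 0, 0, 0, 50],
    [0, 0, 0, 0, 0, 0, 50],
    [0, 0, -0.3, 0, 0, 0, 60],
    [0, 0, -1, 0, 0, 0, 60],
    [0, 0, -1, 0, 0, 0, 60]
  ]
}}

```text
t: 4.35
ee_pos: [600.4, -314.5, 155.7]
orientation: [-0.0, 0.997, 0.074, -0.0]
force: [-0.1, -0.2, 1.2]
grip_width: 0.7
```

Request:
{"name": "move_arm", "arguments": {
  "steps": [
    [0, 0, -1, 0, 0, 0, 80],
    [0, 0, -1, 0, 0, 0, 80],
    [0, 0, -1, 0, 0, 0, 80],
    [0, 0, -1, 0, 0, 0, 80]
  ]
}}

```text
t: 4.75
ee_pos: [600.3, -314.4, 276.7]
orientation: [0.0, 0.997, 0.074, 0.0]
force: [1.2, -0.9, -0.3]
grip_width: 0.936
```

Run:
```python
from h import *
s=ctrl.observe(); print(s['t'],s['ee_pos'],s['joint_pos'],s['force'])
im,d=ctrl.camera('wrist'); save(im,'w4.png');np.savez('w4.npz',im=im,d=d,p=s['ee_pos'],q=s['orientation'])
```

```text
4.75 [ 600.31201109 -314.3786407   276.73448212] [-6.56723929e-01  6.00729935e-01  7.91165538e-01  7.48622922e-05
  1.74869351e+00  7.65816687e-01] [ 1.16484161 -0.87197705 -0.34110107]
```

View pics/w4.png

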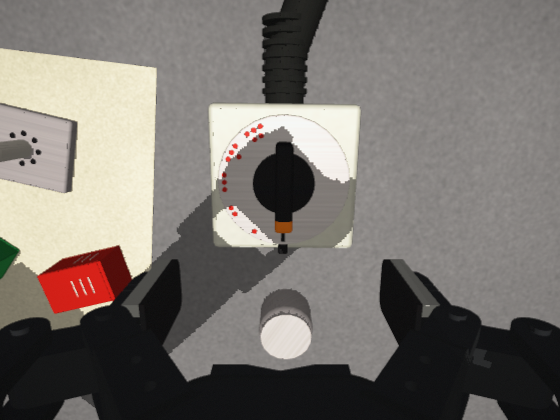

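Run:
```python
from h import *
plan([440,110,330],down(0),n=16)
```

```text
n 16 L 457.0 ang 8.5
[-0.201, -0.925, -0.107, 0.0002, -0.0002, 0.0044, 85]
[-0.209, -0.923, -0.106, 0.0002, -0.0002, 0.0044, 85]
[-0.218, -0.921, -0.106, 0.0002, -0.0002, 0.0044, 85]
[-0.226, -0.919, -0.105, 0.0002, -0.0002, 0.0044, 85]
[-0.235, -0.917, -0.105, 0.0002, -0.0002, 0.0044, 85]
[-0.243, -0.915, -0.105, 0.0002, -0.0002, 0.0044, 85]
[-0.252, -0.912, -0.104, 0.0002, -0.0002, 0.0044, 85]
[-0.26, -0.91, -0.104, 0.0002, -0.0002, 0.0044, 85]
[-0.269, -0.908, -0.103, 0.0002, -0.0002, 0.0044, 85]
[-0.277, -0.905, -0.103, 0.0002, -0.0002, 0.0044, 85]
[-0.286, -0.903, -0.102, 0.0002, -0.0002, 0.0044, 85]
[-0.294, -0.9, -0.102, 0.0002, -0.0002, 0.0044, 85]
[-0.303, -0.897, -0.101, 0.0002, -0.0002, 0.0044, 85]
[-0.311, -0.894, -0.101, 0.0002, -0.0002, 0.0044, 85]
[-0.319, -0.891, -0.1, 0.0002, -0.0002, 0.0044, 85]
[-0.327, -0.889, -0.1, 0.0002, -0.0002, 0.0044, 85]
```

Request:
{"name": "move_arm", "arguments": {
  "steps": [
    [-0.2, -0.92, -0.1, 0, 0, 0.0044, 80],
    [-0.21, -0.92, -0.1, 0, 0, 0.0044, 80],
    [-0.22, -0.92, -0.1, 0, 0, 0.0044, 80],
    [-0.23, -0.92, -0.1, 0, 0, 0.0044, 80],
    [-0.24, -0.92, -0.1, 0, 0, 0.0044, 80]
  ]
}}

```text
t: 5.3
ee_pos: [549.3, -180.9, 290.2]
orientation: [0.0, 0.999, 0.051, 0.0]
force: [0.7, 0.1, -0.0]
grip_width: 0.937
```

Request:
{"name": "move_arm", "arguments": {
  "steps": [
    [-0.25, -0.91, -0.1, 0, 0, 0.0044, 80],
    [-0.25, -0.91, -0.1, 0, 0, 0.0044, 80],
    [-0.26, -0.91, -0.1, 0, 0, 0.0044, 80],
    [-0.27, -0.91, -0.1, 0, 0, 0.0044, 80],
    [-0.28, -0.91, -0.1, 0, 0, 0.0044, 80]
  ]
}}

```text
t: 5.8
ee_pos: [498.7, -48.2, 305.2]
orientation: [0.0, 1.0, 0.028, 0.001]
force: [0.7, 0.4, 0.2]
grip_width: 0.935
```

Request:
{"name": "move_arm", "arguments": {
  "steps": [
    [-0.29, -0.9, -0.1, 0, 0, 0.0044, 80],
    [-0.3, -0.9, -0.1, 0, 0, 0.0044, 80],
    [-0.3, -0.9, -0.1, 0, 0, 0.0044, 80],
    [-0.31, -0.89, -0.1, 0, 0, 0.0044, 80],
    [-0.32, -0.89, -0.1, 0, 0, 0.0044, 80]
  ]
}}

```text
t: 6.3
ee_pos: [448.0, 84.3, 320.2]
orientation: [-0.0, 1.0, 0.005, 0.001]
force: [0.7, 0.4, 0.2]
grip_width: 0.937
```

Request:
{"name": "move_arm", "arguments": {
  "steps": [
    [-0.32, -0.89, -0.1, 0, 0, 0.0044, 80],
    [0, 0, 0, 0, 0, 0, 80]
  ]
}}

```text
t: 6.5
ee_pos: [437.7, 112.0, 323.7]
orientation: [-0.0, 1.0, 0.002, 0.001]
force: [-0.6, -0.2, -0.6]
grip_width: 0.934
```

Run:
```python
from h import *
s=ctrl.observe(); print(s['t'],s['ee_pos'],s['joint_pos'],s['orientation'])
im,d=ctrl.camera('wrist'); save(im,'w5.png');np.savez('w5.npz',im=im,d=d,p=s['ee_pos'],q=s['orientation'])
```

```text
6.5 [437.70683046 112.03352785 323.65254914] [-1.28822635e-02  1.47588810e-01  1.35880311e+00  6.33191735e-04
  1.63309178e+00  1.55404814e+00] [-3.00304375e-04  9.99997487e-01  1.95300211e-03  1.05904211e-03]
```

View pics/w5.png

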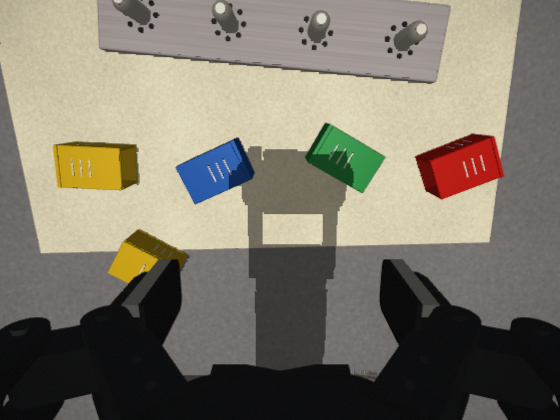

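Run:
```python
from h import *
a=np.load('w5.npz'); im=a['im']
def cr(u0,v0,u1,v1): return cv2.resize(im[v0:v1,u0:u1],(390,290),interpolation=cv2.INTER_CUBIC)
o=np.vstack([np.hstack([cr(40,130,150,210),cr(165,130,275,210)]),np.hstack([cr(295,115,405,195),cr(405,125,515,205)])])
save(np.clip(o.astype(float)*1.3,0,255).astype(np.uint8),'w5c.png')
```

```text
(no output)
```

View pics/w5c.png

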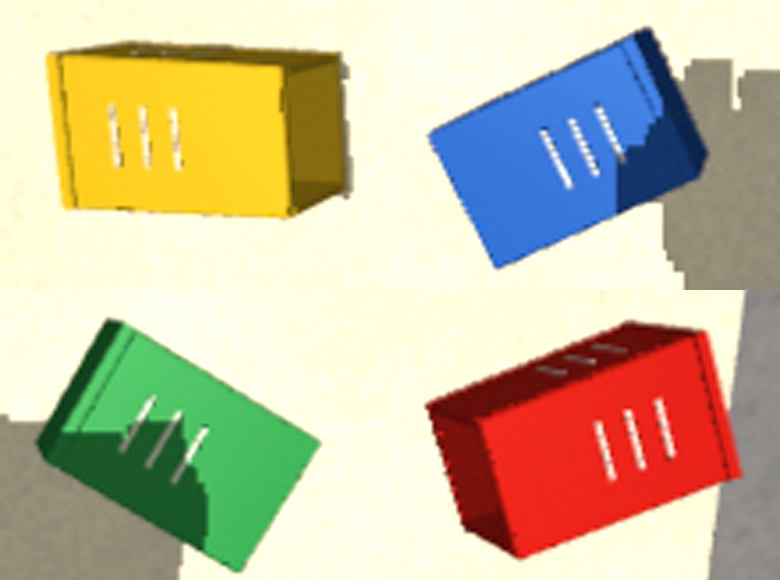

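```bash
python3 - <<'E'
from h import *
a=np.load('w5.npz'); cal=ctrl.get_calibration('wrist'); T=wristT(dict(ee_pos=a['p'],orientation=a['q']),cal); d=a['d']
def P(u,v): 
    o,dr=ray(cal,u,v,T); return o+dr*float(d[int(v),int(u)])
print('yellow row'); 
for u in range(105,142,3): print(u,P(u,165).round(0))
print('red row')
for u in range(414,440,2): print(u,P(u,176-0).round(0), )
for u,v in [(252,160),(250,155),(254,165),(308,150),(310,145)]: print(u,v,P(u,v).round(0))
E
python3 - <<'E'
import sys; sys.path.insert(0,'.')
from h import *
im=np.load('w5.npz')['im']
o=np.hstack([cv2.resize(im[130:200,100:150],(390,546),interpolation=cv2.INTER_NEAREST),cv2.resize(im[130:200,405:455],(390,546),interpolation=cv2.INTER_NEAREST)])
save(np.clip(o.astype(float)*1.8,0,255).astype(np.uint8),'w5d.png') if 0 else cv2.imwrite('pics/w5d.png',cv2.cvtColor(np.clip(o.astype(float)*1.8,0,255).astype(np.uint8),cv2.COLOR_RGB2BGR))
E
```

```text
yellow row
105 [441. 316.  51.]
108 [441. 312.  51.]
111 [440. 310.  48.]
114 [441. 305.  51.]
117 [441. 302.  50.]
120 [441. 299.  49.]
123 [434. 315.   5.]
126 [434. 312.   3.]
129 [434. 308.   3.]
132 [434. 304.   5.]
135 [434. 299.   6.]
138 [433. 298.   0.]
141 [433. 294.  -1.]
red row
414 [420. -62.   0.]
416 [420. -65.   1.]
418 [420. -67.   1.]
420 [420. -70.   1.]
422 [421. -71.   3.]
424 [421. -74.   4.]
426 [421. -76.   5.]
428 [420. -80.   2.]
430 [421. -82.   4.]
432 [421. -85.   3.]
434 [429. -68.  48.]
436 [429. -69.  52.]
438 [429. -71.  51.]
252 160 [440. 149.   0.]
250 155 [447. 152.   2.]
254 165 [434. 147.  -0.]
308 150 [453.  77.   1.]
310 145 [460.  75.  -1.]
```

View pics/w5d.png

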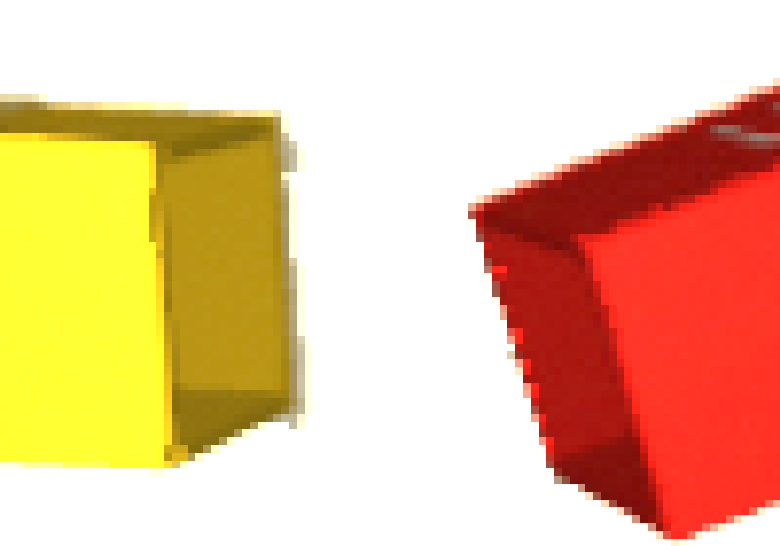

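```bash
cat > kin.py <<'E'
from h import *
D=[([-1.37530935,.381214066,1.29826265,0,1.46365419,-.21529675],[219.566,-503.938,230.701]),
([-.68973417,.581377,.896660728,0,1.66441281,-.0616901],[579.055,-325.116,251.394]),
([-.663004105,.679084696,1.06147267,0,1.40167951,-.0131994],[596.815,-317.072,129.757]),
([-.65857757,.72179116,1.1050995,-.00176,1.3078836,.76615978],[601.443,-317.396,87.266]),
([-.656723929,.600729935,.791165538,0,1.74869351,.765816687],[600.312,-314.379,276.734]),
([-.0128822635,.14758881,1.35880311,.000633,1.63309178,1.55404814],[437.707,112.0335,323.6525])]
E
python3 - <<'E'
from kin import *
from scipy.optimize import least_squares
# planar
def f(x):
    a1,d1,L2,L3,a3,tool,a6,o=x; res=[]
    for q,p in D:
        s2,c2=np.sin(q[1]),np.cos(q[1]); s,c=np.sin(q[1]+q[2]),np.cos(q[1]+q[2]); t=q[1]+q[2]+q[4]
        r=a1+L2*s2+L3*s+a3*c+tool*np.sin(t)+a6*np.cos(t); z=d1+L2*c2+L3*c-a3*s+tool*np.cos(t)-a6*np.sin(t)
        c1,s1=np.cos(q[0]),np.sin(q[0]); res+=[c1*r-s1*o-p[0],s1*r+c1*o-p[1],z-p[2]]
    return np.array(res)
for mask in ('full',):
    for reg in (0.0,1e-3):
        g=lambda x:np.r_[f(x),reg*np.array([x[0],x[4],x[6]])]
        r=least_squares(g,[0,200,400,350,0,250,0,117]); print(r.x.round(1),np.abs(f(r.x)).max().round(2))
def g(x): a=[0,x[0],x[1],x[2],0,x[3],0,x[4]]; return f(a)
r=least_squares(g,[200,400,350,250,117]); print(r.x.round(1),np.abs(r.fun).max())
E
```

```text
[-1.000e-01  1.302e+02  5.371e+02  3.508e+02  1.030e+02  2.576e+02
 -1.000e-01  1.175e+02] 0.33
[-1.000e-01  1.302e+02  5.371e+02  3.508e+02  1.030e+02  2.576e+02
 -1.000e-01  1.175e+02] 0.33
[-1783.9   515.4   360.1 -1573.6   117.5] 18.506154967297107
```

```bash
cat >> h.py <<'E'
MOUTH=dict(red=112,green=-119,blue=116,yellow=-91)
HS=dict(red=[(0,150,60),(8,255,255)],green=[(45,100,40),(85,255,255)],blue=[(100,100,40),(125,255,255)],yellow=[(18,140,100),(30,255,255)])
def cloud(d,cal,T,m):
    v,u=np.nonzero(m&(d>0)); K=cal['camera_matrix']; z=d[v,u]
    c=np.stack([(u-K[0,2])/K[0,0]*z,-(v-K[1,2])/K[1,1]*z,-z],1); return c@T[:3,:3].T+T[:3,3]
def beakers(im,d,cal,T,zmin=44,zmax=57):
    hsv=cv2.cvtColor(im,cv2.COLOR_RGB2HSV)
    for n,(lo,hi) in HS.items():
        m=cv2.inRange(hsv,lo,hi)
        if n=='red': m|=cv2.inRange(hsv,(172,150,60),(180,255,255))
        m=cv2.morphologyEx(m,cv2.MORPH_CLOSE,np.ones((5,5),np.uint8))
        k,l,st,_=cv2.connectedComponentsWithStats(m)
        for i in range(1,k):
            if st[i,4]<200: continue
            P=cloud(d,cal,T,l==i); P=P[(P[:,2]>zmin)&(P[:,2]<zmax)]
            if len(P)<150: continue
            r=cv2.minAreaRect(P[:,:2].astype(np.float32)); b=cv2.boxPoints(r); e=[b[1]-b[0],b[2]-b[1]]; L=[np.linalg.norm(x) for x in e]
            ax=e[int(np.argmax(L))]; a=np.degrees(np.arctan2(ax[1],ax[0])); 
            if abs((a-MOUTH[n]+180)%360-180)>90: a+=180
            print(n,'c',np.round(r[0],1),'size',np.round(sorted(L),1),'mouth yaw',round(float((a+180)%360-180),1),'z',P[:,2].mean().round(1),'px',st[i,:4])
E
python3 - <<'E'
from h import *
a=np.load('w5.npz'); cal=ctrl.get_calibration('wrist'); T=wristT(dict(ee_pos=a['p'],orientation=a['q']),cal)
beakers(a['im'],a['d'],cal,T)
a=np.load('top0.npz'); cal=ctrl.get_calibration('top'); beakers(a['im'],a['d'],cal,cal['world_from_camera'])
s=ctrl.observe(); print(s['joint_pos'])
E
```

```text
red c [ 438.6 -104.3] size [50.1 75.9] mouth yaw 111.9 z 49.6 px [416 134  88  65]
green c [448.3  36.8] size [48.8 75.1] mouth yaw -119.3 z 49.7 px [306 124  79  69]
blue c [432.4 190.8] size [49.5 76. ] mouth yaw 114.5 z 49.7 px [176 139  78  65]
yellow c [437.7 336.9] size [50.  77.7] mouth yaw -92.3 z 49.8 px [ 53 145  83  45]
yellow c [313.9 296.4] size [49.9 51.7] mouth yaw -30.2 z 49.7 px [108 240  54  43]
red c [ 438.4 -104.8] size [47.7 75.7] mouth yaw 112.5 z 50.5 px [339 233  30  26]
green c [757.8 332.2] size [50.  77.6] mouth yaw -172.0 z 50.7 px [194 127  22  30]
green c [448.1  35.4] size [48.3 73.4] mouth yaw -118.9 z 50.7 px [290 230  30  27]
blue c [432.3 190.1] size [47.6 75.5] mouth yaw 113.6 z 50.6 px [237 237  30  26]
yellow c [437.8 336.1] size [46.9 74.7] mouth yaw -91.5 z 50.3 px [188 240  27  17]
yellow c [307.7 284.7] size [49.4 74.9] mouth yaw -120.4 z 50.5 px [203 280  31  28]
[-1.53269680e-02  1.48626380e-01  1.35873797e+00  9.77284549e-06
  1.63247590e+00  1.55222567e+00]
```

Run:
```python
from h import *
a=np.load('w5.npz'); cal=ctrl.get_calibration('wrist'); T=wristT(dict(ee_pos=a['p'],orientation=a['q']),cal)
im=a['im'];d=a['d']; g=cv2.cvtColor(im,cv2.COLOR_RGB2GRAY)
c=im[0:90,90:460]; save(cv2.resize(c,None,fx=2.1,fy=4,interpolation=cv2.INTER_CUBIC),'w5p.png')
# plate points
m=np.zeros(g.shape,bool); m[:90,90:460]=1
P=cloud(d,cal,T,m); Q=P[(P[:,2]>11)&(P[:,2]<19)]; print('plate',Q.min(0).round(1),Q.max(0).round(1),len(Q))
for z in (66,72): 
    Q=P[P[:,2]>z]; 
    for y in (265,168,72,-28):
        q=Q[abs(Q[:,1]-y)<25]; 
        if len(q): print(z,y,q.mean(0).round(1),len(q),q[:,2].max().round(1))
a=np.load('top0.npz'); cal=ctrl.get_calibration('top'); m=np.zeros((420,560),bool); m[170:220,200:350]=1
P=cloud(a['d'],cal,cal['world_from_camera'],m)
for z in (40,60,70):
    Q=P[P[:,2]>z]
    for y in (265,168,72,-28):
        q=Q[abs(Q[:,1]-y)<25]; 
        if len(q): print('top',z,y,q.mean(0).round(1),len(q))
```

```text
plate [535.9 -79.1  11. ] [623.7 324.3  19. ] 20607
66 265 [603.7 270.   70.5] 152 76.2
66 168 [598.6 171.4  71.4] 291 76.6
66 72 [589.4  73.4  71.4] 287 77.2
66 -28 [580.8 -24.8  71.5] 278 77.8
72 265 [604.6 271.1  74.1] 48 76.2
72 168 [599.2 171.9  74.2] 141 76.6
72 72 [590.2  72.8  74.2] 143 77.2
72 -28 [581.4 -26.   74.4] 132 77.8
top 40 265 [607.7 270.2  67.3] 48
top 40 168 [598.3 170.8  66.7] 45
top 40 72 [589.6  72.2  67.4] 46
top 40 -28 [580.1 -25.6  67.1] 44
top 60 265 [608.7 271.1  71.5] 38
top 60 168 [599.2 171.3  72. ] 34
top 60 72 [590.7  72.8  71.3] 37
top 60 -28 [581.2 -26.1  72.1] 34
top 70 265 [609.1 271.   74. ] 26
top 70 168 [599.8 171.7  74.3] 23
top 70 72 [590.4  72.4  75.1] 19
top 70 -28 [581.2 -26.3  75.3] 19
```

View pics/w5p.png

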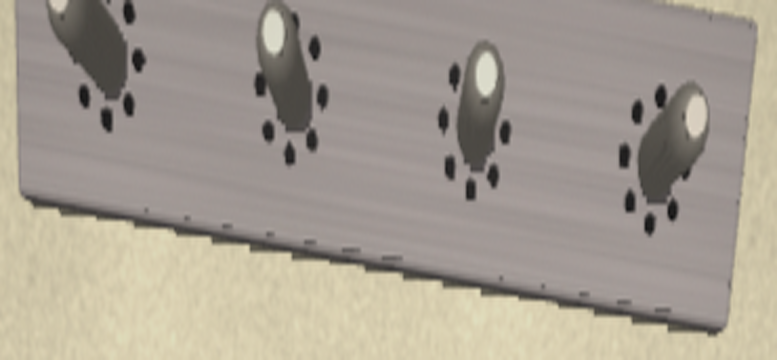

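```bash
cat >> h.py <<'E'
PEG={1:(581.1,-27.1),2:(590.4,72.5),3:(599.6,172.1),4:(608.9,271.6)}
Z=np.array([0,0,1.])
def hv(yaw): return np.array([np.cos(np.radians(yaw)),np.sin(np.radians(yaw)),0])
def toolR(m,u,a,sx=1):
    """m mouth dir, u: beaker 'up at pick' dir, a tilt deg; sx=+1 tool x along +m, -1 along -m"""
    a=np.radians(a); z=m*np.sin(a)-u*np.cos(a); x=sx*(m*np.cos(a)+u*np.sin(a)); return R.from_matrix(np.stack([x,np.cross(z,x),z],1))
def pick(c,yaw,a,off=10,zg=30,sx=1,back=0):
    m=hv(yaw); Rt=toolR(m,Z,a,sx); z=Rt.as_matrix()[:,2]; g=np.array([c[0],c[1],zg])-off*m; return g+(19-back)*z,Rt
def place(peg,a,off=10,zg=30,sx=1,fwd=-5.3,zc=53,du=0.,dm=0.):
    m=-Z; u=-hv(fwd); Rt=toolR(m,u,a,sx); z=Rt.as_matrix()[:,2]
    c=np.array([*PEG[peg],zc]); g=c-(off+dm)*m+(zg-25+du)*u; return g+19*z,Rt
E
python3 - <<'E'
from h import *
p,Rt=pick((438.5,-104.5),112,45,back=90); print(p,pick((438.5,-104.5),112,45)[0])
plan(p,Rt)
E
```

```text
[ 461.05303317 -160.3207159    80.20458146] [ 437.21321555 -101.31509672   16.56497116]
n 14 L 364.8 ang 117.6
[0.051, 0.646, 0.579, 0.026, 0.0175, -0.0626, 85]
[-0.056, 0.676, 0.543, 0.026, 0.0175, -0.0626, 85]
[-0.165, 0.69, 0.501, 0.026, 0.0175, -0.0626, 85]
[-0.273, 0.687, 0.456, 0.026, 0.0175, -0.0626, 85]
[-0.378, 0.668, 0.407, 0.026, 0.0175, -0.0626, 85]
[-0.477, 0.632, 0.356, 0.026, 0.0175, -0.0626, 85]
[-0.569, 0.582, 0.303, 0.026, 0.0175, -0.0626, 85]
[-0.652, 0.517, 0.251, 0.026, 0.0175, -0.0626, 85]
[-0.723, 0.439, 0.2, 0.026, 0.0175, -0.0626, 85]
[-0.781, 0.349, 0.15, 0.026, 0.0175, -0.0626, 85]
[-0.825, 0.251, 0.105, 0.026, 0.0175, -0.0626, 85]
[-0.854, 0.145, 0.063, 0.026, 0.0175, -0.0626, 85]
[-0.867, 0.035, 0.026, 0.026, 0.0175, -0.0626, 85]
[-0.865, -0.078, -0.004, 0.026, 0.0175, -0.0626, 85]
```

Run:
```python
from h import *
p,Rt=pick((438.5,-104.5),112,45,back=90); plan(p,Rt,n=15)
```

```text
n 15 L 364.8 ang 117.6
[0.048, 0.603, 0.54, 0.0243, 0.0164, -0.0584, 85]
[-0.046, 0.629, 0.509, 0.0243, 0.0164, -0.0584, 85]
[-0.141, 0.643, 0.473, 0.0243, 0.0164, -0.0584, 85]
[-0.235, 0.643, 0.434, 0.0243, 0.0164, -0.0584, 85]
[-0.327, 0.63, 0.392, 0.0243, 0.0164, -0.0584, 85]
[-0.415, 0.603, 0.348, 0.0243, 0.0164, -0.0584, 85]
[-0.498, 0.563, 0.303, 0.0243, 0.0164, -0.0584, 85]
[-0.574, 0.512, 0.257, 0.0243, 0.0164, -0.0584, 85]
[-0.641, 0.45, 0.212, 0.0243, 0.0164, -0.0584, 85]
[-0.698, 0.377, 0.168, 0.0243, 0.0164, -0.0584, 85]
[-0.744, 0.296, 0.126, 0.0243, 0.0164, -0.0584, 85]
[-0.779, 0.209, 0.087, 0.0243, 0.0164, -0.0584, 85]
[-0.801, 0.115, 0.051, 0.0243, 0.0164, -0.0584, 85]
[-0.81, 0.018, 0.02, 0.0243, 0.0164, -0.0584, 85]
[-0.807, -0.08, -0.006, 0.0243, 0.0164, -0.0584, 85]
```

Request:
{"name": "move_arm", "arguments": {
  "steps": [
    [0.05, 0.6, 0.54, 0.0243, 0.0164, -0.0584, 80],
    [-0.05, 0.63, 0.51, 0.0243, 0.0164, -0.0584, 80],
    [-0.14, 0.64, 0.47, 0.0243, 0.0164, -0.0584, 80],
    [-0.23, 0.64, 0.43, 0.0243, 0.0164, -0.0584, 80],
    [-0.33, 0.63, 0.39, 0.0243, 0.0164, -0.0584, 80]
  ]
}}

```text
t: 7.05
ee_pos: [446.1, 18.0, 241.3]
orientation: [-0.125, 0.941, 0.302, 0.086]
force: [-0.1, -0.3, 0.1]
grip_width: 0.938
```

Run:
```python
from h import *
s=ctrl.observe(); print(repr(s['joint_pos']),repr(s['ee_pos']),repr(s['orientation']),s['force'])
q=s['joint_pos']
from scipy.spatial.transform import Rotation as R
for sg in (1,-1):
    M=R.from_euler('z',q[0])*R.from_euler('y',q[1]+q[2])*R.from_euler('z',sg*q[3])*R.from_euler('y',q[4])*R.from_euler('z',q[5]+np.pi/2)
    print(sg,np.degrees((M.inv()*Rq(s['orientation'])).magnitude()))
```

```text
array([-0.4093936 ,  0.16654814,  1.61085099,  0.30631956,  1.4091907 ,
        0.48356999]) array([446.14369134,  18.03963899, 241.33630925]) array([-0.12504146,  0.94112481,  0.30215016,  0.08575547]) [-0.09486712 -0.30932297  0.07038607]
1 1.935574790914746e-14
-1 35.101635537770115
```

Request:
{"name": "move_arm", "arguments": {
  "steps": [
    [-0.41, 0.6, 0.35, 0.0243, 0.0164, -0.0584, 80],
    [-0.5, 0.56, 0.3, 0.0243, 0.0164, -0.0584, 80],
    [-0.57, 0.51, 0.26, 0.0243, 0.0164, -0.0584, 80],
    [-0.64, 0.45, 0.21, 0.0243, 0.0164, -0.0584, 80],
    [-0.7, 0.38, 0.17, 0.0243, 0.0164, -0.0584, 80]
  ]
}}

```text
t: 7.55
ee_pos: [453.3, -72.5, 159.9]
orientation: [-0.235, 0.773, 0.567, 0.16]
force: [0.4, 0.9, -0.1]
grip_width: 0.938
```

Run:
```python
from h import *
s=ctrl.observe(); print(repr(s['joint_pos']),repr(s['ee_pos']),repr(s['orientation']),s['force'])
p,Rt=pick((438.5,-104.5),112,45,back=90); plan(p,Rt,n=5)
from kin import D
from scipy.optimize import least_squares
D=D+[([-0.4093936 ,  0.16654814,  1.61085099,  0.30631956,  1.4091907 ,0.48356999],[446.14369134,  18.03963899, 241.33630925]),(s['joint_pos'],s['ee_pos'])]
E=lambda ax,x:R.from_euler(ax,x)
def fk(q,x):
    d1,o1,L2,a3,o3,L3,o4,a4,t,a6,o6=x
    v=np.array([a6,o6,t]); v=E('y',q[4]).apply(v)+np.array([a4,o4,0]); v=E('z',q[3]).apply(v)+np.array([a3,o3,L3]); v=E('y',q[2]).apply(v)+np.array([0,o1,L2]); v=E('y',q[1]).apply(v)+np.array([0,0,d1]); return E('z',q[0]).apply(v)
f=lambda x:np.concatenate([fk(q,x)-p for q,p in D])
g=lambda x:np.r_[f(x),1e-3*np.array(x)]
r=least_squares(g,[180,60,537,50,0,350,50,50,250,0,0]); print(r.x.round(1),np.abs(f(r.x)).max())
np.save('kin.npy',r.x)
```

```text
array([-0.66941184,  0.42121343,  1.59651873,  0.42883423,  1.5271936 ,
       -0.47119489]) array([453.30207901, -72.45171614, 159.92223187]) array([-0.23526168,  0.77330808,  0.5666436 ,  0.15987989]) [ 0.39936703  0.86291464 -0.12998256]
n 5 L 118.9 ang 39.1
[-0.727, 0.291, 0.125, 0.0243, 0.0161, -0.0583, 85]
[-0.76, 0.206, 0.087, 0.0243, 0.0161, -0.0583, 85]
[-0.782, 0.115, 0.053, 0.0243, 0.0161, -0.0583, 85]
[-0.792, 0.021, 0.023, 0.0243, 0.0161, -0.0583, 85]
[-0.789, -0.075, -0.002, 0.0243, 0.0161, -0.0583, 85]
[ 1.301e+02  5.880e+01  5.371e+02  1.030e+02  5.870e+01  3.508e+02
  1.000e-01 -0.000e+00  2.575e+02 -0.000e+00 -1.000e-01] 0.11736615435091835
```

Request:
{"name": "move_arm", "arguments": {
  "steps": [
    [-0.73, 0.29, 0.13, 0.0243, 0.016, -0.0583, 80],
    [-0.76, 0.21, 0.09, 0.0243, 0.016, -0.0583, 80],
    [-0.78, 0.12, 0.05, 0.0243, 0.016, -0.0583, 80],
    [-0.79, 0.02, 0.02, 0.0243, 0.016, -0.0583, 80],
    [-0.79, -0.07, 0, 0.0243, 0.016, -0.0583, 80]
  ]
}}

```text
t: 8.05
ee_pos: [460.8, -160.5, 79.9]
orientation: [-0.317, 0.517, 0.766, 0.214]
force: [-0.6, -0.6, -0.6]
grip_width: 0.939
```

```bash
cat >> h.py <<'E'
KX=np.load('kin.npy'); EU=lambda ax,x:R.from_euler(ax,x)
LO=np.array([-3.11,-.89,.22,-1.42,.17,-2.88]); HI=np.array([3.11,2.33,2.48,4.56,2.85,2.88])
def fk(q):
    d1,o1,L2,a3,o3,L3,o4,a4,t,a6,o6=KX
    v=np.array([a6,o6,t]); v=EU('y',q[4]).apply(v)+np.array([a4,o4,0]); v=EU('z',q[3]).apply(v)+np.array([a3,o3,L3]); v=EU('y',q[2]).apply(v)+np.array([0,o1,L2]); v=EU('y',q[1]).apply(v)+np.array([0,0,d1]); v=EU('z',q[0]).apply(v)
    return v,EU('z',q[0])*EU('y',q[1]+q[2])*EU('z',q[3])*EU('y',q[4])*EU('z',q[5]+np.pi/2)
def ik(p,Rt,q0=None):
    from scipy.optimize import least_squares
    q0=ctrl.observe()['joint_pos'] if q0 is None else q0
    def f(q):
        a,b=fk(q); return np.r_[(a-p)/100,(b.inv()*Rt).as_rotvec()]
    r=least_squares(f,q0); q=r.x; return q,np.abs(r.fun).max(),bool(((q>LO)&(q<HI)).all()), float(np.minimum(q-LO,HI-q).min())
def pathik(p,Rt,n=12):
    s=ctrl.observe(); q=s['joint_pos']; p0=s['ee_pos']; R0=Rq(s['orientation']); rv=(R0.inv()*Rt).as_rotvec(); w=9
    for k in range(1,n+1):
        q,e,ok,mg=ik(p0+(np.asarray(p)-p0)*k/n,R0*R.from_rotvec(rv*k/n),q); w=min(w,mg if e<1e-3 else -e)
    print('end q',q.round(2),'worst margin',round(w,2)); return q
E
python3 - <<'E'
from h import *
p,Rt=pick((438.5,-104.5),112,45); 
s=ctrl.observe(); print(s['joint_pos'].round(2))
plan(p,Rt,n=5); pathik(p,Rt)
im,d=ctrl.camera('wrist'); save(im,'w6.png');np.savez('w6.npz',im=im,d=d,p=s['ee_pos'],q=s['orientation'])
pl,Rl=place(1,45,zc=130); print(pl,'place ik from here'); pathik(pl,Rl); print(ik(pl,Rl))
E
```

```text
[-0.75  0.74  1.36  0.31  1.77 -1.19]
n 5 L 89.9 ang 0.0
[0.002, 0.002, 0.599, -0.0, 0.0, -0.0, 85]
[0.002, 0.002, 0.599, -0.0, 0.0, -0.0, 85]
[0.002, 0.002, 0.599, -0.0, 0.0, -0.0, 85]
[0.002, 0.002, 0.599, -0.0, 0.0, -0.0, 85]
[0.002, 0.002, 0.599, -0.0, 0.0, -0.0, 85]
end q [-0.7   0.77  1.55  0.34  1.54 -1.22] worst margin 0.93
[589.49896655 -27.87914857 126.56497116] place ik from here
end q [-0.32  0.4   1.93  1.34  0.16 -3.07] worst margin -0.19
(array([-0.31886787,  0.39802304,  1.933974  ,  1.34390692,  0.16360427,
       -3.07317731]), np.float64(2.659331088672445e-15), False, -0.19317730579146364)
```

View pics/w6.png

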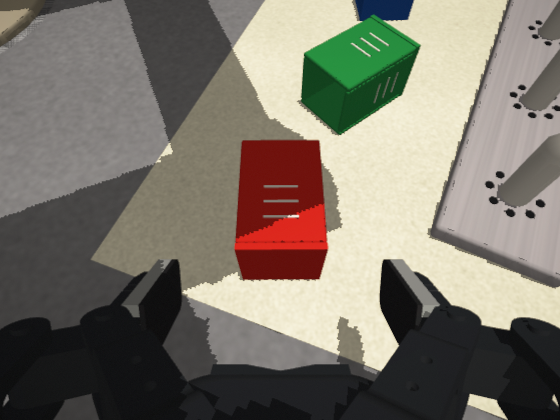

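Run:
```python
from h import *
rng=np.random.default_rng(0)
B=dict(red=((438.5,-104.5),112,1),green=((448.2,36.2),-119,2),blue=((432.4,190.5),114.2,3),yellow=((437.8,336.5),-92,4))
def best(p,Rt):
    b=None
    for q0 in ([0,.5,1.5,0,1.,0],[0,.5,1.5,0,1.,1.5],[0,.5,1.5,0,1.,-1.5],[0,.5,1.8,1,.6,-2],[0,.5,1.8,-1,.6,2],[0,.5,1.8,3,.6,0],[0,.5,1.8,3,.6,-2]):
        q0=np.array(q0,float); q0[0]=np.arctan2(p[1],p[0])-.2
        q,e,ok,mg=ik(p,Rt,q0); q[5]=(q[5]+np.pi)%(2*np.pi)-np.pi; q[3]=(q[3]+1.5)%(2*np.pi)-1.5; mg=np.minimum(q-LO,HI-q).min()
        if e<1e-4 and q[4]>0 and (b is None or mg>b[0]): b=(mg,q)
    return b
for n,(c,yaw,pg) in B.items():
    for sx in (1,-1):
        for a in (55,65):
            pk=best(*pick(c,yaw,a,sx=sx)); print(n,sx,a,'pick',round(pk[0],2),pk[1].round(2))
            for fwd in (-25,-5.3,15,35):
                l=best(*place(pg,a,sx=sx,fwd=fwd)); h=best(*place(pg,a,sx=sx,fwd=fwd,zc=130)); print('    fwd',fwd,round(l[0],2),l[1].round(2),'|',round(h[0],2),h[1].round(2))
```

```text
red 1 55 pick 0.98 [-0.72  0.85  1.5   0.38  1.69 -1.24]
    fwd -25 0.02 [-0.19  0.55  1.86 -0.81  0.19 -0.57] | 0.21 [-0.19  0.41  1.78 -0.39  0.38 -1.  ]
    fwd -5.3 -0.01 [-0.3   0.54  1.9   0.84  0.16 -2.58] | 0.18 [-0.3   0.39  1.82  0.35  0.35 -2.08]
    fwd 15 -0.25 [-0.41  0.54  1.87  1.05  0.42  3.13] | 0.09 [-0.41  0.4   1.8   0.73  0.56 -2.79]
    fwd 35 -0.03 [-0.48  0.57  1.79  0.93  0.69  2.91] | -0.26 [-0.48  0.44  1.72  0.76  0.83  3.14]
red 1 65 pick 1.01 [-0.73  0.92  1.45  0.42  1.84 -1.25]
    fwd -25 0.26 [-0.21  0.54  1.76 -0.23  0.43 -1.15] | 0.46 [-0.21  0.42  1.67 -0.16  0.63 -1.23]
    fwd -5.3 0.24 [-0.29  0.53  1.78  0.21  0.41 -1.94] | 0.44 [-0.29  0.41  1.7   0.14  0.61 -1.86]
    fwd 15 0.29 [-0.36  0.54  1.77  0.51  0.53 -2.59] | 0.44 [-0.36  0.41  1.68  0.38  0.72 -2.44]
    fwd 35 -0.13 [-0.41  0.56  1.71  0.58  0.72 -3.01] | 0.01 [-0.41  0.44  1.63  0.48  0.89 -2.87]
red -1 55 pick 0.98 [-0.72  0.85  1.5   0.38  1.69  1.9 ]
    fwd -25 0.02 [-0.19  0.55  1.86 -0.81  0.19  2.57] | 0.21 [-0.19  0.41  1.78 -0.39  0.38  2.14]
    fwd -5.3 -0.01 [-0.3 
[... 5456 characters left out ...]
5.3 0.23 [ 0.33  0.65  1.59 -0.64  0.4   2.53] | 0.39 [ 0.33  0.54  1.53 -0.46  0.56  2.32]
    fwd 15 0.08 [0.24 0.63 1.65 0.06 0.25 1.49] | 0.27 [0.24 0.51 1.58 0.03 0.44 1.52]
    fwd 35 0.23 [0.14 0.63 1.65 0.73 0.4  0.49] | 0.38 [0.14 0.51 1.58 0.51 0.55 0.73]
yellow -1 65 pick 0.67 [ 0.74  1.04  1.08 -0.75  1.89  0.87]
    fwd -25 0.24 [ 0.36  0.69  1.41 -0.44  0.78  2.64] | 0.33 [ 0.36  0.59  1.34 -0.38  0.93  2.55]
    fwd -5.3 0.44 [ 0.3   0.65  1.49 -0.29  0.61  2.17] | 0.61 [ 0.3   0.55  1.42 -0.23  0.78  2.1 ]
    fwd 15 0.36 [0.24 0.64 1.54 0.02 0.53 1.53] | 0.54 [0.24 0.53 1.46 0.01 0.71 1.54]
    fwd 35 0.43 [0.17 0.64 1.53 0.32 0.6  0.9 ] | 0.6 [0.17 0.53 1.46 0.26 0.77 0.98]
```

```bash
cat >> h.py <<'E'
def best(p,Rt):
    b=None
    for q0 in ([0,.5,1.5,0,1.,0],[0,.5,1.5,0,1.,1.5],[0,.5,1.5,0,1.,-1.5],[0,.5,1.8,1,.6,-2],[0,.5,1.8,-1,.6,0],[0,.5,1.8,-1,.6,2],[0,.5,1.8,3,.6,0]):
        q0=np.array(q0,float); q0[0]=np.arctan2(p[1],p[0])-.2
        q,e,ok,mg=ik(p,Rt,q0); q[5]=(q[5]+np.pi)%(2*np.pi)-np.pi; q[3]=(q[3]+1.5)%(2*np.pi)-1.5; mg=np.minimum(q-LO,HI-q).min()
        if e<1e-4 and q[4]>0 and (b is None or mg>b[0]): b=(mg,q)
    return b
E
python3 - <<'E'
from h import *
for n,pg,As in (('red',1,(48,52,56)),('green',2,(56,60)),('blue',3,(52,56)),('yellow',4,(52,56))):
  for a in As:
    for fwd in (-55,-45,-35,-25):
        print(n,a,fwd,[(round(b[0],2),b[1].round(2).tolist()) for b in (best(*place(pg,a,zg=32,fwd=fwd)),best(*place(pg,a,zg=32,fwd=fwd,zc=130)))])
p,Rt=pick((438.5,-104.5),112,52,zg=32,back=60); plan(p,Rt,n=3); pathik(p,Rt)
p,Rt=pick((438.5,-104.5),112,52,zg=32); print(ik(p,Rt))
E
```

```text
red 48 -55 [(np.float64(0.25), [-0.02, 0.63, 1.75, -1.17, 0.63, 0.31]), (np.float64(0.47), [-0.02, 0.5, 1.69, -0.95, 0.73, 0.04])]
red 48 -45 [(np.float64(0.09), [-0.06, 0.6, 1.82, -1.33, 0.48, 0.31]), (np.float64(0.39), [-0.06, 0.46, 1.76, -0.99, 0.56, -0.07])]
red 48 -35 [(np.float64(-0.17), [-0.11, 0.58, 1.88, 4.73, 0.33, 0.37]), (np.float64(0.22), [-0.11, 0.43, 1.82, -0.99, 0.39, -0.23])]
red 48 -25 [(np.float64(0.02), [-0.18, 0.57, 1.93, 4.31, 0.19, 0.6]), (np.float64(0.06), [-0.18, 0.41, 1.86, -0.86, 0.23, -0.53])]
red 52 -55 [(np.float64(0.41), [-0.04, 0.61, 1.73, -1.01, 0.62, 0.15]), (np.float64(0.57), [-0.04, 0.49, 1.66, -0.82, 0.74, -0.1])]
red 52 -45 [(np.float64(0.3), [-0.08, 0.59, 1.79, -1.1, 0.47, 0.08]), (np.float64(0.42), [-0.08, 0.45, 1.72, -0.81, 0.59, -0.26])]
red 52 -35 [(np.float64(0.14), [-0.13, 0.57, 1.85, -1.2, 0.31, 0.01]), (np.float64(0.27), [-0.13, 0.43, 1.78, -0.74, 0.44, -0.48])]
red 52 -25 [(np.float64(-0.01), [-0.18, 0.55, 1.89, -1.29, 0.16, -0.08]), (np.float64(0.14), [-0.18, 0.41, 1.82, -0.53, 0.31, -0.86])]
red 56 -55 [(np.float64(0.45), [-0.06, 0.6,
[... 3349 characters left out ...]
78), [0.44, 0.65, 1.27, -0.64, 1.09, -0.08])]
yellow 56 -35 [(np.float64(0.65), [0.42, 0.72, 1.42, -0.72, 0.82, -0.08]), (np.float64(0.78), [0.42, 0.62, 1.35, -0.63, 0.95, -0.22])]
yellow 56 -25 [(np.float64(0.51), [0.4, 0.69, 1.48, -0.72, 0.68, -0.23]), (np.float64(0.64), [0.4, 0.59, 1.42, -0.61, 0.81, -0.38])]
n 3 L 27.9 ang 6.8
[-0.001, 0.01, 0.309, -0.0005, 0.019, 0.0006, 85]
[-0.013, 0.01, 0.309, -0.0005, 0.019, 0.0006, 85]
[-0.026, 0.009, 0.308, -0.0005, 0.019, 0.0006, 85]
end q [-0.75  0.81  1.38  0.35  1.8  -1.21] worst margin 1.05
(array([-0.71306625,  0.82237832,  1.51069944,  0.36905233,  1.65289477,
       -1.2333362 ]), np.float64(1.9895196601282807e-15), True, 0.96930055659515)
```

Run:
```python
from h import *
p,Rt=pick((438.5,-104.5),112,56,zg=32,back=60); plan(p,Rt,n=3); pathik(p,Rt)
p2,_=pick((438.5,-104.5),112,56,zg=32); plan(p2,Rt,start=(p,Rt)); print(p2)
```

```text
n 3 L 28.5 ang 10.8
[-0.033, 0.01, 0.314, -0.0005, 0.0301, 0.0006, 85]
[-0.052, 0.01, 0.312, -0.0005, 0.0301, 0.0006, 85]
[-0.072, 0.009, 0.308, -0.0005, 0.0301, 0.0006, 85]
end q [-0.76  0.84  1.35  0.37  1.86 -1.21] worst margin 0.99
n 3 L 60.0 ang 0.0
[0.0, 0.0, 0.667, 0.0, 0.0, 0.0, 85]
[0.0, 0.0, 0.667, 0.0, 0.0, 0.0, 85]
[0.0, 0.0, 0.667, 0.0, 0.0, 0.0, 85]
[436.34537006 -99.16710376  21.37533483]
```

Request:
{"name": "move_arm", "arguments": {
  "steps": [
    [-0.03, 0.01, 0.31, 0, 0.03, 0, 80],
    [-0.05, 0.01, 0.31, 0, 0.03, 0, 80],
    [-0.07, 0.01, 0.31, 0, 0.03, 0, 80],
    [0, 0, 0.66, 0, 0, 0, 80],
    [0, 0, 0.66, 0, 0, 0, 80]
  ]
}}

```text
t: 8.6
ee_pos: [442.7, -111.7, 35.9]
orientation: [-0.387, 0.497, 0.731, 0.261]
force: [1.2, -0.3, -0.2]
grip_width: 0.931
```

Request:
{"name": "move_arm", "arguments": {
  "steps": [
    [0, 0, 0.66, 0, 0, 0, 80],
    [0, 0, 0, 0, 0, 0, 80]
  ]
}}

```text
t: 8.8
ee_pos: [435.8, -95.0, 25.0]
orientation: [-0.389, 0.496, 0.731, 0.261]
force: [-0.3, -0.1, -1.1]
grip_width: 0.936
```

Run:
```python
from h import *
s=ctrl.observe(); print(s['t'],s['ee_pos'],s['force'])
im,d=ctrl.camera('wrist'); save(im,'w7.png')
```

```text
8.8 [435.76077078 -95.03797926  25.04457618] [-0.26102024 -0.1072822  -1.07413421]
```

View pics/w7.png

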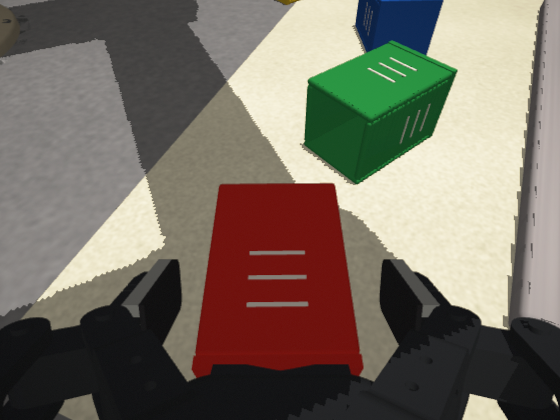

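Request:
{"name": "move_arm", "arguments": {
  "steps": [
    [0, 0, 0, 0, 0, 0, 40],
    [0, 0, 0, 0, 0, 0, 40],
    [0, 0, 0, 0, 0, 0, 40],
    [0, 0, 0, 0, 0, 0, 40],
    [0, 0, 0, 0, 0, 0, 40]
  ],
  "grip_force": 50
}}

```text
t: 9.35
ee_pos: [437.2, -96.5, 25.8]
orientation: [-0.387, 0.496, 0.732, 0.261]
force: [0.6, -2.5, 6.2]
grip_width: 0.578
```

Run:
```python
from h import *
s=ctrl.observe(); print(s['t'],s['ee_pos'],s['force'],s['grip_width'])
# grasp relative to beaker: grasp point in beaker frame
Rt=Rq(s['orientation']); g=s['ee_pos']-19*Rt.as_matrix()[:,2]; m=hv(112); dd=g-np.array([438.5,-104.5,25]); print('off',-dd@m,'zg',g[2],'lat',dd@hv(22), 'tilt',np.degrees(np.arcsin(Rt.as_matrix()[:,2]@m)))
im,d=ctrl.camera('wrist'); save(im,'w8.png')
```

```text
9.35 [437.15120863 -96.4700821   25.82110899] [ 0.57880612 -2.45548093  6.16242259] 0.578413412531052
off 7.740044825545074 zg 36.53588284692617 lat 1.7233386450343087 tilt 55.67140054788042
```

View pics/w8.png

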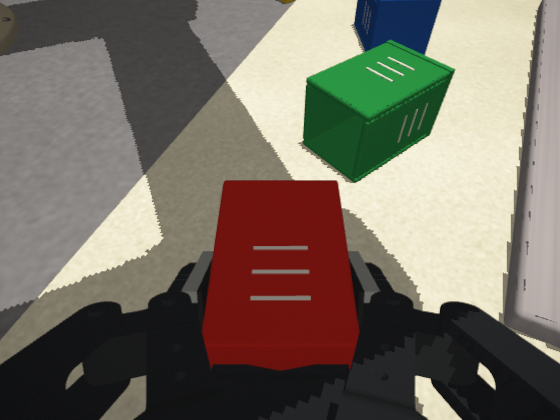

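Run:
```python
from h import *
s=ctrl.observe(); p0=s['ee_pos']; R0=Rq(s['orientation'])
p1=p0+[0,0,110]; plan(p1,R0,grip=40); print(ik(p1,R0))
p2,R2=place(1,55.7,off=7.7,zg=36.5,fwd=-45,zc=140); 
print(p2); plan(p2,R2,start=(p1,R0),grip=40)
q=ik(p1,R0)[0]; rv=(R0.inv()*R2).as_rotvec()
for k in range(1,13):
    qn,e,ok,mg=ik(p1+(p2-p1)*k/12,R0*R.from_rotvec(rv*k/12),q); print(qn.round(2),round(mg,2),np.abs(qn-q).max().round(2)); q=qn
```

```text
n 4 L 110.0 ang 0.0
[0.757, -0.002, -0.517, 0.0, 0.0, 0.0, 40]
[0.757, -0.002, -0.517, 0.0, 0.0, 0.0, 40]
[0.757, -0.002, -0.517, 0.0, 0.0, 0.0, 40]
[0.757, -0.002, -0.517, 0.0, 0.0, 0.0, 40]
(array([-0.71632992,  0.67304934,  1.43908574,  0.41115365,  1.917263  ,
       -1.14039153]), np.float64(1.1368683772161603e-15), True, 0.9327370030088498)
[580.53926074 -26.53926074 132.0041324 ]
n 11 L 159.6 ang 92.3
[0.011, 0.482, 0.035, 0.0035, -0.0672, -0.0192, 40]
[-0.003, 0.483, 0.031, 0.0035, -0.0672, -0.0192, 40]
[-0.019, 0.482, 0.029, 0.0035, -0.0672, -0.0192, 40]
[-0.034, 0.481, 0.029, 0.0035, -0.0672, -0.0192, 40]
[-0.049, 0.48, 0.032, 0.0035, -0.0672, -0.0192, 40]
[-0.064, 0.478, 0.036, 0.0035, -0.0672, -0.0192, 40]
[-0.077, 0.475, 0.042, 0.0035, -0.0672, -0.0192, 40]
[-0.09, 0.472, 0.051, 0.0035, -0.0672, -0.0192, 40]
[-0.101, 0.469, 0.061, 0.0035, -0.0672, -0.0192, 40]
[-0.11, 0.465, 0.072, 0.0035, -0.0672, -0.0192, 40]
[-0.118, 0.461, 0.085, 0.0035, -0.0672, -0.0192, 40]
[-0.68  0.63  1.44  0.38  1.83 -1.14] 1.02 0.09
[-0.63  0.59  1.45  0.35  1.74 -1.15] 1.03 0.09
[-0.59  0.54  1.46  0.32  1.64 -1.14] 1.02 0.1
[-0.54  0.51  1.47  0.28  1.53 -1.13] 1.01 0.11
[-0.49  0.47  1.49  0.23  1.42 -1.11] 0.99 0.11
[-0.44  0.45  1.52  0.17  1.3  -1.09] 0.96 0.12
[-0.38  0.42  1.54  0.11  1.18 -1.04] 0.94 0.12
[-0.32  0.41  1.57  0.02  1.06 -0.99] 0.89 0.12
[-0.26  0.4   1.6  -0.09  0.94 -0.9 ] 0.77 0.12
[-0.2   0.4   1.63 -0.23  0.82 -0.79] 0.65 0.14
[-0.14  0.41  1.66 -0.41  0.72 -0.63] 0.55 0.19
[-0.09  0.43  1.69 -0.65  0.64 -0.41] 0.47 0.24
```

Request:
{"name": "move_arm", "arguments": {
  "steps": [
    [0.75, 0, -0.52, 0, 0, 0, 40],
    [0.76, 0, -0.52, 0, 0, 0, 40],
    [0.76, 0, -0.52, 0, 0, 0, 40],
    [0.76, 0, -0.52, 0, 0, 0, 40],
    [0.01, 0.48, 0.03, 0.0035, -0.067, -0.019, 40]
  ]
}}

```text
t: 9.9
ee_pos: [450.5, -91.7, 135.9]
orientation: [-0.331, 0.498, 0.768, 0.23]
force: [0.9, 0.9, -1.2]
grip_width: 0.578
```

Request:
{"name": "move_arm", "arguments": {
  "steps": [
    [0, 0.48, 0.03, 0.0035, -0.067, -0.019, 40],
    [-0.02, 0.48, 0.03, 0.0035, -0.067, -0.019, 40],
    [-0.03, 0.48, 0.03, 0.0035, -0.067, -0.019, 40],
    [-0.05, 0.48, 0.03, 0.0035, -0.067, -0.019, 40],
    [-0.06, 0.48, 0.03, 0.0035, -0.067, -0.019, 40]
  ]
}}

```text
t: 10.4
ee_pos: [516.0, -58.0, 134.4]
orientation: [-0.03, 0.462, 0.884, 0.062]
force: [0.2, 0.7, -0.8]
grip_width: 0.578
```

Run:
```python
from h import *
s=ctrl.observe(); print(s['t'],s['ee_pos'],s['force'],s['grip_width'],s['joint_pos'].round(2))
p2,R2=place(1,55.7,off=7.7,zg=36.5,fwd=-45,zc=140); plan(p2,R2,n=8,grip=40); pathik(p2,R2)
im,d=ctrl.camera('side'); save(im,'s1.png')
```

```text
10.4 [516.015069   -58.01088808 134.3580958 ] [ 0.23681395  0.66831603 -0.82148805] 0.578043815341742 [-0.41  0.43  1.53  0.14  1.24 -1.06]
n 8 L 71.8 ang 41.8
[-0.048, 0.294, 0.029, 0.0022, -0.0418, -0.012, 40]
[-0.053, 0.293, 0.032, 0.0022, -0.0418, -0.012, 40]
[-0.057, 0.292, 0.035, 0.0022, -0.0418, -0.012, 40]
[-0.061, 0.29, 0.039, 0.0022, -0.0418, -0.012, 40]
[-0.065, 0.289, 0.043, 0.0022, -0.0418, -0.012, 40]
[-0.068, 0.287, 0.048, 0.0022, -0.0418, -0.012, 40]
[-0.071, 0.286, 0.053, 0.0022, -0.0418, -0.012, 40]
[-0.073, 0.284, 0.058, 0.0022, -0.0418, -0.012, 40]
end q [-0.09  0.43  1.69 -0.65  0.64 -0.41] worst margin 0.47
```

View pics/s1.png

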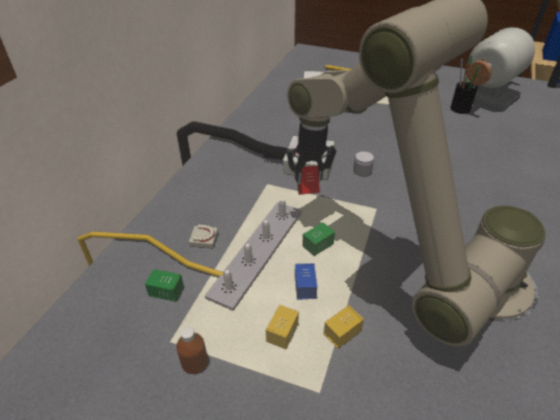

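Red is held (px 310,178) in transit; everything else undisturbed.

Request:
{"name": "move_arm", "arguments": {
  "steps": [
    [-0.05, 0.29, 0.03, 0.002, -0.042, -0.012, 40],
    [-0.05, 0.29, 0.03, 0.002, -0.042, -0.012, 40],
    [-0.06, 0.29, 0.035, 0.002, -0.042, -0.012, 40],
    [-0.06, 0.29, 0.04, 0.002, -0.042, -0.012, 40],
    [-0.065, 0.29, 0.04, 0.002, -0.042, -0.012, 40]
  ]
}}

```text
t: 10.95
ee_pos: [555.5, -38.5, 132.3]
orientation: [0.16, 0.409, 0.897, -0.047]
force: [-0.2, -0.7, -1.2]
grip_width: 0.579
```

Request:
{"name": "move_arm", "arguments": {
  "steps": [
    [-0.07, 0.29, 0.05, 0.002, -0.042, -0.012, 40],
    [-0.07, 0.29, 0.05, 0.002, -0.042, -0.012, 40],
    [-0.07, 0.28, 0.06, 0.002, -0.042, -0.012, 40],
    [0, 0, 0, 0, 0, 0, 40]
  ]
}}

```text
t: 11.35
ee_pos: [578.7, -25.7, 129.9]
orientation: [0.27, 0.365, 0.884, -0.112]
force: [-0.3, -0.3, -0.5]
grip_width: 0.575
```

Run:
```python
from h import *
s=ctrl.observe(); print(s['t'],s['ee_pos'],s['force'],s['grip_width'],s['joint_pos'].round(2))
p2,R2=place(1,55.7,off=7.7,zg=36.5,fwd=-45,zc=140); plan(p2,R2,grip=40)
for n in ('side','wrist','top'):
    im,d=ctrl.camera(n); np.savez(n+'2.npz',im=im,d=d,p=s['ee_pos'],q=s['orientation'])
    if n=='side': im=cv2.resize(im[140:300,200:400],(750,600),interpolation=cv2.INTER_CUBIC)
    save(im,n+'2.png')
```

```text
11.35 [578.72449746 -25.72426081 129.91880167] [-0.34245553 -0.28571352 -0.54244272] 0.5745198183087813 [-0.09  0.43  1.7  -0.65  0.64 -0.42]
n 1 L 2.9 ang 0.3
[-0.09, 0.023, -0.023, 0.0001, -0.0023, 0.0005, 40]
```

View pics/side2.png

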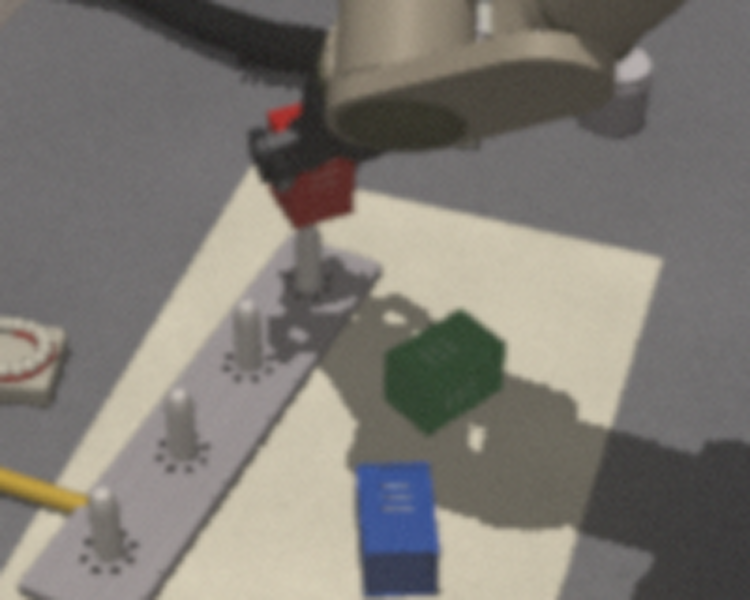

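View pics/wrist2.png

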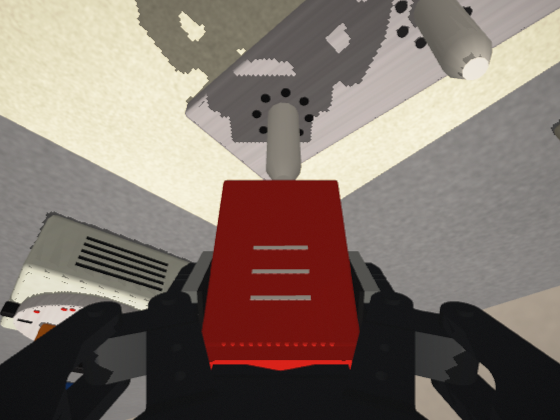

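Run:
```python
from h import *
p2,R2=place(1,55.7,off=7.7,zg=36.5,fwd=-45,zc=57); plan(p2,R2,grip=40,n=5); pathik(p2,R2)
```

```text
n 5 L 82.4 ang 0.3
[0.306, 0.007, 0.456, 0.0001, -0.0005, -0.0003, 40]
[0.307, 0.007, 0.456, 0.0001, -0.0005, -0.0003, 40]
[0.307, 0.007, 0.455, 0.0001, -0.0005, -0.0003, 40]
[0.308, 0.008, 0.455, 0.0001, -0.0005, -0.0003, 40]
[0.308, 0.008, 0.455, 0.0001, -0.0005, -0.0003, 40]
end q [-0.09  0.57  1.77 -0.9   0.48 -0.12] worst margin 0.31
```

Request:
{"name": "move_arm", "arguments": {
  "steps": [
    [0.3, 0.01, 0.455, 0, -0.0005, 0, 40],
    [0.31, 0.01, 0.455, 0, -0.0005, 0, 40],
    [0.31, 0.01, 0.455, 0, -0.0005, 0, 40],
    [0.31, 0.01, 0.455, 0, -0.0005, 0, 40],
    [0.31, 0.01, 0.455, 0, -0.0005, 0, 40]
  ]
}}

```text
t: 12.0
ee_pos: [581.3, -27.0, 48.8]
orientation: [0.274, 0.367, 0.882, -0.112]
force: [0.8, 0.5, -0.6]
grip_width: 0.58
```

Run:
```python
from h import *
s=ctrl.observe(); print(s['t'],s['ee_pos'],s['force'],s['grip_width'],s['joint_pos'].round(2))
p2,R2=place(1,55.7,off=7.7,zg=36.5,fwd=-45,zc=53.5); plan(p2,R2,grip=40,n=2)
for n in ('wrist','side'):
    im,d=ctrl.camera(n); 
    if n=='side': im=cv2.resize(im[140:300,200:400],(750,600),interpolation=cv2.INTER_CUBIC)
    save(im,n+'3.png')
```

```text
12.0 [581.250309   -27.01040133  48.83472488] [ 0.81543275  0.4620522  -0.60656933] 0.5799310093766877 [-0.09  0.58  1.77 -0.91  0.48 -0.11]
n 2 L 3.4 ang 0.3
[0.043, -0.003, 0.038, 0.0001, 0.0005, -0.001, 40]
[0.043, -0.003, 0.038, 0.0001, 0.0005, -0.001, 40]
```

View pics/wrist3.png

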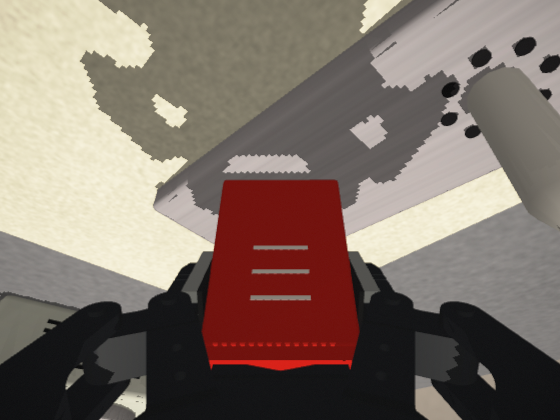

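View pics/side3.png

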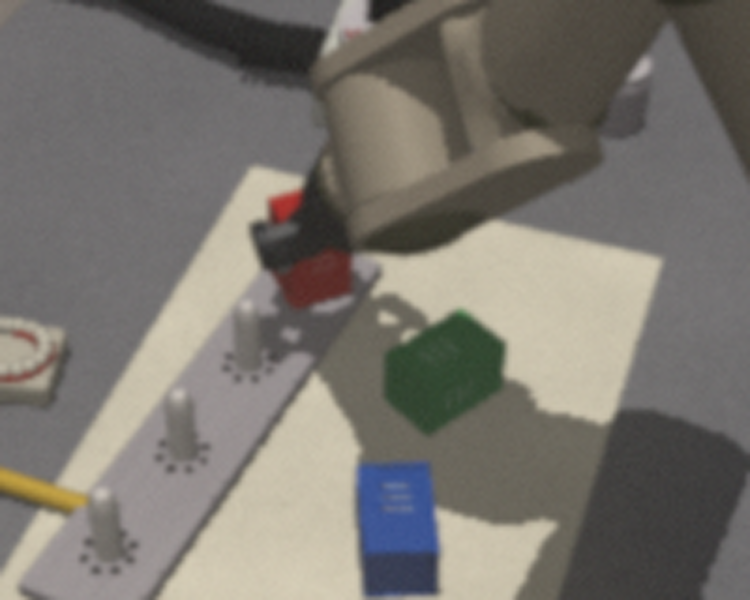

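Request:
{"name": "move_arm", "arguments": {
  "steps": [
    [0.04, 0, 0.04, 0, 0, 0, 40],
    [0.04, 0, 0.04, 0, 0, 0, 40],
    [0, 0, 0, 0, 0, 0, 40]
  ]
}}

```text
t: 12.4
ee_pos: [580.8, -25.6, 46.3]
orientation: [0.274, 0.366, 0.882, -0.112]
force: [0.1, 0.5, -0.4]
grip_width: 0.577
```

Request:
{"name": "move_arm", "arguments": {
  "steps": [
    [0.028, 0, 0.042, 0, 0, 0, 40],
    [0, 0, 0, 0, 0, 0, 40]
  ]
}}

```text
t: 12.6
ee_pos: [581.0, -25.5, 45.5]
orientation: [0.275, 0.366, 0.882, -0.113]
force: [-3.3, 1.0, 7.2]
grip_width: 0.574
```

Request:
{"name": "move_arm", "arguments": {
  "steps": [
    [0.028, 0, 0.042, 0, 0, 0, 40],
    [0, 0, 0, 0, 0, 0, 40]
  ]
}}

```text
t: 12.8
ee_pos: [581.1, -25.5, 45.4]
orientation: [0.276, 0.366, 0.882, -0.113]
force: [-8.7, 3.9, 21.4]
grip_width: 0.579
```

Request:
{"name": "move_arm", "arguments": {
  "steps": [
    [-0.028, 0, -0.042, 0, 0, 0, 60],
    [0, 0, 0, 0, 0, 0, 62],
    [0, 0, 0, 0, 0, 0, 62],
    [0, 0, -0.3, 0, 0, 0, 62],
    [0, 0, -0.6, 0, 0, 0, 62]
  ]
}}

```text
t: 13.3
ee_pos: [569.2, -14.7, 65.9]
orientation: [0.273, 0.366, 0.882, -0.113]
force: [0.5, -0.2, 0.3]
grip_width: 0.722
```

Request:
{"name": "move_arm", "arguments": {
  "steps": [
    [0, 0, -0.8, 0, 0, 0, 62],
    [0, 0, -0.9, 0, 0, 0, 62],
    [0, 0, -0.9, 0, 0, 0, 80],
    [0, 0, -0.9, 0, 0, 0, 80],
    [0, 0, 0, 0, 0, 0, 80]
  ]
}}

```text
t: 13.8
ee_pos: [527.5, 28.6, 155.9]
orientation: [0.276, 0.366, 0.882, -0.111]
force: [0.3, -0.3, 0.2]
grip_width: 0.937
```

Run:
```python
from h import *
s=ctrl.observe(); print(s['t'],s['ee_pos'],s['force'],s['grip_width'],s['joint_pos'].round(2))
for n in ('wrist','side','top'):
    im,d=ctrl.camera(n); np.savez(n+'4.npz',im=im,d=d,p=s['ee_pos'],q=s['orientation'])
    if n=='side': im=cv2.resize(im[120:320,180:430],(750,600),interpolation=cv2.INTER_CUBIC)
    save(im,n+'4.png')
cal=ctrl.get_calibration('top'); beakers(im,d,cal,cal['world_from_camera'],zmin=44,zmax=97)
```

```text
13.8 [527.4677213   28.60997165 155.88838615] [ 0.27379407 -0.31083654  0.18012352] 0.9369178007040824 [ 0.03  0.34  1.77 -0.68  0.71 -0.3 ]
red c [581.7 -25.7] size [49.  50.2] mouth yaw 135.1 z 90.4 px [314 183  24  25]
green c [757.5 332.5] size [50.5 77.9] mouth yaw -172.2 z 50.6 px [194 127  22  30]
green c [444.1  29.8] size [46.5 60.3] mouth yaw -117.6 z 50.6 px [297 239  23  18]
yellow c [437.9 336.3] size [46.9 75.9] mouth yaw -90.9 z 50.6 px [188 240  27  17]
yellow c [307.5 284.9] size [49.5 75.1] mouth yaw -120.2 z 50.7 px [203 280  29  28]
```

View pics/side4.png

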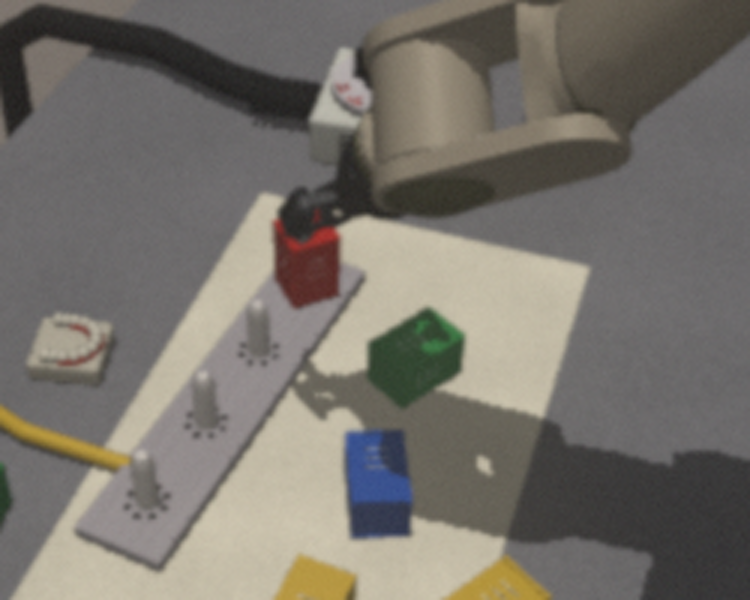

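View pics/wrist4.png

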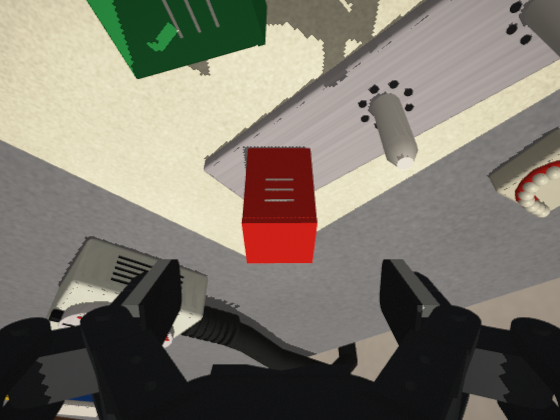

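```bash
cat >> h.py <<'E'
def seqik(wps,n=12,q=None):
    """wps: list of (p,R); checks the straight/slerp path joint margins & max joint move per 1/n"""
    s=ctrl.observe(); q=s['joint_pos'] if q is None else q; p0,R0=s['ee_pos'],Rq(s['orientation'])
    for p,Rt in wps:
        rv=(R0.inv()*Rt).as_rotvec(); w=9; mv=0
        for k in range(1,n+1):
            qn,e,ok,mg=ik(p0+(np.asarray(p)-p0)*k/n,R0*R.from_rotvec(rv*k/n),q); w=min(w,mg if e<1e-3 else -e); mv=max(mv,np.abs(qn-q).max()); q=qn
        print('q',q.round(2),'margin',round(w,2),'maxstep',round(mv*n,2)); p0,R0=np.asarray(p),Rt
    return q
E
python3 - <<'E'
from h import *
c=(448.2,36.2); y=-119
p,Rt=pick(c,y,56,zg=32,back=80); pf,_=pick(c,y,56,zg=32)
up=p+[0,0,120]
seqik([(up,Rt),(p,Rt),(pf,Rt),(pf+[0,0,110],Rt),place(2,56,zg=32,fwd=-40,zc=140),place(2,56,zg=32,fwd=-40,zc=53)])
plan(up,Rt,n=19); print(up)
E
```

```text
q [ 0.26  0.68  1.24 -0.69  1.93 -2.38] margin 0.5 maxstep 3.44
q [ 0.26  0.83  1.33 -0.65  1.74 -2.22] margin 0.52 maxstep 0.2
q [ 0.18  0.85  1.51 -0.7   1.55 -2.15] margin 0.66 maxstep 0.19
q [ 0.18  0.68  1.45 -0.71  1.72 -2.3 ] margin 0.58 maxstep 0.18
q [ 0.09  0.47  1.62 -0.65  0.72 -0.36] margin 0.55 maxstep 3.31
q [ 0.09  0.6   1.7  -0.85  0.56 -0.11] margin 0.39 maxstep 0.3
n 19 L 86.4 ang 129.9
[0.081, 0.015, -0.127, 0.0094, 0.0269, -0.0493, 85]
[0.086, 0.021, -0.123, 0.0094, 0.0269, -0.0493, 85]
[0.091, 0.028, -0.118, 0.0094, 0.0269, -0.0493, 85]
[0.094, 0.035, -0.114, 0.0094, 0.0269, -0.0493, 85]
[0.096, 0.043, -0.109, 0.0094, 0.0269, -0.0493, 85]
[0.097, 0.051, -0.105, 0.0094, 0.0269, -0.0493, 85]
[0.098, 0.059, -0.1, 0.0094, 0.0269, -0.0493, 85]
[0.097, 0.067, -0.096, 0.0094, 0.0269, -0.0493, 85]
[0.095, 0.075, -0.092, 0.0094, 0.0269, -0.0493, 85]
[0.091, 0.083, -0.088, 0.0094, 0.0269, -0.0493, 85]
[0.087, 0.09, -0.085, 0.0094, 0.0269, -0.0493, 85]
[0.082, 0.097, -0.082, 0.0094, 0.0269, -0.0493, 85]
[0.077, 0.104, -0.08, 0.0094, 0.0269, -0.0493, 85]
[0.07, 0.11, -0.078, 0.0094, 0.0269, -0.0493, 85]
[0.063, 0.115, -0.076, 0.0094, 0.0269, -0.0493, 85]
[0.055, 0.12, -0.075, 0.0094, 0.0269, -0.0493, 85]
[0.046, 0.124, -0.075, 0.0094, 0.0269, -0.0493, 85]
[0.038, 0.126, -0.075, 0.0094, 0.0269, -0.0493, 85]
[0.029, 0.128, -0.075, 0.0094, 0.0269, -0.0493, 85]
[477.56554504  89.17684561 186.11076711]
```

Request:
{"name": "move_arm", "arguments": {
  "steps": [
    [0.08, 0.015, -0.13, 0.0094, 0.027, -0.0493, 80],
    [0.09, 0.02, -0.12, 0.0094, 0.027, -0.0493, 80],
    [0.09, 0.03, -0.12, 0.0094, 0.027, -0.0493, 80],
    [0.09, 0.035, -0.11, 0.0094, 0.027, -0.0493, 80],
    [0.1, 0.04, -0.11, 0.0094, 0.027, -0.0493, 80]
  ]
}}

```text
t: 14.45
ee_pos: [514.3, 43.0, 160.7]
orientation: [0.09, 0.153, 0.969, -0.169]
force: [-0.1, 0.2, 0.1]
grip_width: 0.934
```

Request:
{"name": "move_arm", "arguments": {
  "steps": [
    [0.1, 0.05, -0.1, 0.0094, 0.027, -0.0493, 80],
    [0.1, 0.06, -0.1, 0.0094, 0.027, -0.0493, 80],
    [0.1, 0.07, -0.1, 0.0094, 0.027, -0.0493, 80],
    [0.1, 0.075, -0.09, 0.0094, 0.027, -0.0493, 80],
    [0.09, 0.08, -0.09, 0.0094, 0.027, -0.0493, 80]
  ]
}}

```text
t: 14.95
ee_pos: [501.0, 59.4, 169.5]
orientation: [-0.1, -0.072, 0.97, -0.211]
force: [-0.5, 0.3, 0.5]
grip_width: 0.939
```

Request:
{"name": "move_arm", "arguments": {
  "steps": [
    [0.09, 0.09, -0.085, 0.0094, 0.027, -0.0493, 80],
    [0.08, 0.1, -0.08, 0.0094, 0.027, -0.0493, 80],
    [0.08, 0.1, -0.08, 0.0094, 0.027, -0.0493, 80],
    [0.07, 0.11, -0.08, 0.0094, 0.027, -0.0493, 80],
    [0.06, 0.115, -0.08, 0.0094, 0.027, -0.0493, 80]
  ]
}}

```text
t: 15.45
ee_pos: [488.1, 75.8, 178.4]
orientation: [-0.281, -0.291, 0.884, -0.233]
force: [0.1, -0.2, 0.5]
grip_width: 0.937
```

Request:
{"name": "move_arm", "arguments": {
  "steps": [
    [0.055, 0.12, -0.075, 0.0094, 0.027, -0.0493, 80],
    [0.05, 0.124, -0.075, 0.0094, 0.027, -0.0493, 80],
    [0.04, 0.126, -0.075, 0.0094, 0.027, -0.0493, 80],
    [0.03, 0.128, -0.075, 0.0094, 0.027, -0.0493, 80],
    [0, 0, 0, 0, 0, 0, 80]
  ]
}}

```text
t: 15.95
ee_pos: [477.2, 89.5, 184.9]
orientation: [-0.408, -0.448, 0.759, -0.237]
force: [-0.2, 0.0, -0.3]
grip_width: 0.936
```

```bash
cat >> h.py <<'E'
def snap(tag,names=('wrist',),report=True):
    s=ctrl.observe(); print('t',s['t'],'p',s['ee_pos'].round(1),'F',s['force'].round(1),'g',round(s['grip_width']*85.4,1),'q',s['joint_pos'].round(2))
    for n in names:
        im,d=ctrl.camera(n); np.savez(f'{n}{tag}.npz',im=im,d=d,p=s['ee_pos'],q=s['orientation']); cal=ctrl.get_calibration(n)
        T=wristT(s,cal) if n=='wrist' else cal['world_from_camera']
        if report: print(n); beakers(im,d,cal,T,zmin=44,zmax=97)
        if n=='side': im=cv2.resize(im[120:360,150:450],(750,600),interpolation=cv2.INTER_CUBIC)
        save(im,f'{n}{tag}.png')
    return s
E
python3 - <<'E'
from h import *
snap('5')
E
```

```text
t 15.95 p [477.2  89.5 184.9] F [-0.2  0.  -0.3] g 79.9 q [ 0.26  0.69  1.24 -0.69  1.93 -2.38]
wrist
red c [580.8 -25.1] size [50.8 52.2] mouth yaw 135.3 z 87.7 px [ 20 242 114  87]
green c [448.6  36.9] size [49.1 75.6] mouth yaw -119.3 z 49.8 px [245 254  65 105]
```

View pics/wrist5.png

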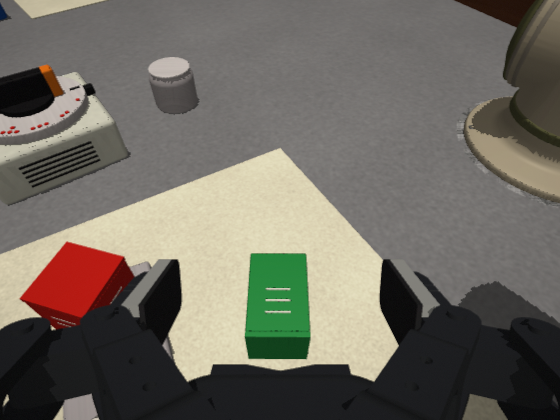

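Run:
```python
from h import *
c=(448.5,36.6); y=-119.2
p,Rt=pick(c,y,56,zg=32,back=80); pf,_=pick(c,y,56,zg=32)
plan(p,Rt,n=5,grip=80); plan(pf,Rt,start=(p,Rt),grip=80)
```

```text
n 5 L 119.3 ang 0.2
[-0.662, -0.005, 0.44, 0.0002, -0.0002, 0.0002, 80]
[-0.662, -0.005, 0.441, 0.0002, -0.0002, 0.0002, 80]
[-0.662, -0.004, 0.441, 0.0002, -0.0002, 0.0002, 80]
[-0.662, -0.004, 0.441, 0.0002, -0.0002, 0.0002, 80]
[-0.661, -0.003, 0.441, 0.0002, -0.0002, 0.0002, 80]
n 3 L 80.0 ang 0.0
[0.0, 0.0, 0.889, 0.0, 0.0, 0.0, 80]
[0.0, 0.0, 0.889, 0.0, 0.0, 0.0, 80]
[0.0, 0.0, 0.889, 0.0, 0.0, 0.0, 80]
```

Request:
{"name": "move_arm", "arguments": {
  "steps": [
    [-0.66, 0, 0.44, 0, 0, 0, 80],
    [-0.66, 0, 0.44, 0, 0, 0, 80],
    [-0.66, 0, 0.44, 0, 0, 0, 80],
    [-0.66, 0, 0.44, 0, 0, 0, 80],
    [-0.66, 0, 0.44, 0, 0, 0, 80]
  ]
}}

```text
t: 16.5
ee_pos: [477.7, 89.2, 66.7]
orientation: [-0.405, -0.446, 0.762, -0.237]
force: [-0.1, 0.6, -0.2]
grip_width: 0.936
```

Request:
{"name": "move_arm", "arguments": {
  "steps": [
    [0, 0, 0.8, 0, 0, 0, 80],
    [0, 0, 0.8, 0, 0, 0, 80],
    [0, 0, 0.8, 0, 0, 0, 80],
    [0, 0, 0, 0, 0, 0, 80]
  ]
}}

```text
t: 16.9
ee_pos: [446.8, 35.9, 26.6]
orientation: [-0.407, -0.446, 0.762, -0.236]
force: [-0.5, 1.0, 0.2]
grip_width: 0.938
```

Run:
```python
from h import *
c=(448.5,36.6); y=-119.2
pf,Rt=pick(c,y,56,zg=32); plan(pf,Rt,grip=80)
snap('6',report=False)
```

```text
n 1 L 6.8 ang 0.3
[-0.064, -0.039, 0.215, 0.0027, -0.0009, 0.0002, 80]
t 16.9 p [446.8  35.9  26.6] F [-0.5  1.   0.2] g 80.1 q [ 0.18  0.84  1.49 -0.69  1.57 -2.16]
```

View pics/wrist6.png

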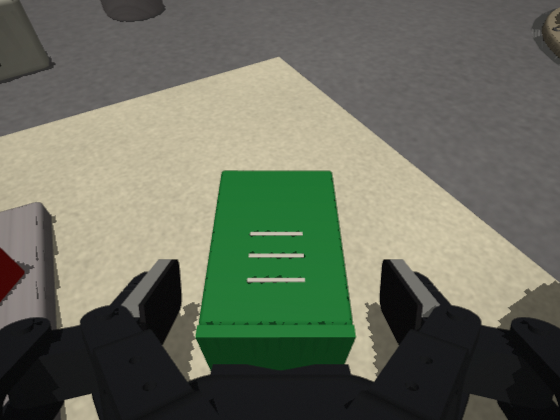

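Request:
{"name": "move_arm", "arguments": {
  "steps": [
    [-0.06, -0.04, 0.2, 0, 0, 0, 80],
    [0, 0, 0, 0, 0, 0, 40],
    [0, 0, 0, 0, 0, 0, 40],
    [0, 0, 0, 0, 0, 0, 40],
    [0, 0, 0, 0, 0, 0, 40]
  ]
}}

```text
t: 17.45
ee_pos: [447.6, 34.0, 23.2]
orientation: [-0.405, -0.447, 0.761, -0.237]
force: [-0.0, 0.0, 2.0]
grip_width: 0.579
```

Request:
{"name": "move_arm", "arguments": {
  "steps": [
    [0, 0, 0, 0, 0, 0, 40]
  ]
}}

```text
t: 17.55
ee_pos: [447.5, 33.9, 23.1]
orientation: [-0.405, -0.447, 0.761, -0.237]
force: [0.9, 1.9, 3.1]
grip_width: 0.582
```

```bash
cat >> h.py <<'E'
def grasp(c,yaw):
    s=ctrl.observe(); Rt=Rq(s['orientation']); M=Rt.as_matrix(); g=s['ee_pos']-19*M[:,2]; m=hv(yaw); dd=g-np.array([c[0],c[1],25.])
    off=-dd@m; tilt=np.degrees(np.arcsin(M[:,2]@m)); print('off',off.round(1),'zg',g[2].round(1),'lat',(dd@hv(yaw-90)).round(1),'tilt',tilt.round(1),'F',s['force'].round(1),'g',round(s['grip_width']*85.4,1)); return dict(off=off,zg=g[2],a=tilt)
E
python3 - <<'E'
from h import *
g=grasp((448.5,36.6),-119.2); g={k:round(float(v),1) for k,v in g.items()}
s=ctrl.observe(); p0=s['ee_pos']; R0=Rq(s['orientation']); p1=p0+[0,0,110]
p2,R2=place(2,g['a'],off=g['off'],zg=g['zg'],fwd=-40,zc=140)
plan(p1,R0,grip=40); plan(p2,R2,start=(p1,R0),grip=40); seqik([(p1,R0),(p2,R2)])
E
```

```text
off 13.0 zg 33.8 lat -0.5 tilt 56.0 F [0.9 1.9 3.1] g 49.7
n 4 L 110.0 ang 0.0
[0.76, 0.002, -0.512, 0.0, 0.0, 0.0, 40]
[0.76, 0.002, -0.512, 0.0, 0.0, 0.0, 40]
[0.76, 0.002, -0.512, 0.0, 0.0, 0.0, 40]
[0.76, 0.002, -0.512, 0.0, 0.0, 0.0, 40]
n 16 L 149.1 ang 126.5
[-0.112, -0.225, -0.183, -0.0108, -0.0333, 0.0558, 40]
[-0.15, -0.205, -0.178, -0.0108, -0.0333, 0.0558, 40]
[-0.185, -0.181, -0.171, -0.0108, -0.0333, 0.0558, 40]
[-0.216, -0.154, -0.161, -0.0108, -0.0333, 0.0558, 40]
[-0.243, -0.124, -0.148, -0.0108, -0.0333, 0.0558, 40]
[-0.266, -0.091, -0.133, -0.0108, -0.0333, 0.0558, 40]
[-0.283, -0.056, -0.115, -0.0108, -0.0333, 0.0558, 40]
[-0.295, -0.02, -0.096, -0.0108, -0.0333, 0.0558, 40]
[-0.301, 0.017, -0.075, -0.0108, -0.0333, 0.0558, 40]
[-0.301, 0.054, -0.053, -0.0108, -0.0333, 0.0558, 40]
[-0.296, 0.09, -0.031, -0.0108, -0.0333, 0.0558, 40]
[-0.284, 0.124, -0.008, -0.0108, -0.0333, 0.0558, 40]
[-0.268, 0.157, 0.014, -0.0108, -0.0333, 0.0558, 40]
[-0.246, 0.186, 0.036, -0.0108, -0.0333, 0.0558, 40]
[-0.219, 0.212, 0.057, -0.0108, -0.0333, 0.0558, 40]
[-0.189, 0.235, 0.076, -0.0108, -0.0333, 0.0558, 40]
q [ 0.18  0.68  1.44 -0.7   1.73 -2.3 ] margin 0.58 maxstep 0.18
q [ 0.09  0.46  1.62 -0.64  0.73 -0.36] margin 0.56 maxstep 3.29
```

Request:
{"name": "move_arm", "arguments": {
  "steps": [
    [0.76, 0, -0.51, 0, 0, 0, 40],
    [0.76, 0, -0.51, 0, 0, 0, 40],
    [0.76, 0, -0.51, 0, 0, 0, 40],
    [0.76, 0, -0.51, 0, 0, 0, 40],
    [-0.11, -0.225, -0.18, -0.0108, -0.0333, 0.0558, 40]
  ]
}}

```text
t: 18.05
ee_pos: [456.3, 36.4, 134.8]
orientation: [-0.368, -0.405, 0.803, -0.236]
force: [0.5, -0.6, -1.8]
grip_width: 0.582
```

Request:
{"name": "move_arm", "arguments": {
  "steps": [
    [-0.15, -0.205, -0.18, -0.0108, -0.0333, 0.0558, 40],
    [-0.185, -0.18, -0.17, -0.0108, -0.0333, 0.0558, 40],
    [-0.215, -0.155, -0.16, -0.0108, -0.0333, 0.0558, 40],
    [-0.24, -0.125, -0.15, -0.0108, -0.0333, 0.0558, 40],
    [-0.265, -0.09, -0.13, -0.0108, -0.0333, 0.0558, 40]
  ]
}}

```text
t: 18.55
ee_pos: [501.7, 47.4, 134.3]
orientation: [-0.164, -0.17, 0.948, -0.213]
force: [0.0, 0.8, -0.1]
grip_width: 0.578
```

Request:
{"name": "move_arm", "arguments": {
  "steps": [
    [-0.28, -0.055, -0.115, -0.0108, -0.0333, 0.0558, 40],
    [-0.295, -0.02, -0.095, -0.0108, -0.0333, 0.0558, 40],
    [-0.3, 0.017, -0.075, -0.0108, -0.0333, 0.0558, 40],
    [-0.3, 0.054, -0.053, -0.0108, -0.0333, 0.0558, 40],
    [-0.295, 0.09, -0.03, -0.0108, -0.0333, 0.0558, 40]
  ]
}}

```text
t: 19.05
ee_pos: [546.5, 59.0, 135.6]
orientation: [0.06, 0.085, 0.981, -0.166]
force: [0.3, 0.0, -0.2]
grip_width: 0.579
```

Run:
```python
from h import *
p2,R2=place(2,56,off=13,zg=33.8,fwd=-40,zc=140)
p3,R3=place(2,56,off=13,zg=33.8,fwd=-40,zc=57)
s=ctrl.observe(); print(s['ee_pos'],s['grip_width'],s['force'])
plan(p2,R2,grip=40,n=6); plan(p3,R3,grip=40,n=5,start=(p2,R2)); seqik([(p2,R2),(p3,R3)])
```

```text
[546.45558108  58.95287635 135.57630478] 0.5794781992687967 [ 0.31854443  0.01930915 -0.198168  ]
n 6 L 47.0 ang 39.3
[-0.238, 0.108, -0.009, -0.0089, -0.0276, 0.0462, 40]
[-0.226, 0.13, 0.006, -0.0089, -0.0276, 0.0462, 40]
[-0.212, 0.151, 0.022, -0.0089, -0.0276, 0.0462, 40]
[-0.195, 0.17, 0.036, -0.0089, -0.0276, 0.0462, 40]
[-0.175, 0.187, 0.05, -0.0089, -0.0276, 0.0462, 40]
[-0.153, 0.202, 0.063, -0.0089, -0.0276, 0.0462, 40]
n 5 L 83.0 ang 0.0
[0.309, 0.0, 0.459, 0.0, 0.0, 0.0, 40]
[0.309, 0.0, 0.459, 0.0, 0.0, 0.0, 40]
[0.309, 0.0, 0.459, 0.0, 0.0, 0.0, 40]
[0.309, 0.0, 0.459, 0.0, 0.0, 0.0, 40]
[0.309, 0.0, 0.459, 0.0, 0.0, 0.0, 40]
q [ 0.09  0.46  1.62 -0.64  0.73 -0.36] margin 0.56 maxstep 1.09
q [ 0.09  0.59  1.7  -0.83  0.57 -0.13] margin 0.4 maxstep 0.28
```

Request:
{"name": "move_arm", "arguments": {
  "steps": [
    [-0.24, 0.11, -0.01, -0.009, -0.0276, 0.0462, 40],
    [-0.23, 0.13, 0.005, -0.009, -0.0276, 0.0462, 40],
    [-0.21, 0.15, 0.02, -0.009, -0.0276, 0.0462, 40],
    [-0.195, 0.17, 0.035, -0.009, -0.0276, 0.0462, 40],
    [-0.175, 0.187, 0.05, -0.009, -0.0276, 0.0462, 40]
  ]
}}

```text
t: 19.55
ee_pos: [584.0, 69.5, 136.8]
orientation: [0.24, 0.288, 0.92, -0.112]
force: [0.9, -0.2, -0.3]
grip_width: 0.576
```

Request:
{"name": "move_arm", "arguments": {
  "steps": [
    [-0.15, 0.2, 0.06, -0.009, -0.0276, 0.0462, 40],
    [0, 0, 0, 0, 0, 0, 40],
    [0, 0, 0, 0, 0, 0, 40]
  ]
}}

```text
t: 19.85
ee_pos: [591.1, 71.5, 137.0]
orientation: [0.272, 0.324, 0.9, -0.101]
force: [-0.2, 0.1, -0.8]
grip_width: 0.585
```

Run:
```python
from h import *
p2,R2=place(2,56,off=13,zg=33.8,fwd=-40,zc=140)
p3,R3=place(2,56,off=13,zg=33.8,fwd=-40,zc=57)
plan(p2,R2,grip=40); plan(p3,R3,n=5,grip=40)
snap('7',('wrist','side'),report=False)
```

```text
n 1 L 0.8 ang 0.5
[-0.024, 0.009, 0.004, -0.0005, -0.002, 0.0039, 40]
n 5 L 82.7 ang 0.5
[0.303, 0.005, 0.461, -0.0001, -0.0004, 0.0008, 40]
[0.303, 0.004, 0.461, -0.0001, -0.0004, 0.0008, 40]
[0.303, 0.004, 0.46, -0.0001, -0.0004, 0.0008, 40]
[0.304, 0.003, 0.46, -0.0001, -0.0004, 0.0008, 40]
[0.304, 0.002, 0.46, -0.0001, -0.0004, 0.0008, 40]
t 19.85 p [591.1  71.5 137. ] F [-0.2  0.1 -0.8] g 49.9 q [ 0.09  0.46  1.62 -0.64  0.73 -0.38]
```

View pics/wrist7.png

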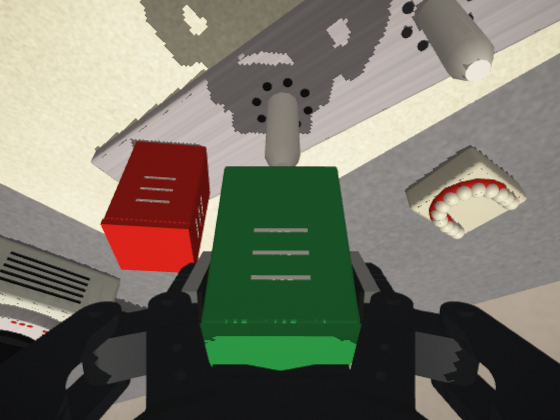

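View pics/side7.png

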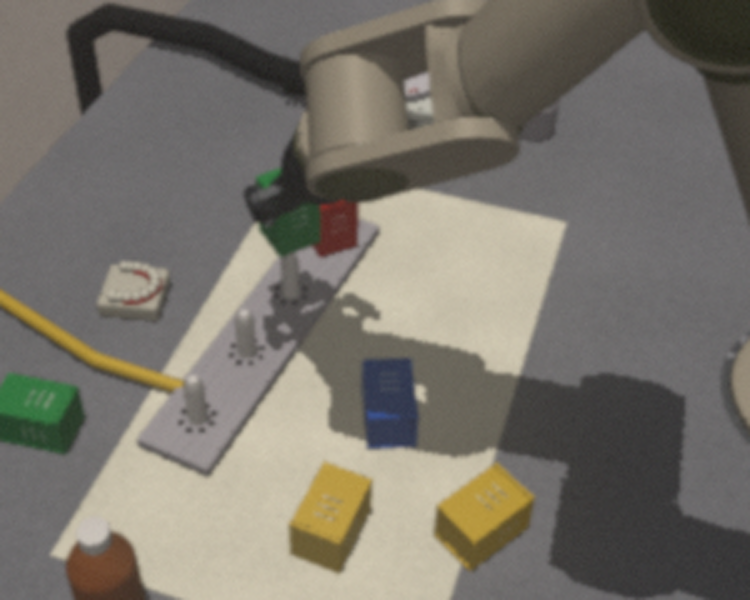

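Request:
{"name": "move_arm", "arguments": {
  "steps": [
    [0.3, 0.005, 0.46, 0, 0, 0.001, 40],
    [0.3, 0.005, 0.46, 0, 0, 0.001, 40],
    [0.305, 0, 0.46, 0, 0, 0.001, 40],
    [0.305, 0, 0.46, 0, 0, 0, 40],
    [0.305, 0, 0.46, 0, 0, 0, 40]
  ]
}}

```text
t: 20.45
ee_pos: [592.4, 71.0, 54.2]
orientation: [0.274, 0.327, 0.899, -0.1]
force: [-0.7, -0.3, -0.1]
grip_width: 0.575
```

Request:
{"name": "move_arm", "arguments": {
  "steps": [
    [0.028, 0, 0.042, 0, 0, 0, 40],
    [0.028, 0, 0.042, 0, 0, 0, 40],
    [0, 0, 0, 0, 0, 0, 40]
  ]
}}

```text
t: 20.75
ee_pos: [592.5, 71.1, 52.2]
orientation: [0.274, 0.328, 0.899, -0.099]
force: [0.1, 0.2, -0.5]
grip_width: 0.578
```

Request:
{"name": "move_arm", "arguments": {
  "steps": [
    [0.028, 0, 0.042, 0, 0, 0, 40],
    [0, 0, 0, 0, 0, 0, 40]
  ]
}}

```text
t: 20.95
ee_pos: [592.6, 71.2, 51.3]
orientation: [0.275, 0.328, 0.899, -0.099]
force: [-1.6, 1.5, 5.9]
grip_width: 0.581
```

Request:
{"name": "move_arm", "arguments": {
  "steps": [
    [0.02, 0, 0.03, 0, 0, 0, 40],
    [0, 0, 0, 0, 0, 0, 40]
  ]
}}

```text
t: 21.15
ee_pos: [592.7, 71.2, 51.3]
orientation: [0.275, 0.328, 0.898, -0.099]
force: [-6.0, 2.2, 13.8]
grip_width: 0.576
```

Contact with the plate. Release and retreat.

Request:
{"name": "move_arm", "arguments": {
  "steps": [
    [-0.02, 0, -0.03, 0, 0, 0, 60],
    [0, 0, 0, 0, 0, 0, 62],
    [0, 0, 0, 0, 0, 0, 62],
    [0, 0, -0.3, 0, 0, 0, 62],
    [0, 0, -0.6, 0, 0, 0, 62]
  ]
}}

```text
t: 21.65
ee_pos: [580.2, 80.7, 72.0]
orientation: [0.273, 0.328, 0.899, -0.1]
force: [0.9, -0.1, 0.2]
grip_width: 0.724
```

Request:
{"name": "move_arm", "arguments": {
  "steps": [
    [0, 0, -0.8, 0, 0, 0, 62],
    [0, 0, -0.9, 0, 0, 0, 62],
    [0, 0, -0.9, 0, 0, 0, 80],
    [0, 0, -0.9, 0, 0, 0, 80],
    [0, 0, 0, 0, 0, 0, 80]
  ]
}}

```text
t: 22.15
ee_pos: [535.6, 119.9, 162.8]
orientation: [0.276, 0.327, 0.898, -0.098]
force: [-0.7, -0.9, -0.1]
grip_width: 0.937
```

Run:
```python
from h import *
snap('8',('wrist','top'))
```

```text
t 22.15 p [535.6 119.9 162.8] F [-0.7 -0.9 -0.1] g 80.0 q [ 0.21  0.37  1.68 -0.65  0.81 -0.27]
wrist
red c [581. -25.] size [50.6 53. ] mouth yaw 135.1 z 74.1 px [145 188  76 103]
green c [590.3  73.7] size [49.7 52. ] mouth yaw -39.8 z 79.0 px [242 140  75 114]
top
red c [581.2 -25.8] size [48.3 49.3] mouth yaw 134.8 z 91.0 px [314 183  24  24]
green c [757.8 332. ] size [50.3 77. ] mouth yaw -173.1 z 50.6 px [194 127  22  30]
green c [590.8  72.4] size [47.9 50. ] mouth yaw -40.6 z 90.6 px [280 181  23  24]
```

View pics/wrist8.png

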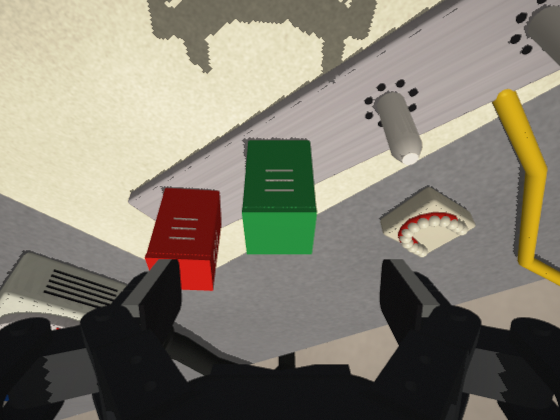

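Run:
```python
from h import *
c=(432.4,190.6); y=114.3
p,Rt=pick(c,y,56,zg=32,back=80); pf,_=pick(c,y,56,zg=32)
up=p+[0,0,100]; print(up,p)
seqik([(up,Rt),(p,Rt),(pf,Rt),(pf+[0,0,110],Rt),place(3,56,zg=32,fwd=-35,zc=140),place(3,56,zg=32,fwd=-35,zc=53)])
plan(up,Rt,grip=80,n=13);
```

```text
[457.32595635 135.39512607 166.11076711] [457.32595635 135.39512607  66.11076711]
q [-0.32  0.57  1.55  0.67  1.76 -0.88] margin 0.69 maxstep 2.43
q [-0.32  0.73  1.62  0.65  1.58 -1.02] margin 0.86 maxstep 0.19
q [-0.23  0.79  1.72  0.73  1.42 -1.08] margin 0.76 maxstep 0.17
q [-0.23  0.59  1.67  0.72  1.61 -0.91] margin 0.76 maxstep 0.21
q [ 0.26  0.52  1.52 -0.64  0.81 -0.32] margin 0.64 maxstep 2.3
q [ 0.26  0.64  1.6  -0.79  0.65 -0.11] margin 0.48 maxstep 0.23
n 13 L 80.4 ang 92.7
[0.142, -0.097, -0.115, -0.0034, 0.0566, 0.0179, 80]
[0.15, -0.101, -0.098, -0.0034, 0.0566, 0.0179, 80]
[0.157, -0.106, -0.08, -0.0034, 0.0566, 0.0179, 80]
[0.162, -0.112, -0.062, -0.0034, 0.0566, 0.0179, 80]
[0.164, -0.118, -0.044, -0.0034, 0.0566, 0.0179, 80]
[0.163, -0.123, -0.025, -0.0034, 0.0566, 0.0179, 80]
[0.16, -0.129, -0.007, -0.0034, 0.0566, 0.0179, 80]
[0.155, -0.135, 0.011, -0.0034, 0.0566, 0.0179, 80]
[0.148, -0.141, 0.028, -0.0034, 0.0566, 0.0179, 80]
[0.138, -0.147, 0.043, -0.0034, 0.0566, 0.0179, 80]
[0.126, -0.152, 0.058, -0.0034, 0.0566, 0.0179, 80]
[0.113, -0.157, 0.071, -0.0034, 0.0566, 0.0179, 80]
[0.098, -0.162, 0.082, -0.0034, 0.0566, 0.0179, 80]
```

Request:
{"name": "move_arm", "arguments": {
  "steps": [
    [0.14, -0.1, -0.115, -0.0034, 0.0566, 0.018, 80],
    [0.15, -0.1, -0.1, -0.0034, 0.0566, 0.018, 80],
    [0.157, -0.106, -0.08, -0.0034, 0.0566, 0.018, 80],
    [0.16, -0.11, -0.06, -0.0034, 0.0566, 0.018, 80],
    [0.164, -0.118, -0.044, -0.0034, 0.0566, 0.018, 80]
  ]
}}

```text
t: 22.75
ee_pos: [505.8, 124.6, 161.4]
orientation: [0.011, 0.42, 0.906, 0.043]
force: [0.7, -0.3, -0.6]
grip_width: 0.935
```

Request:
{"name": "move_arm", "arguments": {
  "steps": [
    [0.163, -0.123, -0.025, -0.0034, 0.0566, 0.018, 80],
    [0.16, -0.13, -0.007, -0.0034, 0.0566, 0.018, 80],
    [0.155, -0.135, 0.01, -0.0034, 0.0566, 0.018, 80],
    [0.148, -0.14, 0.028, -0.0034, 0.0566, 0.018, 80],
    [0.138, -0.147, 0.043, -0.0034, 0.0566, 0.018, 80]
  ]
}}

```text
t: 23.25
ee_pos: [475.8, 130.7, 163.8]
orientation: [-0.251, 0.472, 0.826, 0.181]
force: [-0.3, 0.2, -0.4]
grip_width: 0.93
```

Request:
{"name": "move_arm", "arguments": {
  "steps": [
    [0.126, -0.152, 0.058, -0.0034, 0.0566, 0.018, 80],
    [0.113, -0.157, 0.07, -0.0034, 0.0566, 0.018, 80],
    [0.1, -0.16, 0.08, -0.0034, 0.0566, 0.018, 80],
    [0, 0, 0, 0, 0, 0, 80],
    [0, 0, 0, 0, 0, 0, 80]
  ]
}}

```text
t: 23.75
ee_pos: [457.9, 134.8, 165.3]
orientation: [-0.395, 0.481, 0.741, 0.254]
force: [0.7, 0.2, 0.1]
grip_width: 0.937
```

Run:
```python
from h import *
snap('9',('wrist','side'))
```

```text
t 23.75 p [457.9 134.8 165.3] F [0.7 0.2 0.1] g 80.1 q [-0.32  0.57  1.55  0.67  1.76 -0.88]
wrist
blue c [432.  190.6] size [49.2 76. ] mouth yaw 114.4 z 49.9 px [246 239  69 110]
yellow c [307.  285.3] size [51.2 75.1] mouth yaw -120.3 z 49.6 px [163 135  90  87]
yellow c [437.6 336.8] size [49.8 77.9] mouth yaw -92.3 z 49.9 px [305 137  73  91]
side
green c [588.7  74.1] size [47.5 51.1] mouth yaw -130.3 z 91.6 px [255 211  22  16]
green c [756.  332.4] size [52.1 74.6] mouth yaw -172.1 z 50.2 px [146 270  34  27]
blue c [432.4 190.8] size [47.1 77.5] mouth yaw 113.4 z 50.6 px [296 264  20  24]
yellow c [436.2 336.6] size [47.9 75.5] mouth yaw -93.6 z 50.5 px [267 306  31  32]
yellow c [305.8 285.4] size [48.2 76.8] mouth yaw -120.0 z 50.3 px [326 306  37  41]
```

View pics/wrist9.png

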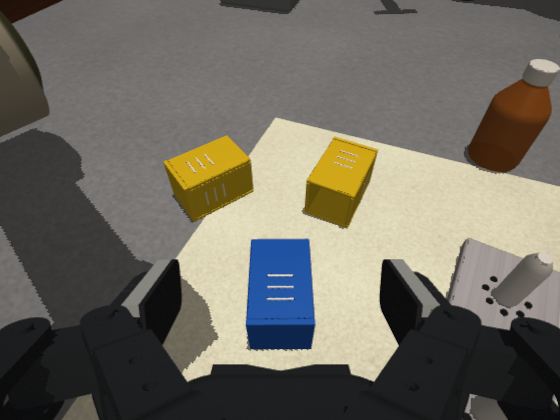

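View pics/side9.png

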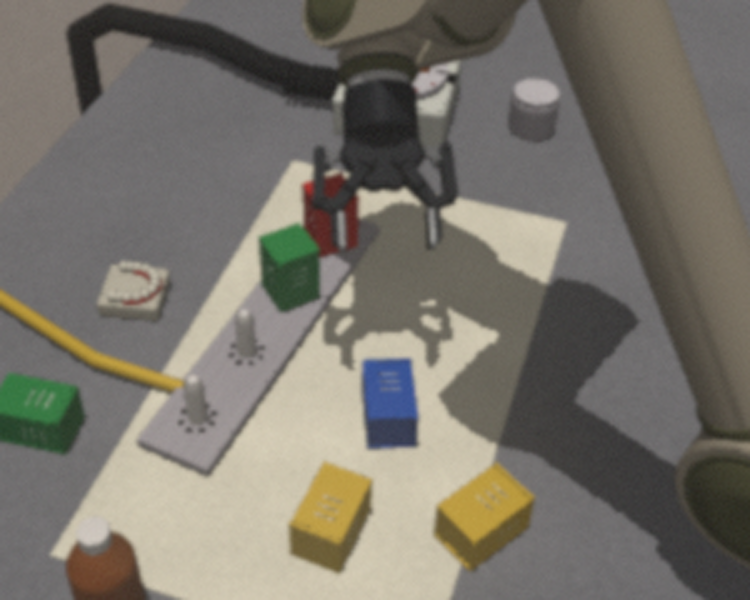

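Run:
```python
from h import *
c=(432.2,190.6); y=114.4
p,Rt=pick(c,y,56,zg=32,back=80,off=11); pf,_=pick(c,y,56,zg=32,off=11)
plan(p,Rt,n=4,grip=80); plan(pf,Rt,start=(p,Rt),grip=80)
```

```text
n 4 L 100.1 ang 0.2
[-0.694, -0.003, 0.463, 0.0002, 0.0002, -0.0004, 80]
[-0.694, -0.004, 0.463, 0.0002, 0.0002, -0.0004, 80]
[-0.695, -0.004, 0.462, 0.0002, 0.0002, -0.0004, 80]
[-0.695, -0.004, 0.462, 0.0002, 0.0002, -0.0004, 80]
n 3 L 80.0 ang 0.0
[0.0, -0.0, 0.889, 0.0, 0.0, 0.0, 80]
[0.0, -0.0, 0.889, 0.0, 0.0, 0.0, 80]
[0.0, -0.0, 0.889, 0.0, 0.0, 0.0, 80]
```

Request:
{"name": "move_arm", "arguments": {
  "steps": [
    [-0.695, 0, 0.46, 0, 0, 0, 80],
    [-0.695, 0, 0.46, 0, 0, 0, 80],
    [-0.695, 0, 0.46, 0, 0, 0, 80],
    [-0.695, 0, 0.46, 0, 0, 0, 80],
    [0, 0, 0.7, 0, 0, 0, 80]
  ]
}}

```text
t: 24.35
ee_pos: [451.4, 149.8, 53.1]
orientation: [-0.394, 0.481, 0.741, 0.254]
force: [1.0, 0.7, 0.9]
grip_width: 0.94
```

Request:
{"name": "move_arm", "arguments": {
  "steps": [
    [0, 0, 0.85, 0, 0, 0, 80],
    [0, 0, 0.85, 0, 0, 0, 80],
    [0, 0, 0, 0, 0, 0, 80],
    [0, 0, 0, 0, 0, 0, 80]
  ]
}}

```text
t: 24.75
ee_pos: [433.6, 189.0, 26.4]
orientation: [-0.394, 0.48, 0.742, 0.254]
force: [-0.2, -0.8, -1.0]
grip_width: 0.934
```

Run:
```python
from h import *
c=(432.2,190.6); y=114.4
pf,Rt=pick(c,y,56,zg=32,off=11); plan(pf,Rt,grip=80)
snap('10',report=False)
```

```text
n 1 L 8.5 ang 0.2
[-0.014, -0.022, 0.282, 0.0007, 0.0003, -0.0012, 80]
t 24.75 p [433.6 189.   26.4] F [-0.2 -0.8 -1. ] g 79.8 q [-0.24  0.78  1.71  0.72  1.43 -1.07]
```

View pics/wrist10.png

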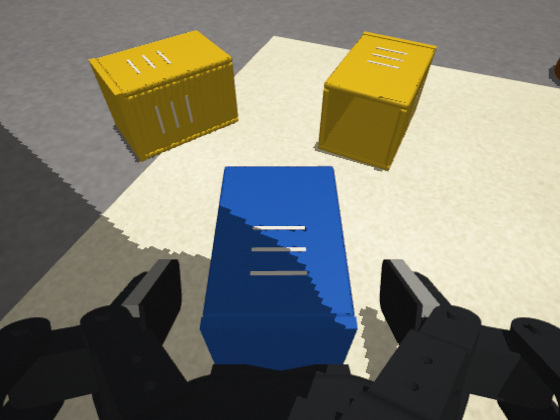

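Request:
{"name": "move_arm", "arguments": {
  "steps": [
    [-0.01, -0.02, 0.27, 0, 0, 0, 80],
    [0, 0, 0, 0, 0, 0, 40],
    [0, 0, 0, 0, 0, 0, 40],
    [0, 0, 0, 0, 0, 0, 40],
    [0, 0, 0, 0, 0, 0, 40]
  ]
}}

```text
t: 25.3
ee_pos: [430.2, 194.5, 21.4]
orientation: [-0.395, 0.48, 0.741, 0.255]
force: [-0.5, -0.9, 2.7]
grip_width: 0.58
```

Request:
{"name": "move_arm", "arguments": {
  "steps": [
    [0, 0, 0, 0, 0, 0, 40]
  ]
}}

```text
t: 25.4
ee_pos: [430.2, 194.5, 21.4]
orientation: [-0.395, 0.48, 0.741, 0.255]
force: [-0.4, -3.2, 3.4]
grip_width: 0.581
```

Run:
```python
from h import *
g=grasp((432.2,190.6),114.4); g={k:round(float(v),1) for k,v in g.items()}
s=ctrl.observe(); p0=s['ee_pos']; R0=Rq(s['orientation']); p1=p0+[0,0,110]
p2,R2=place(3,g['a'],off=g['off'],zg=g['zg'],fwd=-35,zc=140)
plan(p1,R0,grip=40); plan(p2,R2,start=(p1,R0),grip=40,n=13); seqik([(p1,R0),(p2,R2)])
```

```text
off 11.4 zg 32.0 lat -0.3 tilt 56.1 F [-0.4 -3.2  3.4] g 49.6
n 4 L 110.0 ang 0.0
[0.761, -0.002, -0.512, 0.0, 0.0, 0.0, 40]
[0.761, -0.002, -0.512, 0.0, 0.0, 0.0, 40]
[0.761, -0.002, -0.512, 0.0, 0.0, 0.0, 40]
[0.761, -0.002, -0.512, 0.0, 0.0, 0.0, 40]
n 13 L 174.2 ang 94.1
[-0.123, 0.378, -0.204, 0.0041, -0.0562, -0.0215, 40]
[-0.163, 0.369, -0.19, 0.0041, -0.0562, -0.0215, 40]
[-0.201, 0.36, -0.172, 0.0041, -0.0562, -0.0215, 40]
[-0.236, 0.348, -0.149, 0.0041, -0.0562, -0.0215, 40]
[-0.268, 0.336, -0.123, 0.0041, -0.0562, -0.0215, 40]
[-0.295, 0.322, -0.092, 0.0041, -0.0562, -0.0215, 40]
[-0.318, 0.308, -0.059, 0.0041, -0.0562, -0.0215, 40]
[-0.337, 0.293, -0.023, 0.0041, -0.0562, -0.0215, 40]
[-0.35, 0.277, 0.015, 0.0041, -0.0562, -0.0215, 40]
[-0.358, 0.261, 0.054, 0.0041, -0.0562, -0.0215, 40]
[-0.361, 0.246, 0.094, 0.0041, -0.0562, -0.0215, 40]
[-0.358, 0.231, 0.135, 0.0041, -0.0562, -0.0215, 40]
[-0.35, 0.216, 0.174, 0.0041, -0.0562, -0.0215, 40]
q [-0.23  0.59  1.67  0.72  1.61 -0.91] margin 0.76 maxstep 0.21
q [ 0.26  0.52  1.51 -0.63  0.81 -0.32] margin 0.64 maxstep 2.28
```

Request:
{"name": "move_arm", "arguments": {
  "steps": [
    [0.76, 0, -0.51, 0, 0, 0, 40],
    [0.76, 0, -0.51, 0, 0, 0, 40],
    [0.76, 0, -0.51, 0, 0, 0, 40],
    [0.76, 0, -0.51, 0, 0, 0, 40],
    [-0.12, 0.38, -0.2, 0.004, -0.0562, -0.0215, 40]
  ]
}}

```text
t: 25.9
ee_pos: [443.4, 192.4, 132.3]
orientation: [-0.346, 0.477, 0.774, 0.231]
force: [0.7, 0.0, -2.1]
grip_width: 0.58
```

Request:
{"name": "move_arm", "arguments": {
  "steps": [
    [-0.16, 0.37, -0.19, 0.004, -0.0562, -0.0215, 40],
    [-0.2, 0.36, -0.17, 0.004, -0.0562, -0.0215, 40],
    [-0.235, 0.35, -0.15, 0.004, -0.0562, -0.0215, 40],
    [-0.27, 0.335, -0.12, 0.004, -0.0562, -0.0215, 40],
    [-0.295, 0.32, -0.09, 0.004, -0.0562, -0.0215, 40]
  ]
}}

```text
t: 26.4
ee_pos: [510.3, 183.7, 133.2]
orientation: [-0.088, 0.426, 0.894, 0.104]
force: [0.1, -0.3, -1.5]
grip_width: 0.578
```

Request:
{"name": "move_arm", "arguments": {
  "steps": [
    [-0.32, 0.31, -0.06, 0.004, -0.0562, -0.0215, 40],
    [-0.335, 0.29, -0.02, 0.004, -0.0562, -0.0215, 40],
    [-0.35, 0.277, 0.015, 0.004, -0.0562, -0.0215, 40],
    [-0.36, 0.26, 0.055, 0.004, -0.0562, -0.0215, 40],
    [-0.36, 0.245, 0.095, 0.004, -0.0562, -0.0215, 40]
  ]
}}

```text
t: 26.9
ee_pos: [576.4, 174.6, 134.7]
orientation: [0.178, 0.334, 0.925, -0.033]
force: [-0.6, -1.1, -1.5]
grip_width: 0.579
```

Request:
{"name": "move_arm", "arguments": {
  "steps": [
    [-0.36, 0.23, 0.135, 0.004, -0.0562, -0.0215, 40],
    [-0.35, 0.215, 0.175, 0.004, -0.0562, -0.0215, 40],
    [0, 0, 0, 0, 0, 0, 40],
    [0, 0, 0, 0, 0, 0, 40]
  ]
}}

```text
t: 27.3
ee_pos: [601.8, 170.7, 134.6]
orientation: [0.277, 0.289, 0.912, -0.086]
force: [0.2, -0.3, -0.7]
grip_width: 0.577
```

Run:
```python
from h import *
kw=dict(off=11.4,zg=32,fwd=-35)
p2,R2=place(3,56.1,zc=140,**kw); p3,R3=place(3,56.1,zc=57,**kw); print(p3,place(3,56.1,zc=53,**kw)[0])
plan(p2,R2,grip=40); plan(p3,R3,n=5,grip=40)
snap('11',('wrist',),report=False)
```

```text
[602.54661857 170.03675547  52.62976658] [602.54661857 170.03675547  48.62976658]
n 1 L 1.4 ang 0.2
[-0.046, -0.003, -0.011, 0.0005, -0.0013, -0.0014, 40]
n 5 L 82.0 ang 0.2
[0.298, -0.002, 0.458, 0.0001, -0.0003, -0.0003, 40]
[0.298, -0.002, 0.458, 0.0001, -0.0003, -0.0003, 40]
[0.299, -0.002, 0.458, 0.0001, -0.0003, -0.0003, 40]
[0.299, -0.001, 0.457, 0.0001, -0.0003, -0.0003, 40]
[0.299, -0.001, 0.457, 0.0001, -0.0003, -0.0003, 40]
t 27.3 p [601.8 170.7 134.6] F [ 0.2 -0.3 -0.7] g 49.3 q [ 0.26  0.52  1.52 -0.63  0.81 -0.32]
```

View pics/wrist11.png

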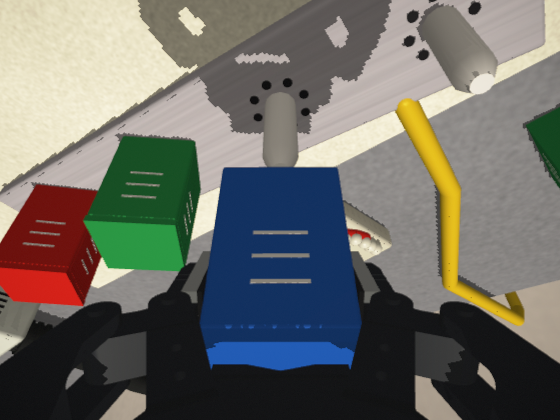

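Request:
{"name": "move_arm", "arguments": {
  "steps": [
    [0.3, 0, 0.458, 0, 0, 0, 40],
    [0.3, 0, 0.458, 0, 0, 0, 40],
    [0.3, 0, 0.458, 0, 0, 0, 40],
    [0.3, 0, 0.458, 0, 0, 0, 40],
    [0.3, 0, 0.458, 0, 0, 0, 40]
  ]
}}

```text
t: 27.85
ee_pos: [603.7, 169.2, 53.0]
orientation: [0.278, 0.29, 0.912, -0.086]
force: [0.6, 0.3, -0.9]
grip_width: 0.578
```

Request:
{"name": "move_arm", "arguments": {
  "steps": [
    [0.028, 0, 0.042, 0, 0, 0, 40],
    [0.028, 0, 0.042, 0, 0, 0, 40],
    [0, 0, 0, 0, 0, 0, 40]
  ]
}}

```text
t: 28.15
ee_pos: [603.9, 169.8, 51.0]
orientation: [0.279, 0.289, 0.912, -0.087]
force: [0.1, 0.0, -0.9]
grip_width: 0.58
```

Request:
{"name": "move_arm", "arguments": {
  "steps": [
    [0.028, 0, 0.042, 0, 0, 0, 40],
    [0, 0, 0, 0, 0, 0, 40]
  ]
}}

```text
t: 28.35
ee_pos: [603.6, 170.0, 49.0]
orientation: [0.279, 0.289, 0.912, -0.087]
force: [-0.1, -0.5, -1.3]
grip_width: 0.579
```

Request:
{"name": "move_arm", "arguments": {
  "steps": [
    [0.02, 0, 0.03, 0, 0, 0, 40],
    [0, 0, 0, 0, 0, 0, 40]
  ]
}}

```text
t: 28.55
ee_pos: [603.7, 170.0, 49.0]
orientation: [0.28, 0.288, 0.912, -0.087]
force: [-4.1, 0.4, 9.1]
grip_width: 0.583
```

Request:
{"name": "move_arm", "arguments": {
  "steps": [
    [0.02, 0, 0.03, 0, 0, 0, 40],
    [0, 0, 0, 0, 0, 0, 40]
  ]
}}

```text
t: 28.75
ee_pos: [603.7, 170.0, 48.9]
orientation: [0.28, 0.288, 0.911, -0.087]
force: [-7.9, 0.6, 17.8]
grip_width: 0.58
```

Request:
{"name": "move_arm", "arguments": {
  "steps": [
    [-0.02, 0, -0.03, 0, 0, 0, 60],
    [0, 0, 0, 0, 0, 0, 62],
    [0, 0, 0, 0, 0, 0, 62],
    [0, 0, -0.3, 0, 0, 0, 62],
    [0, 0, -0.6, 0, 0, 0, 62]
  ]
}}

```text
t: 29.25
ee_pos: [590.5, 178.4, 69.6]
orientation: [0.278, 0.289, 0.912, -0.087]
force: [-0.3, 0.2, -1.2]
grip_width: 0.726
```

Request:
{"name": "move_arm", "arguments": {
  "steps": [
    [0, 0, -0.8, 0, 0, 0, 62],
    [0, 0, -0.9, 0, 0, 0, 62],
    [0, 0, -0.9, 0, 0, 0, 80],
    [0, 0, -0.9, 0, 0, 0, 80],
    [0, 0, 0, 0, 0, 0, 80]
  ]
}}

```text
t: 29.75
ee_pos: [542.3, 214.0, 161.1]
orientation: [0.281, 0.288, 0.912, -0.085]
force: [0.4, 0.8, -0.6]
grip_width: 0.938
```

Run:
```python
from h import *
snap('12',('wrist','top','side'))
c=(437.7,336.6); y=-92
p,Rt=pick(c,y,56,zg=32,back=80,off=11); pf,_=pick(c,y,56,zg=32,off=11)
up=p+[0,0,100]; print(up,p)
seqik([(up,Rt),(p,Rt),(pf,Rt),(pf+[0,0,110],Rt),place(4,56,zg=32,fwd=-30,zc=140),place(4,56,zg=32,fwd=-30,zc=53)])
plan(up,Rt,grip=80,n=17);
```

```text
t 29.75 p [542.3 214.  161.1] F [ 0.4  0.8 -0.6] g 80.1 q [ 0.38  0.44  1.57 -0.65  0.88 -0.22]
wrist
red c [580.5 -24.1] size [50.7 52.1] mouth yaw 135.5 z 74.0 px [ 52 217  86  95]
green c [756.4 333. ] size [49.6 77.5] mouth yaw -172.4 z 49.4 px [470 144  90 105]
green c [590.1  74.1] size [50.3 52.1] mouth yaw -40.0 z 74.1 px [134 183  80 105]
blue c [599.9 173.1] size [50.  52.8] mouth yaw 144.8 z 79.0 px [241 140  76 115]
top
red c [581. -26.] size [48.2 49.6] mouth yaw 135.6 z 90.4 px [314 183  24  25]
green c [757.5 332.3] size [50.3 75.9] mouth yaw -172.3 z 50.8 px [194 127  21  30]
green c [590.4  72.4] size [47.9 48.8] mouth yaw -39.9 z 90.7 px [280 181  23  26]
blue c [600.9 172. ] size [49.8 50.5] mouth yaw 55.2 z 88.1 px [244 178  26  26]
side
green c [756.4 332.3] size [50.5 75.2] mouth yaw -173.3 z 50.2 px [146 270  34  29]
blue c [600.4 174.9] size [45.6 50.1] mouth yaw 145.2 z 75.7 px [235 238  24  29]
yellow c [436.8 337.3] size [46.6 74.1] mouth yaw -90.3 z 50.3 px [267 306  23  32]
[439.8488071  398.13378436 166.11076711] [439.8488071  398.13378436  66.11076711]

[... 600 characters left out ...]
0.0247, -0.0632, 80]
[0.214, 0.301, -0.195, 0.0123, 0.0247, -0.0632, 80]
[0.182, 0.322, -0.193, 0.0123, 0.0247, -0.0632, 80]
[0.149, 0.339, -0.193, 0.0123, 0.0247, -0.0632, 80]
[0.113, 0.351, -0.195, 0.0123, 0.0247, -0.0632, 80]
[0.076, 0.359, -0.199, 0.0123, 0.0247, -0.0632, 80]
[0.039, 0.361, -0.205, 0.0123, 0.0247, -0.0632, 80]
[0.002, 0.358, -0.214, 0.0123, 0.0247, -0.0632, 80]
[-0.033, 0.351, -0.224, 0.0123, 0.0247, -0.0632, 80]
[-0.067, 0.338, -0.235, 0.0123, 0.0247, -0.0632, 80]
[-0.098, 0.321, -0.248, 0.0123, 0.0247, -0.0632, 80]
[-0.126, 0.299, -0.262, 0.0123, 0.0247, -0.0632, 80]
[-0.15, 0.274, -0.276, 0.0123, 0.0247, -0.0632, 80]
[-0.17, 0.245, -0.291, 0.0123, 0.0247, -0.0632, 80]
```

View pics/side12.png

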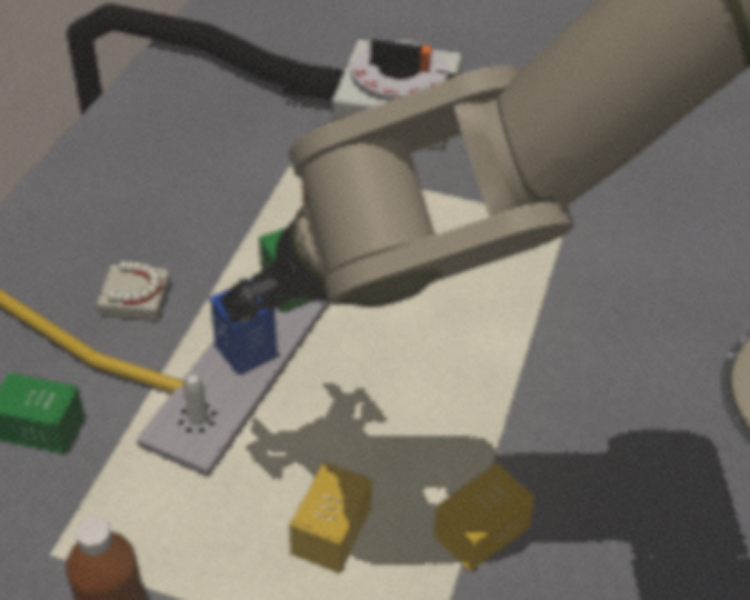

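Request:
{"name": "move_arm", "arguments": {
  "steps": [
    [0.3, 0.18, -0.22, 0.0123, 0.0247, -0.0632, 80],
    [0.285, 0.215, -0.21, 0.0123, 0.0247, -0.0632, 80],
    [0.265, 0.245, -0.205, 0.0123, 0.0247, -0.0632, 80],
    [0.24, 0.275, -0.2, 0.0123, 0.0247, -0.0632, 80],
    [0.215, 0.3, -0.195, 0.0123, 0.0247, -0.0632, 80]
  ]
}}

```text
t: 30.4
ee_pos: [512.6, 266.3, 158.6]
orientation: [0.097, 0.001, 0.976, -0.194]
force: [-0.8, 0.1, 0.4]
grip_width: 0.94
```

Request:
{"name": "move_arm", "arguments": {
  "steps": [
    [0.18, 0.32, -0.19, 0.0123, 0.0247, -0.0632, 80],
    [0.15, 0.34, -0.19, 0.0123, 0.0247, -0.0632, 80],
    [0.11, 0.35, -0.195, 0.0123, 0.0247, -0.0632, 80],
    [0.075, 0.36, -0.2, 0.0123, 0.0247, -0.0632, 80],
    [0.04, 0.36, -0.205, 0.0123, 0.0247, -0.0632, 80]
  ]
}}

```text
t: 30.9
ee_pos: [482.7, 321.0, 161.0]
orientation: [-0.096, -0.284, 0.914, -0.274]
force: [-0.8, -0.2, 0.5]
grip_width: 0.941
```

Request:
{"name": "move_arm", "arguments": {
  "steps": [
    [0, 0.36, -0.21, 0.0123, 0.0247, -0.0632, 80],
    [-0.03, 0.35, -0.22, 0.0123, 0.0247, -0.0632, 80],
    [-0.065, 0.34, -0.235, 0.0123, 0.0247, -0.0632, 80],
    [-0.1, 0.32, -0.25, 0.0123, 0.0247, -0.0632, 80],
    [-0.125, 0.3, -0.26, 0.0123, 0.0247, -0.0632, 80]
  ]
}}

```text
t: 31.4
ee_pos: [452.5, 375.7, 163.4]
orientation: [-0.276, -0.533, 0.733, -0.319]
force: [0.3, 0.3, -0.2]
grip_width: 0.941
```

Request:
{"name": "move_arm", "arguments": {
  "steps": [
    [-0.15, 0.275, -0.275, 0.0123, 0.0247, -0.0632, 80],
    [-0.17, 0.245, -0.29, 0.0123, 0.0247, -0.0632, 80],
    [0, 0, 0, 0, 0, 0, 80],
    [0, 0, 0, 0, 0, 0, 80]
  ]
}}

```text
t: 31.8
ee_pos: [440.4, 397.2, 164.8]
orientation: [-0.337, -0.613, 0.636, -0.326]
force: [0.8, -0.9, 0.0]
grip_width: 0.935
```

Run:
```python
from h import *
snap('13',('wrist','top'))
```

```text
t 31.8 p [440.4 397.2 164.8] F [ 0.8 -0.9  0. ] g 79.8 q [ 0.78  0.89  0.84 -0.72  2.1  -2.47]
wrist
red c [580.3 -24.9] size [51.8 53.6] mouth yaw 135.1 z 77.5 px [138  16  61  73]
green c [573.2 100. ] size [ 60.5 121.6] mouth yaw -56.9 z 76.0 px [111  50  73  84]
blue c [599.5 173.1] size [51.1 52.7] mouth yaw 145.3 z 76.8 px [72 96 92 96]
yellow c [306.7 286.1] size [49.5 77.5] mouth yaw -120.2 z 49.8 px [386 185  78  84]
yellow c [437.1 337.2] size [49.3 76.6] mouth yaw -92.6 z 49.9 px [247 239  69  90]
top
red c [581.2 -25.8] size [48.3 49.8] mouth yaw 135.4 z 90.6 px [314 183  24  25]
green c [757.4 332.5] size [50.5 77.5] mouth yaw -173.0 z 50.7 px [194 127  21  30]
green c [590.6  72.4] size [48.1 50.4] mouth yaw -38.6 z 90.5 px [280 181  23  26]
blue c [600.7 172.1] size [49.9 50. ] mouth yaw 54.7 z 88.6 px [244 178  25  24]
yellow c [437.9 336. ] size [46.7 75.7] mouth yaw -90.9 z 50.5 px [188 240  27  17]
yellow c [307.7 284.4] size [49.3 75.1] mouth yaw -119.8 z 50.6 px [203 280  31  28]
```

View pics/wrist13.png

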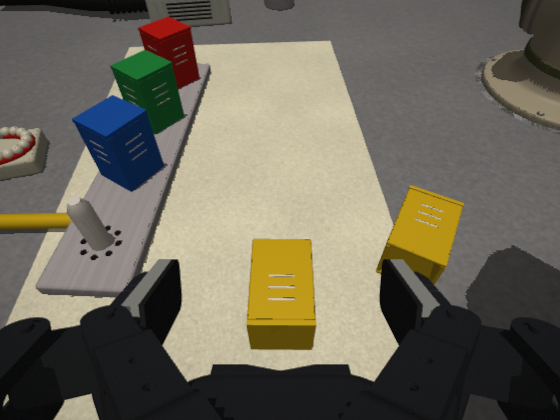

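View pics/top13.png

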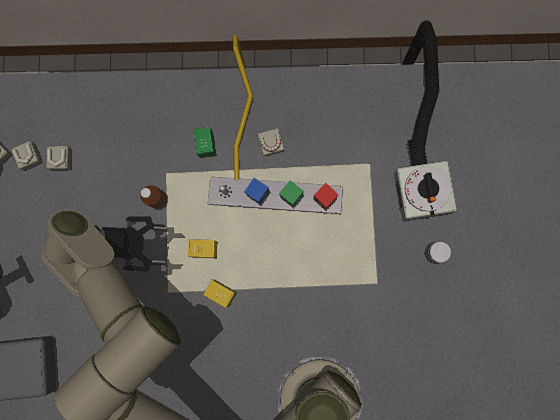

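Run:
```python
from h import *
c=(437.5,336.7); y=-92.2
p,Rt=pick(c,y,56,zg=32,back=80,off=11); pf,_=pick(c,y,56,zg=32,off=11)
plan(p,Rt,n=4,grip=80); plan(pf,Rt,start=(p,Rt),grip=80)
```

```text
n 4 L 99.7 ang 0.2
[-0.694, 0.01, 0.456, -0.0003, 0.0003, -0.0001, 80]
[-0.695, 0.01, 0.456, -0.0003, 0.0003, -0.0001, 80]
[-0.695, 0.009, 0.456, -0.0003, 0.0003, -0.0001, 80]
[-0.695, 0.009, 0.455, -0.0003, 0.0003, -0.0001, 80]
n 3 L 80.0 ang 0.0
[-0.0, 0.0, 0.889, 0.0, 0.0, 0.0, 80]
[-0.0, 0.0, 0.889, 0.0, 0.0, 0.0, 80]
[-0.0, 0.0, 0.889, 0.0, 0.0, 0.0, 80]
```

Request:
{"name": "move_arm", "arguments": {
  "steps": [
    [-0.695, 0.01, 0.456, 0, 0, 0, 80],
    [-0.695, 0.01, 0.456, 0, 0, 0, 80],
    [-0.695, 0.01, 0.456, 0, 0, 0, 80],
    [-0.695, 0.01, 0.456, 0, 0, 0, 80],
    [0, 0, 0.7, 0, 0, 0, 80]
  ]
}}

```text
t: 32.4
ee_pos: [438.4, 381.3, 52.2]
orientation: [-0.337, -0.613, 0.636, -0.326]
force: [-0.1, 0.2, 0.4]
grip_width: 0.938
```

Request:
{"name": "move_arm", "arguments": {
  "steps": [
    [0, 0, 0.85, 0, 0, 0, 80],
    [0, 0, 0.85, 0, 0, 0, 80],
    [0, 0, 0, 0, 0, 0, 80],
    [0, 0, 0, 0, 0, 0, 80]
  ]
}}

```text
t: 32.8
ee_pos: [437.6, 339.1, 26.4]
orientation: [-0.337, -0.613, 0.636, -0.326]
force: [-0.5, -0.0, 0.7]
grip_width: 0.935
```

Run:
```python
from h import *
c=(437.5,336.7); y=-92.2
pf,Rt=pick(c,y,56,zg=32,off=11); plan(pf,Rt,grip=80)
snap('14',report=False)
```

```text
n 1 L 8.8 ang 0.2
[-0.005, 0.002, 0.292, -0.0011, 0.0011, -0.0001, 80]
t 32.8 p [437.6 339.1  26.4] F [-0.5 -0.   0.7] g 79.8 q [ 0.73  0.97  1.11 -0.66  1.8  -2.27]
```

View pics/wrist14.png

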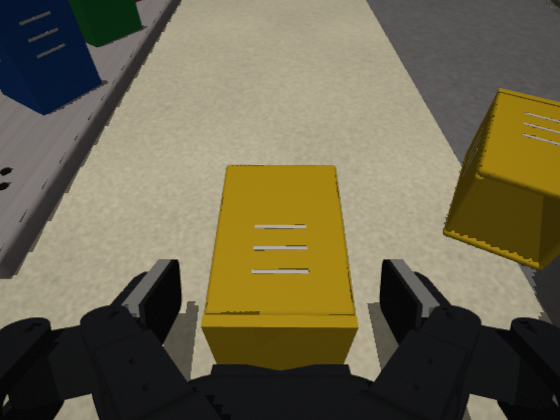

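Request:
{"name": "move_arm", "arguments": {
  "steps": [
    [0, 0, 0.29, 0, 0, 0, 80],
    [0, 0, 0, 0, 0, 0, 40],
    [0, 0, 0, 0, 0, 0, 40],
    [0, 0, 0, 0, 0, 0, 40],
    [0, 0, 0, 0, 0, 0, 40]
  ]
}}

```text
t: 33.35
ee_pos: [436.8, 332.5, 21.0]
orientation: [-0.337, -0.614, 0.635, -0.326]
force: [-0.5, 0.8, 1.0]
grip_width: 0.579
```

Request:
{"name": "move_arm", "arguments": {
  "steps": [
    [0, 0, 0, 0, 0, 0, 40]
  ]
}}

```text
t: 33.45
ee_pos: [436.8, 332.5, 21.1]
orientation: [-0.337, -0.614, 0.635, -0.326]
force: [0.6, 0.8, 1.2]
grip_width: 0.578
```

Run:
```python
from h import *
g=grasp((437.5,336.7),-92.2); g={k:round(float(v),1) for k,v in g.items()}
s=ctrl.observe(); p0=s['ee_pos']; R0=Rq(s['orientation']); p1=p0+[0,0,110]
p2,R2=place(4,g['a'],off=g['off'],zg=g['zg'],fwd=-30,zc=140)
plan(p1,R0,grip=40); plan(p2,R2,start=(p1,R0),grip=40,n=16); seqik([(p1,R0),(p2,R2)])
```

```text
off 11.5 zg 31.7 lat 0.7 tilt 55.9 F [0.6 0.8 1.2] g 49.3
n 4 L 110.0 ang 0.0
[0.759, -0.0, -0.514, 0.0, 0.0, 0.0, 40]
[0.759, -0.0, -0.514, 0.0, 0.0, 0.0, 40]
[0.759, -0.0, -0.514, 0.0, 0.0, 0.0, 40]
[0.759, -0.0, -0.514, 0.0, 0.0, 0.0, 40]
n 17 L 186.5 ang 137.3
[0.07, -0.348, 0.087, -0.0117, -0.0263, 0.0608, 40]
[0.03, -0.357, 0.076, -0.0117, -0.0263, 0.0608, 40]
[-0.012, -0.359, 0.067, -0.0117, -0.0263, 0.0608, 40]
[-0.054, -0.357, 0.06, -0.0117, -0.0263, 0.0608, 40]
[-0.096, -0.349, 0.055, -0.0117, -0.0263, 0.0608, 40]
[-0.137, -0.335, 0.053, -0.0117, -0.0263, 0.0608, 40]
[-0.176, -0.316, 0.054, -0.0117, -0.0263, 0.0608, 40]
[-0.211, -0.293, 0.057, -0.0117, -0.0263, 0.0608, 40]
[-0.244, -0.265, 0.063, -0.0117, -0.0263, 0.0608, 40]
[-0.272, -0.234, 0.071, -0.0117, -0.0263, 0.0608, 40]
[-0.296, -0.2, 0.081, -0.0117, -0.0263, 0.0608, 40]
[-0.314, -0.163, 0.093, -0.0117, -0.0263, 0.0608, 40]
[-0.327, -0.125, 0.107, -0.0117, -0.0263, 0.0608, 40]
[-0.334, -0.085, 0.123, -0.0117, -0.0263, 0.0608, 40]
[-0.335, -0.046, 0.14, -0.0117, -0.0263, 0.0608, 40]
[-0.33, -0.007, 0.158, -0.0117, -0.0263, 0.0608, 40]
[-0.319, 0.03, 0.176, -0.0117, -0.0263, 0.0608, 40]
q [ 0.72  0.83  1.08 -0.7   1.92 -2.39] margin 0.49 maxstep 0.16
q [ 0.41  0.59  1.37 -0.61  0.9  -0.31] margin 0.65 maxstep 2.85
```

Request:
{"name": "move_arm", "arguments": {
  "steps": [
    [0.76, 0, -0.51, 0, 0, 0, 40],
    [0.76, 0, -0.51, 0, 0, 0, 40],
    [0.76, 0, -0.51, 0, 0, 0, 40],
    [0.76, 0, -0.51, 0, 0, 0, 40],
    [0.07, -0.35, 0.087, -0.0117, -0.0263, 0.0608, 40]
  ]
}}

```text
t: 33.95
ee_pos: [446.6, 329.5, 133.3]
orientation: [-0.303, -0.577, 0.687, -0.322]
force: [0.2, -0.7, -1.4]
grip_width: 0.582
```

Request:
{"name": "move_arm", "arguments": {
  "steps": [
    [0.03, -0.357, 0.075, -0.0117, -0.0263, 0.0608, 40],
    [-0.01, -0.36, 0.067, -0.0117, -0.0263, 0.0608, 40],
    [-0.055, -0.357, 0.06, -0.0117, -0.0263, 0.0608, 40],
    [-0.095, -0.35, 0.055, -0.0117, -0.0263, 0.0608, 40],
    [-0.137, -0.335, 0.053, -0.0117, -0.0263, 0.0608, 40]
  ]
}}

```text
t: 34.45
ee_pos: [499.2, 309.4, 132.3]
orientation: [-0.127, -0.35, 0.885, -0.278]
force: [0.7, -0.1, -1.2]
grip_width: 0.577
```

Request:
{"name": "move_arm", "arguments": {
  "steps": [
    [-0.176, -0.315, 0.054, -0.0117, -0.0263, 0.0608, 40],
    [-0.21, -0.293, 0.057, -0.0117, -0.0263, 0.0608, 40],
    [-0.245, -0.265, 0.063, -0.0117, -0.0263, 0.0608, 40],
    [-0.272, -0.235, 0.07, -0.0117, -0.0263, 0.0608, 40],
    [-0.296, -0.2, 0.08, -0.0117, -0.0263, 0.0608, 40]
  ]
}}

```text
t: 34.95
ee_pos: [550.8, 290.8, 133.8]
orientation: [0.066, -0.083, 0.974, -0.2]
force: [0.7, -0.3, -0.9]
grip_width: 0.581
```

Request:
{"name": "move_arm", "arguments": {
  "steps": [
    [-0.315, -0.163, 0.093, -0.0117, -0.0263, 0.0608, 40],
    [-0.327, -0.125, 0.107, -0.0117, -0.0263, 0.0608, 40],
    [-0.334, -0.085, 0.123, -0.0117, -0.0263, 0.0608, 40],
    [-0.335, -0.046, 0.14, -0.0117, -0.0263, 0.0608, 40],
    [-0.33, 0, 0.158, -0.0117, -0.0263, 0.0608, 40]
  ]
}}

```text
t: 35.45
ee_pos: [602.4, 272.5, 135.2]
orientation: [0.25, 0.195, 0.943, -0.098]
force: [0.0, 0.7, -0.8]
grip_width: 0.583
```

Request:
{"name": "move_arm", "arguments": {
  "steps": [
    [-0.32, 0.03, 0.176, -0.0117, -0.0263, 0.0608, 40],
    [0, 0, 0, 0, 0, 0, 40],
    [0, 0, 0, 0, 0, 0, 40]
  ]
}}

```text
t: 35.75
ee_pos: [612.1, 269.2, 135.3]
orientation: [0.282, 0.245, 0.924, -0.077]
force: [0.1, -0.0, -0.1]
grip_width: 0.577
```

Run:
```python
from h import *
kw=dict(off=11.5,zg=31.7,fwd=-30)
p2,R2=place(4,55.9,zc=140,**kw); p3,R3=place(4,55.9,zc=57,**kw); print(p3,place(4,55.9,zc=53,**kw)[0])
plan(p2,R2,grip=40); plan(p3,R3,n=5,grip=40)
snap('15',('wrist','side'),report=False)
```

```text
[612.32265442 269.62392955  52.76685364] [612.32265442 269.62392955  48.76685364]
n 1 L 0.7 ang 0.3
[-0.008, 0.016, -0.015, -0.0007, -0.0008, 0.0025, 40]
n 5 L 82.5 ang 0.3
[0.308, 0.005, 0.456, -0.0001, -0.0002, 0.0005, 40]
[0.308, 0.005, 0.456, -0.0001, -0.0002, 0.0005, 40]
[0.308, 0.004, 0.455, -0.0001, -0.0002, 0.0005, 40]
[0.308, 0.004, 0.455, -0.0001, -0.0002, 0.0005, 40]
[0.309, 0.004, 0.455, -0.0001, -0.0002, 0.0005, 40]
t 35.75 p [612.1 269.2 135.3] F [ 0.1 -0.  -0.1] g 49.3 q [ 0.41  0.59  1.37 -0.61  0.9  -0.32]
```

View pics/wrist15.png

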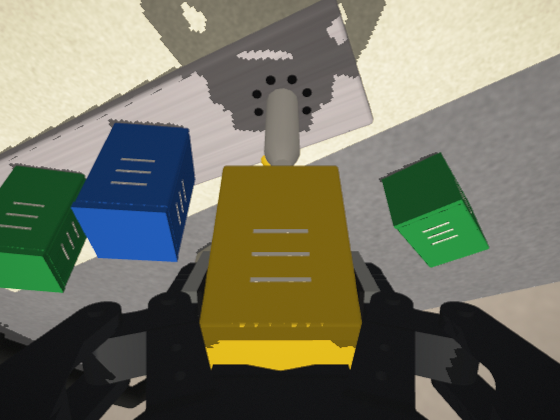

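View pics/side15.png

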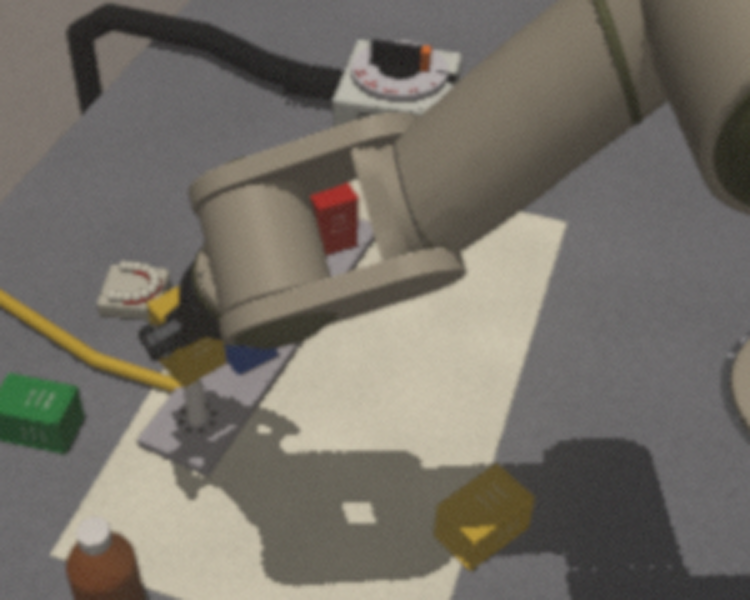

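Request:
{"name": "move_arm", "arguments": {
  "steps": [
    [0.305, 0.005, 0.456, 0, 0, 0.0005, 40],
    [0.305, 0.005, 0.456, 0, 0, 0.0005, 40],
    [0.308, 0.005, 0.456, 0, 0, 0.0005, 40],
    [0.308, 0.005, 0.456, 0, 0, 0, 40],
    [0.308, 0, 0.456, 0, 0, 0, 40]
  ]
}}

```text
t: 36.35
ee_pos: [613.1, 269.8, 52.6]
orientation: [0.283, 0.247, 0.924, -0.076]
force: [-0.3, 0.2, -1.2]
grip_width: 0.581
```

Request:
{"name": "move_arm", "arguments": {
  "steps": [
    [0.028, 0, 0.042, 0, 0, 0, 40],
    [0.028, 0, 0.042, 0, 0, 0, 40],
    [0, 0, 0, 0, 0, 0, 40]
  ]
}}

```text
t: 36.65
ee_pos: [613.3, 269.7, 50.7]
orientation: [0.283, 0.248, 0.923, -0.076]
force: [-0.2, -0.1, -0.9]
grip_width: 0.582
```

Request:
{"name": "move_arm", "arguments": {
  "steps": [
    [0.028, 0, 0.042, 0, 0, 0, 40],
    [0, 0, 0, 0, 0, 0, 40]
  ]
}}

```text
t: 36.85
ee_pos: [613.4, 269.7, 49.4]
orientation: [0.284, 0.248, 0.923, -0.075]
force: [-0.6, 0.4, 3.3]
grip_width: 0.574
```

Request:
{"name": "move_arm", "arguments": {
  "steps": [
    [0.02, 0, 0.03, 0, 0, 0, 40],
    [0, 0, 0, 0, 0, 0, 40]
  ]
}}

```text
t: 37.05
ee_pos: [613.5, 269.7, 49.4]
orientation: [0.284, 0.248, 0.923, -0.076]
force: [-4.6, -0.9, 11.2]
grip_width: 0.577
```

Request:
{"name": "move_arm", "arguments": {
  "steps": [
    [-0.01, 0, -0.02, 0, 0, 0, 60],
    [0, 0, 0, 0, 0, 0, 62],
    [0, 0, 0, 0, 0, 0, 62],
    [0, 0, -0.3, 0, 0, 0, 62],
    [0, 0, -0.6, 0, 0, 0, 62]
  ]
}}

```text
t: 37.55
ee_pos: [599.3, 276.9, 70.1]
orientation: [0.282, 0.248, 0.923, -0.077]
force: [0.1, -0.7, 0.6]
grip_width: 0.728
```

Request:
{"name": "move_arm", "arguments": {
  "steps": [
    [0, 0, -0.8, 0, 0, 0, 62],
    [0, 0, -0.9, 0, 0, 0, 62],
    [0, 0, -0.9, 0, 0, 0, 80],
    [0, 0, -0.9, 0, 0, 0, 80],
    [0, 0, -0.9, 0, 0, 0, 80]
  ]
}}

```text
t: 38.05
ee_pos: [534.4, 314.9, 181.9]
orientation: [0.283, 0.248, 0.923, -0.075]
force: [-0.2, 0.2, 0.0]
grip_width: 0.936
```

Request:
{"name": "move_arm", "arguments": {
  "steps": [
    [0, 0, -0.9, 0, 0, 0, 80],
    [0, 0, -0.9, 0, 0, 0, 80],
    [0, 0, -0.9, 0, 0, 0, 80],
    [0, 0, 0, 0, 0, 0, 80]
  ]
}}

```text
t: 38.45
ee_pos: [495.3, 338.6, 251.3]
orientation: [0.285, 0.248, 0.923, -0.073]
force: [-0.3, -0.8, -0.7]
grip_width: 0.937
```

Run:
```python
from h import *
snap('16',('wrist','top','side'))
Rt=down(8.2); a=np.array([601.4,-317.0,250])
seqik([(a,Rt),(np.array([601.4,-317.,86]),Rt),(np.array([601.4,-317.,86]),down(128.2))])
```

```text
t 38.45 p [495.3 338.6 251.3] F [-0.3 -0.8 -0.7] g 80.0 q [ 0.62  0.4   1.34 -0.58  1.19 -0.26]
wrist
red c [580.8 -25. ] size [51.7 54.8] mouth yaw 135.3 z 75.5 px [ 36 205  66  72]
green c [756.1 333.5] size [50.1 76.9] mouth yaw -172.1 z 49.3 px [341 173  66  71]
green c [590.2  74.2] size [50.4 52.8] mouth yaw -39.9 z 76.6 px [ 97 184  63  76]
blue c [599.6 173.6] size [50.3 53.2] mouth yaw 144.8 z 78.3 px [169 159  56  80]
yellow c [608.9 272.9] size [49.9 52.4] mouth yaw -30.1 z 79.8 px [253 131 128 177]
top
red c [581.4 -25.8] size [48.3 50.1] mouth yaw 135.2 z 90.5 px [314 183  24  25]
green c [757.7 331.7] size [50.1 76.5] mouth yaw -172.3 z 50.8 px [194 127  21  30]
green c [590.5  72.9] size [48.2 48.5] mouth yaw -39.6 z 90.8 px [280 181  23  26]
blue c [600.6 172.1] size [49.5 49.7] mouth yaw 55.0 z 88.0 px [244 178  25  25]
yellow c [610.2 271.5] size [49.9 50.1] mouth yaw -30.0 z 91.1 px [210 176  23  22]
yellow c [305.5 280.7] size [49.2 65.2] mouth yaw -120.3 z 50.6 px [214 281  20  27]
side
green c [756.  332.6] size [49.5 75.6] mouth yaw -171.3 z 50.3 px [146 270  35  30]
blue c [604.5 169.6] size [39.3 51.5] mouth yaw 63.4 z 91.2 px [235 233  21  17]
yellow c [609.7 273.9] size [48.1 50.1] mouth yaw -33.9 z 90.6 px [ 78 232 160  47]
yellow c [302.1 278.6] size [48.4 61.9] mouth yaw -119.1 z 50.5 px [330 306  33  17]
q [-0.66  0.61  0.84  0.    1.69  0.77] margin 0.62 maxstep 1.62
q [-0.66  0.73  1.1   0.    1.31  0.77] margin 0.65 maxstep 0.4
q [-0.66  0.73  1.1  -0.    1.31 -1.33] margin 0.88 maxstep 2.09
```

View pics/side16.png

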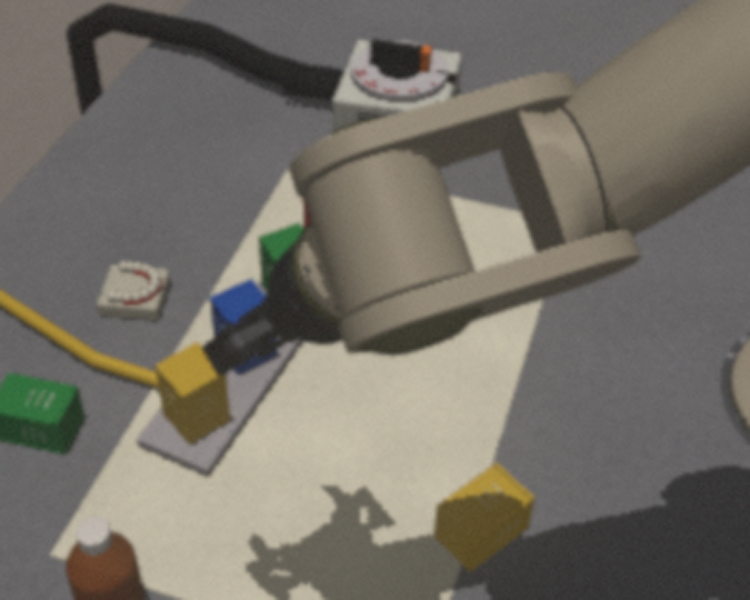

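View pics/top16.png

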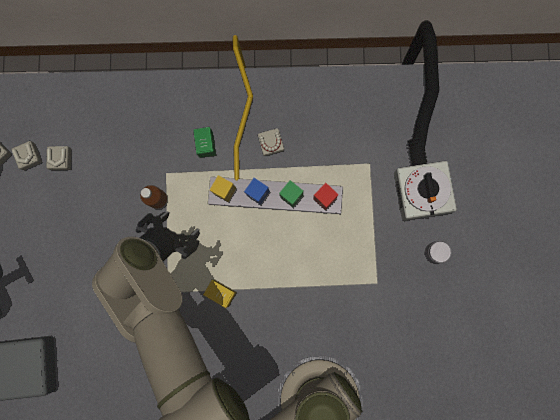

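Run:
```python
from h import *
plan([600.8,-316.3,250],down(8.2),n=25,grip=60)
```

```text
n 25 L 661.4 ang 143.5
[-0.464, -0.684, 0.308, 0.0139, 0.0048, 0.0455, 60]
[-0.53, -0.627, 0.322, 0.0139, 0.0048, 0.0455, 60]
[-0.59, -0.564, 0.334, 0.0139, 0.0048, 0.0455, 60]
[-0.644, -0.495, 0.343, 0.0139, 0.0048, 0.0455, 60]
[-0.691, -0.421, 0.35, 0.0139, 0.0048, 0.0455, 60]
[-0.731, -0.343, 0.354, 0.0139, 0.0048, 0.0455, 60]
[-0.764, -0.262, 0.355, 0.0139, 0.0048, 0.0455, 60]
[-0.788, -0.177, 0.353, 0.0139, 0.0048, 0.0455, 60]
[-0.805, -0.091, 0.349, 0.0139, 0.0048, 0.0455, 60]
[-0.813, -0.004, 0.342, 0.0139, 0.0048, 0.0455, 60]
[-0.812, 0.083, 0.333, 0.0139, 0.0048, 0.0455, 60]
[-0.803, 0.17, 0.321, 0.0139, 0.0048, 0.0455, 60]
[-0.786, 0.255, 0.307, 0.0139, 0.0048, 0.0455, 60]
[-0.761, 0.337, 0.29, 0.0139, 0.0048, 0.0455, 60]
[-0.728, 0.417, 0.272, 0.0139, 0.0048, 0.0455, 60]
[-0.687, 0.492, 0.251, 0.0139, 0.0048, 0.0455, 60]
[-0.64, 0.562, 0.229, 0.0139, 0.0048, 0.0455, 60]
[-0.585, 0.627, 0.206, 0.0139, 0.0048, 0.0455, 60]
[-0.525, 0.685, 0.181, 0.0139, 0.0048, 0.0455, 60]
[-0.458, 0.737, 0.155, 0.0139, 0.0048, 0.0455, 60]
[-0.387, 0.782, 0.129, 0.0139, 0.0048, 0.0455, 60]
[-0.312, 0.818, 0.102, 0.0139, 0.0048, 0.0455, 60]
[-0.234, 0.847, 0.075, 0.0139, 0.0048, 0.0455, 60]
[-0.153, 0.867, 0.048, 0.0139, 0.0048, 0.0455, 60]
[-0.07, 0.879, 0.021, 0.0139, 0.0048, 0.0455, 60]
```

Request:
{"name": "move_arm", "arguments": {
  "steps": [
    [-0.464, -0.684, 0.308, 0.0139, 0.0048, 0.0455, 60],
    [-0.53, -0.627, 0.322, 0.0139, 0.0048, 0.0455, 60],
    [-0.59, -0.564, 0.334, 0.0139, 0.0048, 0.0455, 60],
    [-0.644, -0.495, 0.343, 0.0139, 0.0048, 0.0455, 60],
    [-0.691, -0.421, 0.35, 0.0139, 0.0048, 0.0455, 60]
  ]
}}

```text
t: 39.1
ee_pos: [517.4, 204.7, 246.1]
orientation: [0.25, 0.482, 0.837, -0.068]
force: [0.7, 0.4, -0.8]
grip_width: 0.703
```

Request:
{"name": "move_arm", "arguments": {
  "steps": [
    [-0.731, -0.343, 0.354, 0.0139, 0.0048, 0.0455, 60],
    [-0.764, -0.262, 0.355, 0.0139, 0.0048, 0.0455, 60],
    [-0.788, -0.177, 0.353, 0.0139, 0.0048, 0.0455, 60],
    [-0.805, -0.091, 0.349, 0.0139, 0.0048, 0.0455, 60],
    [-0.813, -0.004, 0.342, 0.0139, 0.0048, 0.0455, 60]
  ]
}}

```text
t: 39.6
ee_pos: [538.2, 74.1, 246.9]
orientation: [0.203, 0.684, 0.698, -0.055]
force: [0.4, 0.1, -0.4]
grip_width: 0.703
```

Request:
{"name": "move_arm", "arguments": {
  "steps": [
    [-0.812, 0.083, 0.333, 0.0139, 0.0048, 0.0455, 60],
    [-0.803, 0.17, 0.321, 0.0139, 0.0048, 0.0455, 60],
    [-0.786, 0.255, 0.307, 0.0139, 0.0048, 0.0455, 60],
    [-0.761, 0.337, 0.29, 0.0139, 0.0048, 0.0455, 60],
    [-0.728, 0.417, 0.272, 0.0139, 0.0048, 0.0455, 60]
  ]
}}

```text
t: 40.1
ee_pos: [559.0, -56.5, 247.7]
orientation: [0.142, 0.844, 0.516, -0.038]
force: [-0.1, 0.5, 0.1]
grip_width: 0.705
```

Request:
{"name": "move_arm", "arguments": {
  "steps": [
    [-0.687, 0.492, 0.251, 0.0139, 0.0048, 0.0455, 60],
    [-0.64, 0.562, 0.229, 0.0139, 0.0048, 0.0455, 60],
    [-0.585, 0.627, 0.206, 0.0139, 0.0048, 0.0455, 60],
    [-0.525, 0.685, 0.181, 0.0139, 0.0048, 0.0455, 60],
    [-0.458, 0.737, 0.155, 0.0139, 0.0048, 0.0455, 60]
  ]
}}

```text
t: 40.6
ee_pos: [579.9, -187.1, 248.5]
orientation: [0.073, 0.95, 0.302, -0.02]
force: [0.4, 0.7, 0.6]
grip_width: 0.701
```

Request:
{"name": "move_arm", "arguments": {
  "steps": [
    [-0.387, 0.782, 0.129, 0.0139, 0.0048, 0.0455, 60],
    [-0.312, 0.818, 0.102, 0.0139, 0.0048, 0.0455, 60],
    [-0.234, 0.847, 0.075, 0.0139, 0.0048, 0.0455, 60],
    [-0.153, 0.867, 0.048, 0.0139, 0.0048, 0.0455, 60],
    [-0.07, 0.879, 0.021, 0.0139, 0.0048, 0.0455, 60]
  ]
}}

```text
t: 41.1
ee_pos: [600.7, -317.7, 249.2]
orientation: [-0.001, 0.998, 0.069, 0.0]
force: [0.1, 0.5, 0.3]
grip_width: 0.706
```

Request:
{"name": "move_arm", "arguments": {
  "steps": [
    [0, 0, 0, 0, 0, 0, 60]
  ]
}}

```text
t: 41.2
ee_pos: [600.1, -320.3, 248.0]
orientation: [-0.0, 0.998, 0.068, -0.0]
force: [0.2, 0.3, 0.3]
grip_width: 0.703
```

Run:
```python
from h import *
s=snap('17',('wrist','side','top'))
plan([600.8,-316.3,130],down(8.2),grip=60)
```

```text
t 41.2 p [ 600.1 -320.3  248. ] F [0.2 0.3 0.3] g 60.1 q [-0.66  0.62  0.84  0.    1.68  0.77]
wrist
side
green c [589.6  73.4] size [46.1 51.2] mouth yaw -127.2 z 91.7 px [255 211  22  16]
green c [756.2 331.5] size [53.7 73.9] mouth yaw -171.3 z 50.2 px [146 270  34  30]
blue c [599.1 172.7] size [49.5 50.3] mouth yaw 145.5 z 88.4 px [235 233  25  29]
yellow c [609.2 272. ] size [50.1 50.6] mouth yaw -119.8 z 90.8 px [ 78 232 161  48]
yellow c [306.  285.2] size [48.5 75.6] mouth yaw -120.0 z 50.3 px [326 306  37  32]
top
red c [581.3 -26.1] size [48.1 50.6] mouth yaw 136.1 z 90.4 px [314 183  24  25]
green c [757.6 332.2] size [50.2 76.1] mouth yaw -172.8 z 51.0 px [194 127  21  30]
green c [590.6  72.8] size [48.1 49.4] mouth yaw -39.6 z 90.4 px [280 181  23  26]
blue c [600.6 171.9] size [49.6 50.1] mouth yaw 54.4 z 88.0 px [244 178  25  26]
yellow c [609.9 271.8] size [49.5 50. ] mouth yaw -118.5 z 91.5 px [210 176  23  22]
yellow c [307.2 284.7] size [50.3 75.2] mouth yaw -120.5 z 50.7 px [203 280  31  28]
n 5 L 119.7 ang 0.0
[-0.0, 0.002, 0.798, 0.0, -0.0, 0.0, 60]
[-0.0, 0.002, 0.798, 0.0, -0.0, 0.0, 60]
[-0.0, 0.002, 0.798, 0.0, -0.0, 0.0, 60]
[-0.0, 0.002, 0.798, 0.0, -0.0, 0.0, 60]
[-0.0, 0.002, 0.798, 0.0, -0.0, 0.0, 60]
```

View pics/wrist17.png

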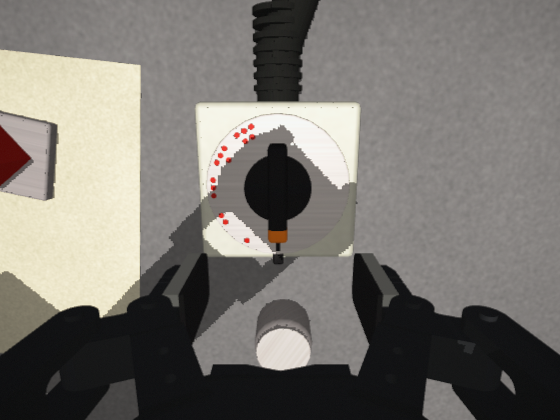

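View pics/side17.png

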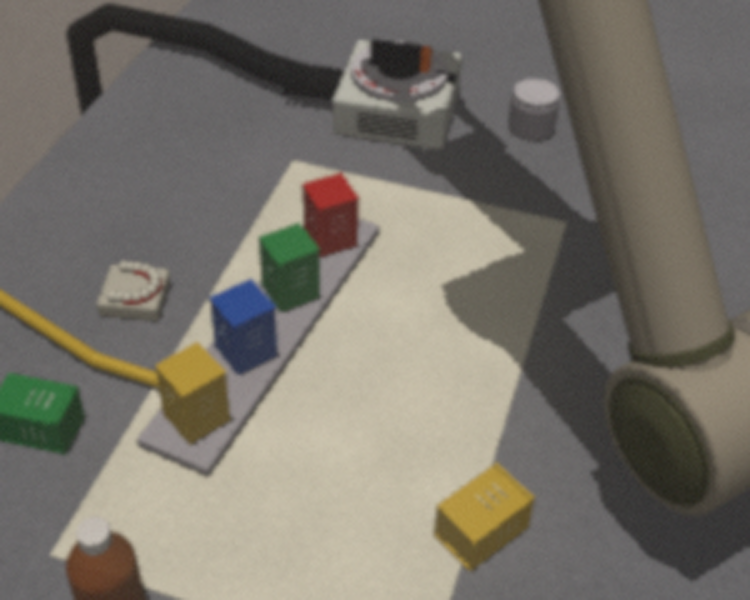

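Request:
{"name": "move_arm", "arguments": {
  "steps": [
    [0, 0, 0.8, 0, 0, 0, 60],
    [0, 0, 0.8, 0, 0, 0, 60],
    [0, 0, 0.8, 0, 0, 0, 60],
    [0, 0, 0.8, 0, 0, 0, 60],
    [0, 0, 0.6, 0, 0, 0, 60]
  ]
}}

```text
t: 41.85
ee_pos: [601.0, -314.6, 135.3]
orientation: [0.0, 0.997, 0.072, 0.0]
force: [-0.5, 0.2, -0.8]
grip_width: 0.706
```

Request:
{"name": "move_arm", "arguments": {
  "steps": [
    [0, 0, 0, 0, 0, 0, 60]
  ]
}}

```text
t: 41.95
ee_pos: [600.4, -314.4, 134.2]
orientation: [-0.001, 0.997, 0.072, -0.001]
force: [-0.4, 0.8, -0.8]
grip_width: 0.704
```

Run:
```python
from h import *
s=snap('18',('wrist',),report=False)
plan([601,-316.5,85],down(8.2),grip=60)
```

```text
t 41.95 p [ 600.4 -314.4  134.2] F [-0.4  0.8 -0.8] g 60.2 q [-0.66  0.68  1.05  0.    1.42  0.77]
n 2 L 51.3 ang 0.1
[-0.006, 0.024, 0.854, 0.0, -0.0, 0.0003, 60]
[-0.006, 0.024, 0.854, 0.0, -0.0, 0.0003, 60]
```

View pics/wrist18.png

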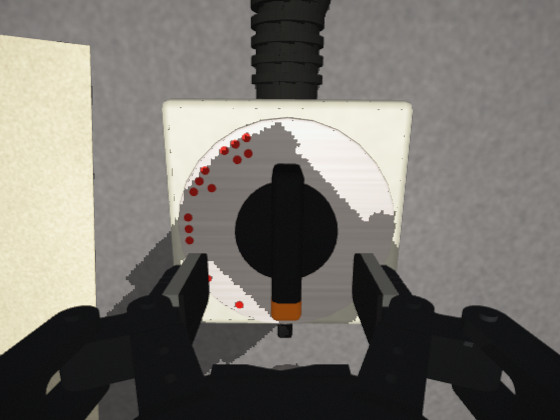

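Request:
{"name": "move_arm", "arguments": {
  "steps": [
    [0, 0.05, 0.83, 0, 0, 0, 60],
    [0, 0.05, 0.8, 0, 0, 0, 60],
    [0, 0, 0, 0, 0, 0, 10],
    [0, 0, 0, 0, 0, 0, 10],
    [0, 0, 0, 0, 0, 0, 10]
  ],
  "grip_force": 40
}}

```text
t: 42.5
ee_pos: [602.5, -318.5, 90.2]
orientation: [0.0, 0.997, 0.071, 0.002]
force: [-5.2, 34.9, 17.5]
grip_width: 0.199
```

Request:
{"name": "move_arm", "arguments": {
  "steps": [
    [0, 0, 0, 0, 0, 0, 10],
    [0, 0, 0, 0, 0, 0, 10],
    [0, 0, 0, 0, 0, 0, 10]
  ]
}}

```text
t: 42.8
ee_pos: [602.4, -317.5, 90.4]
orientation: [0.0, 0.997, 0.072, 0.002]
force: [-2.2, 7.9, 5.5]
grip_width: 0.178
```

Run:
```python
from h import *
s=ctrl.observe(); M=Rq(s['orientation']).as_matrix(); print(s['t'],s['ee_pos'],s['force'],s['torque'],s['grip_width'],np.degrees(np.arctan2(M[1,0],M[0,0])))
```

```text
42.8 [ 602.35878928 -317.46699436   90.442586  ] [-2.18310575  7.89355491  5.50792654] [ 1.45858176  0.41037686 -0.07605904] 0.17764901153080132 8.232284523454213
```

Request:
{"name": "move_arm", "arguments": {
  "steps": [
    [0, -0.04, 0, 0, 0, -0.0625, 10],
    [0, 0, 0, 0, 0, -0.0625, 10],
    [0, 0, 0, 0, 0, -0.0625, 10],
    [0, 0, 0, 0, 0, -0.0625, 10],
    [0, 0, 0, 0, 0, 0, 10]
  ]
}}

```text
t: 43.3
ee_pos: [601.5, -315.3, 90.4]
orientation: [-0.001, 0.944, 0.329, 0.001]
force: [-6.1, 13.1, 9.0]
grip_width: 0.176
```

```bash
cat >> h.py <<'E'
def yaw():
    s=ctrl.observe(); M=Rq(s['orientation']).as_matrix(); print(s['t'],s['ee_pos'].round(1),s['force'].round(1),s['torque'].round(2),round(s['grip_width'],3),'yaw',np.degrees(np.arctan2(M[1,0],M[0,0])).round(2))
E
python3 -c "
from h import *
yaw()"
```

```text
43.3 [ 601.5 -315.3   90.4] [-6.1 13.1  9. ] [ 2.14  0.92 -0.12] 0.176 yaw 38.44
```

Request:
{"name": "move_arm", "arguments": {
  "steps": [
    [0, 0, 0, 0, 0, 0, 10],
    [0, 0, 0, 0, 0, 0, 10],
    [0, 0, 0, 0, 0, 0, 10],
    [0, 0, 0, 0, 0, 0, 10],
    [0, 0, 0, 0, 0, 0, 10]
  ]
}}

```text
t: 43.8
ee_pos: [601.5, -315.3, 90.4]
orientation: [-0.001, 0.945, 0.328, 0.001]
force: [-5.8, 13.4, 8.5]
grip_width: 0.175
```

```bash
python3 -c "
from h import *
yaw(); snap('19',report=False)"
```

```text
43.8 [ 601.5 -315.3   90.4] [-5.8 13.4  8.5] [ 2.14  0.94 -0.08] 0.175 yaw 38.25
t 43.8 p [ 601.5 -315.3   90.4] F [-5.8 13.4  8.5] g 14.9 q [-0.66  0.72  1.1   0.    1.32  0.24]
```

View pics/wrist19.png

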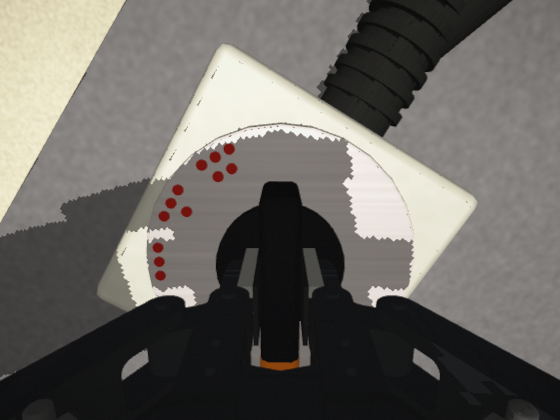

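Request:
{"name": "move_arm", "arguments": {
  "steps": [
    [0, -0.03, 0, 0, 0, 0, 10],
    [0, -0.03, 0, 0, 0, 0, 10],
    [0, 0, 0, 0, 0, 0, 10],
    [0, 0, 0, 0, 0, 0, 10]
  ]
}}

```text
t: 44.25
ee_pos: [601.4, -315.2, 90.4]
orientation: [0.001, 0.945, 0.327, 0.002]
force: [-0.2, 7.1, 5.5]
grip_width: 0.175
```

Request:
{"name": "move_arm", "arguments": {
  "steps": [
    [0, 0, 0, 0, 0, -0.0625, 10],
    [0, 0, 0, 0, 0, -0.0625, 10],
    [0, 0, 0, 0, 0, -0.0625, 10],
    [0, 0, 0, 0, 0, -0.0625, 10],
    [0, 0, 0, 0, 0, 0, 10]
  ]
}}

```text
t: 44.75
ee_pos: [599.6, -313.8, 90.4]
orientation: [-0.001, 0.827, 0.562, 0.001]
force: [-10.6, 13.6, 11.1]
grip_width: 0.175
```

```bash
python3 -c "
from h import *
yaw()"
```

```text
44.75 [ 599.6 -313.8   90.4] [-10.6  13.6  11.1] [ 2.22  1.63 -0.13] 0.175 yaw 68.44
```

Request:
{"name": "move_arm", "arguments": {
  "steps": [
    [0, 0, 0, 0, 0, 0, 10],
    [0, 0, 0, 0, 0, 0, 10],
    [0, 0, 0, 0, 0, 0, 10],
    [0, 0, 0, 0, 0, 0, 10],
    [0, 0, 0, 0, 0, 0, 10]
  ]
}}

```text
t: 45.25
ee_pos: [599.6, -313.9, 90.4]
orientation: [-0.001, 0.828, 0.561, 0.001]
force: [-9.8, 13.4, 11.4]
grip_width: 0.178
```

Request:
{"name": "move_arm", "arguments": {
  "steps": [
    [0, 0, 0, 0, 0, 0, 10],
    [0, 0, 0, 0, 0, 0, 10],
    [0, 0, 0, 0, 0, 0, 10],
    [0, 0, 0, 0, 0, 0, 10]
  ]
}}

```text
t: 45.65
ee_pos: [599.6, -313.9, 90.4]
orientation: [-0.001, 0.828, 0.561, 0.001]
force: [-9.5, 13.2, 10.3]
grip_width: 0.173
```

```bash
python3 -c "
from h import *
yaw(); snap('20',report=False)"
```

```text
45.65 [ 599.6 -313.9   90.4] [-9.5 13.2 10.3] [ 2.22  1.6  -0.04] 0.173 yaw 68.24
t 45.65 p [ 599.6 -313.9   90.4] F [-9.5 13.2 10.3] g 14.8 q [-0.66  0.72  1.11  0.    1.32 -0.28]
```

View pics/wrist20.png

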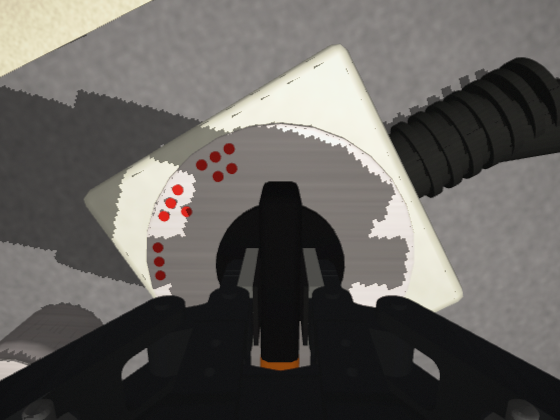

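Request:
{"name": "move_arm", "arguments": {
  "steps": [
    [0.02, -0.03, 0, 0, 0, -0.0625, 10],
    [0.02, -0.04, 0, 0, 0, -0.0625, 10],
    [0, 0, 0, 0, 0, -0.0625, 10],
    [0, 0, 0, 0, 0, -0.0625, 10],
    [0, 0, 0, 0, 0, 0, 10]
  ]
}}

```text
t: 46.2
ee_pos: [597.3, -313.5, 90.4]
orientation: [-0.001, 0.653, 0.757, -0.0]
force: [-12.9, 8.5, 10.0]
grip_width: 0.177
```

```bash
python3 -c "
from h import *
yaw()"
```

```text
46.2 [ 597.3 -313.5   90.4] [-12.9   8.5  10. ] [ 1.44  2.06 -0.13] 0.177 yaw 98.39
```

Request:
{"name": "move_arm", "arguments": {
  "steps": [
    [0, 0, 0, 0, 0, 0, 10],
    [0, 0, 0, 0, 0, 0, 10],
    [0, 0, 0, 0, 0, 0, 10],
    [0, 0, 0, 0, 0, 0, 10],
    [0, 0, 0, 0, 0, 0, 10]
  ]
}}

```text
t: 46.7
ee_pos: [597.3, -313.5, 90.4]
orientation: [-0.001, 0.655, 0.756, -0.0]
force: [-13.2, 7.9, 10.2]
grip_width: 0.177
```

Request:
{"name": "move_arm", "arguments": {
  "steps": [
    [0, 0, 0, 0, 0, 0, 10],
    [0, 0, 0, 0, 0, 0, 10],
    [0, 0, 0, 0, 0, 0, 10],
    [0, 0, 0, 0, 0, 0, 10]
  ]
}}

```text
t: 47.1
ee_pos: [597.3, -313.5, 90.4]
orientation: [-0.001, 0.655, 0.756, -0.0]
force: [-14.0, 7.7, 10.8]
grip_width: 0.173
```

```bash
python3 -c "
from h import *
yaw()"
```

```text
47.1 [ 597.3 -313.5   90.4] [-14.    7.7  10.8] [ 1.38  2.12 -0.06] 0.173 yaw 98.2
```

Request:
{"name": "move_arm", "arguments": {
  "steps": [
    [0.02, -0.03, 0, 0, 0, -0.0625, 10],
    [0.02, -0.03, 0, 0, 0, -0.0625, 10],
    [0, 0, 0, 0, 0, -0.0625, 10],
    [0, 0, 0, 0, 0, -0.0625, 10],
    [0, 0, 0, 0, 0, 0, 10]
  ]
}}

```text
t: 47.6
ee_pos: [595.1, -314.3, 90.4]
orientation: [-0.0, 0.436, 0.9, -0.001]
force: [-13.4, 2.4, 9.5]
grip_width: 0.176
```

```bash
python3 -c "
from h import *
yaw()"
```

```text
47.6 [ 595.1 -314.3   90.4] [-13.4   2.4   9.5] [ 0.37  2.23 -0.08] 0.176 yaw 128.35
```

Request:
{"name": "move_arm", "arguments": {
  "steps": [
    [0, 0, 0, 0, 0, 0, 10],
    [0, 0, 0, 0, 0, 0, 10],
    [0, 0, 0, 0, 0, 0, 10],
    [0, 0, 0, 0, 0, 0, 10],
    [0, 0, 0, 0, 0, 0, 10]
  ]
}}

```text
t: 48.1
ee_pos: [595.2, -314.3, 90.4]
orientation: [-0.0, 0.437, 0.899, -0.001]
force: [-14.1, 1.2, 9.0]
grip_width: 0.177
```

Request:
{"name": "move_arm", "arguments": {
  "steps": [
    [0, 0, 0, 0, 0, 0, 10],
    [0, 0, 0, 0, 0, 0, 10],
    [0, 0, 0, 0, 0, 0, 10],
    [0, 0, 0, 0, 0, 0, 10],
    [0, 0, 0, 0, 0, 0, 10]
  ]
}}

```text
t: 48.6
ee_pos: [595.1, -314.3, 90.4]
orientation: [-0.0, 0.437, 0.899, -0.001]
force: [-13.3, 1.6, 10.2]
grip_width: 0.176
```

```bash
python3 -c "
from h import *
yaw()"
```

```text
48.6 [ 595.1 -314.3   90.4] [-13.3   1.6  10.2] [ 0.42  2.18 -0.12] 0.176 yaw 128.16
```

Request:
{"name": "move_arm", "arguments": {
  "steps": [
    [0, 0, 0, 0, 0, 0, 40],
    [0, 0, 0, 0, 0, 0, 50],
    [0, 0, 0, 0, 0, 0, 60],
    [0, 0, -0.4, 0, 0, 0, 60],
    [0, 0, -1, 0, 0, 0, 60]
  ]
}}

```text
t: 49.1
ee_pos: [596.2, -313.4, 128.7]
orientation: [-0.001, 0.437, 0.899, 0.0]
force: [0.6, -0.6, 0.5]
grip_width: 0.705
```

Request:
{"name": "move_arm", "arguments": {
  "steps": [
    [0, 0, -1, 0, 0, 0, 60],
    [0, 0, -1, 0, 0, 0, 60],
    [0, 0, -1, 0, 0, 0, 60],
    [0, 0, -1, 0, 0, 0, 60],
    [0, 0, 0, 0, 0, 0, 60]
  ]
}}

```text
t: 49.6
ee_pos: [597.7, -314.4, 255.9]
orientation: [0.006, 0.437, 0.9, -0.001]
force: [-0.2, -0.5, 0.6]
grip_width: 0.701
```

Run:
```python
from h import *
s=snap('21',('wrist','side','top'))
a=np.load('wrist21.npz'); save(cv2.resize(a['im'][60:320,140:430],None,fx=2.2,fy=2.2,interpolation=cv2.INTER_CUBIC),'w21c.png')
a=np.load('top21.npz'); b=np.load('top0.npz')
def box(im): return cv2.resize(im[110:280,130:470],None,fx=2.3,fy=1.7)
save(np.vstack([box(b['im']),box(a['im'])]),'cmp21.png')
```

```text
t 49.6 p [ 597.7 -314.4  255.9] F [-0.2 -0.5  0.6] g 59.9 q [-0.66  0.6   0.86  0.    1.68 -1.33]
wrist
side
green c [588.3  73.6] size [46.8 51. ] mouth yaw -130.4 z 91.7 px [255 211  21  15]
green c [756.1 332.5] size [50.3 73.9] mouth yaw -172.0 z 50.2 px [146 270  34  30]
blue c [599.5 173.6] size [50.2 50.5] mouth yaw 58.7 z 89.2 px [235 233  25  28]
yellow c [609.6 271.8] size [50.7 51. ] mouth yaw -30.3 z 90.8 px [ 78 232 161  48]
yellow c [306.2 285.2] size [49.4 76.5] mouth yaw -119.3 z 50.3 px [326 306  37  32]
top
red c [581.5 -26. ] size [48.4 50.1] mouth yaw 134.9 z 90.2 px [314 183  24  25]
green c [757.4 331.8] size [49.4 75.8] mouth yaw -173.2 z 50.8 px [194 127  22  31]
green c [590.8  72.9] size [48.9 49.1] mouth yaw -40.5 z 90.8 px [280 181  23  26]
blue c [600.8 172.2] size [49.4 50.1] mouth yaw 54.6 z 88.4 px [244 178  26  26]
yellow c [610. 271.] size [48.7 50.1] mouth yaw -30.1 z 91.4 px [210 176  23  22]
yellow c [307.8 284.7] size [49.6 75.2] mouth yaw -120.1 z 50.5 px [203 280  31  28]
```

View pics/w21c.png

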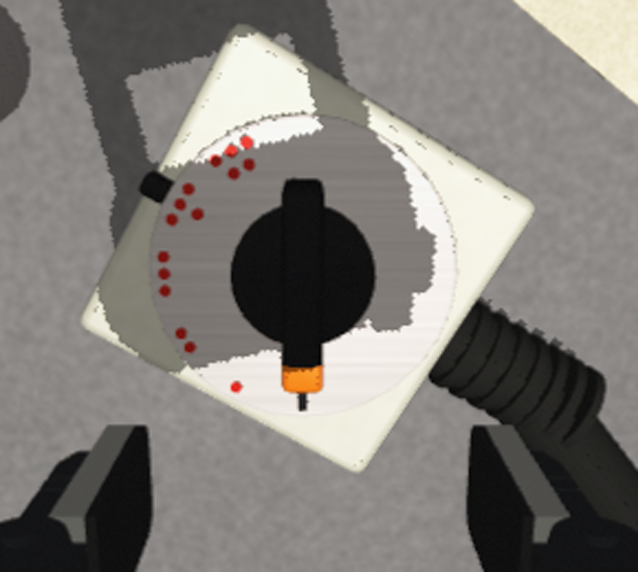

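View pics/side21.png

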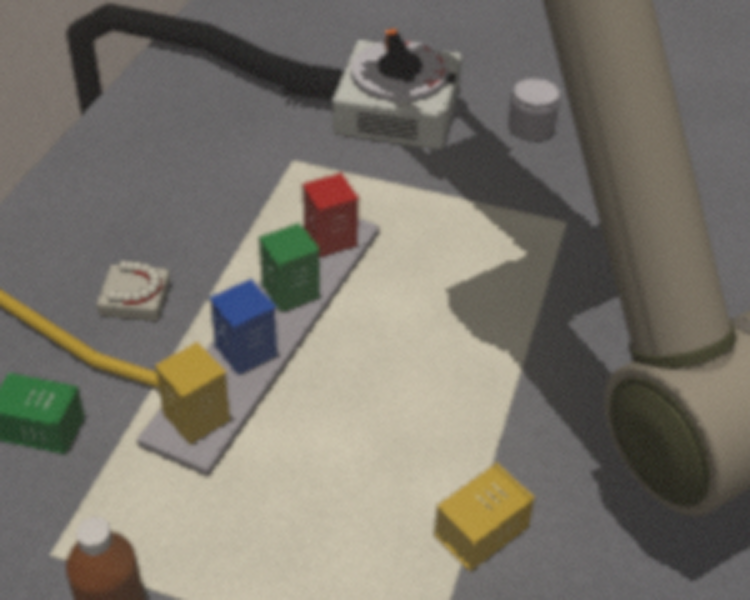

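View pics/cmp21.png

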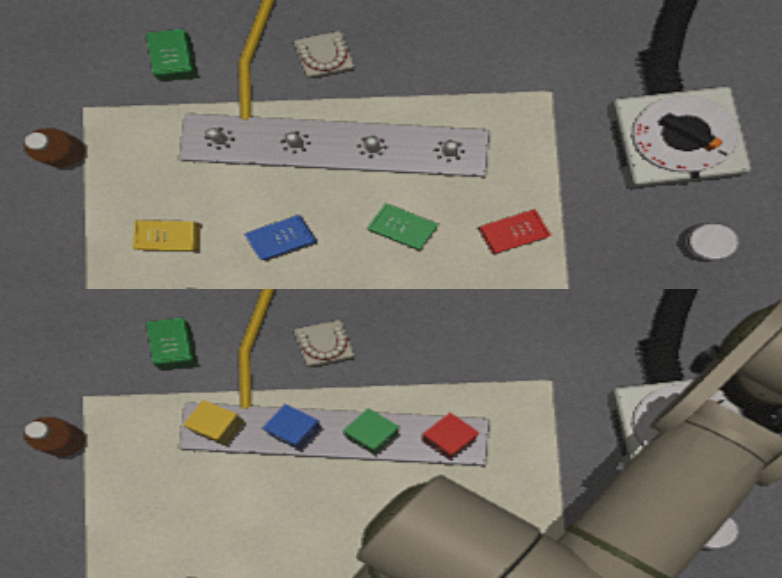

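```bash
python3 -c "
from h import *
yaw(); print(ctrl.hand_in())"
```

```text
49.75 [ 596.5 -313.7  249.5] [-0.4 -0.9  0. ] [-0.02 -0.02 -0.  ] 0.708 yaw 128.18
the job is handed in; nothing more can be done
None
```

The job is done and handed in at about 50 s of the 210 s allowed.

- **Shut-off:** I turned the turret to its zero mark from where it stood, about 45°. The camera showed the black dash at the pointer.
- **Beakers:** All four were present and are hung mouth down: red on peg 1, green on peg 2, blue on peg 3 and yellow on peg 4. The look-alike green beaker beyond the rack and the yellow one nearer the robot were left alone.
- **Turning up:** I turned the turret one click at a time with about 1 s rest at each of 1, 2, 3 and 4, reading 30°, 60°, 90° and 120° from zero. I then released it and drew the gripper clear.

**Last checks:**
- The four-dot mark stands at the pointer.
- Beaker centres are within about 2 mm of their pegs in the top view.
- Beaker tops measure about 90–91 mm, where 91 mm is expected. Blue reads about 88–89 mm on average, probably because its side faces were included in that reading. It looks flat in the picture, and it pressed on the plate when I set it down.
- Cast and bottle look unmoved. The tin was mostly hidden by the arm in the last top view, but the side view shows it in place.
- The largest wrist force I read was about 40 N, a short spike while gripping the turret bar. While the bar was held, sideways force reached about 16 N.

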